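# Set the eccentric rollers of a bottle lane and refill it

## Task

Set both eccentric guide rollers of the bottle lane so that the brass gauge slides through freely with no more than 3 mm of play; prove it by sliding the gauge upright along the lane floor from the left end, past both rollers, to the right end, without forcing it, and put it back standing on its cork pad. Also right every fallen oil bottle, for instance by bracing its foot against the front of the blue fence and pushing the cap end up until it stands, and stand them all in the lane between fence and rollers.

Things in the scene. Friction and masses are not known exactly. Their poses are not given: they have to be found in the camera images.
- lane: Fixed lane: plate 100 (x) x 320 (y) x 6 thick, blue fence along its front edge. Origin on the bench under the middle of the fence's front; x across the lane away from the robot, y along it to the left. Fence x = 0 to 8, y = -160 to 160, top 42 above bench. Lane floor is 6 above bench, behind the fence; bolt axes at x = 54, y = +55 and -55. Ends open; lugs 8 high at x = 64 to 76, y = +-148.
- cam_left (a joint): left eccentric bolt (lane y = +55), rad, 0 to 3.0; grows as the red bar turns anticlockwise seen from above; stays where left (friction 0.12 N m). Free gap between fence and its white roller, in mm = 30 + 7*cos(value): 37 at 0, 30 at 1.57, 23 at 3.0. At 0 the bar's white dot points straight away from the fence (lane +x); the dot turns with the bolt.
- cam_right (a joint): right eccentric bolt (lane y = -55), rad, 0 to 3.0; grows as the red bar turns anticlockwise seen from above; stays where left (friction 0.12 N m). Free gap between fence and its white roller, in mm = 30 + 7*cos(value): 37 at 0, 30 at 1.57, 23 at 3.0. At 0 the bar's white dot points straight away from the fence (lane +x); the dot turns with the bolt.
- cam_left_grip (a point): Point on the left bolt's axis, 62 above the bench. Its x axis is the long direction of the red bar, towards the white dot; turns with the bolt. Bar 36 long, 12 thick, standing from 44 to 70 above the bench: grip it across its thickness. The 32 diameter white roller below reaches 39 above the bench, its centre 7 off the axis on the dot's side.
- cam_right_grip (a point): Point on the right bolt's axis, 62 above the bench. Its x axis is the long direction of the red bar, towards the white dot; turns with the bolt. Bar 36 long, 12 thick, standing from 44 to 70 above the bench: grip it across its thickness. The 32 diameter white roller below reaches 39 above the bench, its centre 7 off the axis on the dot's side.
- gauge: Setting gauge, 0.15 kg: brass block 28 (x) x 60 (y) x 28 tall, edges rounded, with an upright black grip 12 (x) x 26 (y) that reaches from 28 to 105 above its underside. Origin at the centre of its underside, z up; its 28 width goes across the lane, its y along the lane, either way round.
- pad: Fixed cork pad, 140 (x) x 120 (y) x 4 thick, left of the lane; origin at the centre of its underside. Home of the gauge: stand it with its centre on the pad.
- bottle_1: Oil bottle, 45 g, 82 tall: body 25 in diameter up to 56 from its foot, then a red pointed cap, 14 in diameter at its root, narrowing slightly. Origin at the centre of the foot, own +z runs from foot to cap tip. Starts lying on the bench in front of the fence, foot roughly towards it (up to 40 degrees off square). Two or three bottles are present; an absent one reads None.
- bottle_2: Oil bottle, 45 g, 82 tall: body 25 in diameter up to 56 from its foot, then a red pointed cap, 14 in diameter at its root, narrowing slightly. Origin at the centre of the foot, own +z runs from foot to cap tip. Starts lying on the bench in front of the fence, foot roughly towards it (up to 40 degrees off square). Two or three bottles are present; an absent one reads None.
- bottle_3: Oil bottle, 45 g, 82 tall: body 25 in diameter up to 56 from its foot, then a red pointed cap, 14 in diameter at its root, narrowing slightly. Origin at the centre of the foot, own +z runs from foot to cap tip. Starts lying on the bench in front of the fence, foot roughly towards it (up to 40 degrees off square). Two or three bottles are present; an absent one reads None.
Not all that is in view belongs to the job. Leave any white look-alike of the gauge alone.

How it is judged:
By the outcome, as a careful person would: the job done as asked, in the order asked, and still so for the second after the job is handed in, with the robot touching nothing.
Of bottle_1, bottle_2, bottle_3 only 2 to 3 are there at a start; the rules pass over those that are not, and their reading is None.
At some moment in a run one of gauge may be knocked a few centimetres aside while the robot is not near it.
Once in a run the grip may slacken for a moment while it holds something.
It also fails if it takes over 210 s, if anything falls off the work surface, if the arm or the gripper's body presses on something with over 40 N, if the wrist force passes 120 N, or if a joint passes its speed limit or range.

## Robot

A 7-joint arm with a two-finger parallel gripper is mounted at the origin on a cart in front of the work surface, level with it; the furniture and walls round the work are solid. World frame = base frame: x ahead of the robot, y to its left, z up, the work surface at z = 0. Lengths are in m, angles in rad, forces in N, time in s.
With the tool pointing down it reaches from about 0.4 to 0.85 m from the base axis. Payload 4.5 kg.
Tool frame: the origin (TCP) lies midway between the tips of the shut fingers; the grasp point (between the pads) lies 19 mm behind it; y points along the fingers, x is the direction in which the jaws open and shut, and the axes are right-handed (so a half turn about y gives the same grasp; the last joint's range is limited). The gripper opens to 85 mm and grips with 20 to 120 N. Pads are 22 mm wide; open, the fingers measure 114 mm over their backs; the gripper's body (76 mm by 85 mm) begins 54 mm behind the grasp point. The pads swing forward as they close: fully open they stand 13 mm farther back than shut.
Start: joints at [1.16, 0.689, -0.195, 1.565, 0.157, 0.902, -0.215], TCP at [0.269, -0.564, 0.231] pointing down, gripper open.
Joint ranges: [-3.01, 3.01], [-0.46, 2.08], [-1.47, 1.51], [0.13, 2.56], [-1, 4.14], [0.04, 2.09], [-2.66, 2.66]. Speed limits (rad/s): [2.57, 2.57, 3.14, 3.14, 3.14, 3.14, 3.14].

## Interface

Orientations are given as a rotation vector (axis times angle).
In Python, from rig import r gives the robot as it stands.
- The arm moves only by the tool play_rows, never from a script. Its argument "targets" is a list of rows, each an object with "xyz": the shift along the world's x, y, z in m, a list of three; "delta_rot": the turn, a rotation vector about the world's x, y, z in rad, a list of three; "fingers": the closure in counts, from 0 (fully open) to 255 (shut). A call has 1 to 8 rows; each row is the pose to reach, as a shift and turn from the pose commanded when the call began; what a row does not reach only later rows make up. A row lasts 1/8 s, in which the tool goes at most 62.5 mm and 10.7 degrees, less where a joint would pass 70% of its speed; a pose out of reach is approached as far as the arm can. A call with a gripper value outside its range is refused whole. The fingers move at their own pace and stop on an object; "squeeze" is the grip in N (left out, the last holds). Time passes only in rows, so rows that repeat a pose let the fingers close. It gives the time, the measured TCP pose, the force and the opening at its end, in the units of the state.
- r.read_state(): the state, without advancing time (a new reading comes with each control period).
- r.camera(name): name is "scene" or "top" or "wrist"; returns the picture (400x640x3 uint8, red, green, blue); there is no depth.
- r.camera_model(name): a dict with "K" (3x3 intrinsics, pixels), "cam_to_world" (4x4, takes a point from camera to world coordinates). Camera axes: x right, y down, z forward; pixel columns grow to the right and rows downward; lengths in m; the calibration is good to about 2 mm. A picture is of the moment at which its call begins: read the wrist's pose just before it. camera_model takes no time and is no camera call; for the wrist camera it gives the pose at the moment of the call.
- r.job_done(): hands the job in, once; it reports no verdict.
The state is a dict: "time_s": time; "joint_pos": joint angles; "joint_velocities": joint speeds; "joint_torque": joint torques, N m; "position": TCP position; "orientation": TCP orientation; "wrist_force": force on the tool from outside, world axes, zero at the start; "torque": the same for the moment, N m; "gripper_width": finger opening in m.
Only numpy, scipy, OpenCV 4.12 (cv2) and the standard library are available. Lean on these libraries where they do the work, as an engineer would, in place of code of your own. Each camera call takes 0.05 s, during which the arm holds its last target.

## Working session

There is one attempt and no reset: what is moved stays moved. The work goes in short steps, Python scripts to look and compute and a tool call to move; the robot and the scene stay as the last step left them, time stands still between calls to the robot, and variables do not carry over. Pictures are saved under pics/ and viewed, and the job is handed in when it is done.

Besides the shell and the picture viewer there is one more tool, called after ">>>" as name([rows], argument=value, ...), one row to a line, values as JSON. play_rows: Moves the arm, as the interface text tells. Its arguments: {"type":"object","properties":{"targets":{"type":"array"},"squeeze":{"type":"number"}},"required":["targets"]}

```bash
ls; mkdir -p pics; python3 - <<'E'
from rig import r
import cv2,numpy as np
s=r.read_state()
print({k:np.round(v,4).tolist() for k,v in s.items()})
for n in ["scene","top","wrist"]:
    m=r.camera_model(n); im=r.camera(n)
    cv2.imwrite(f"pics/{n}0.png",im[:,:,::-1])
    print(n,np.round(m["K"],1).tolist(),np.round(m["cam_to_world"],4).tolist())
E
```

```text
pics
{'time_s': 0.0, 'joint_pos': [1.1598, 0.69, -0.1945, 1.5664, 0.1573, 0.9025, -0.2151], 'joint_velocities': [-0.0005, 0.0017, 0.0013, 0.0004, -0.0017, -0.0009, 0.0006], 'joint_torque': [-0.0001, -53.9599, -1.266, -15.8539, 0.0092, 0.0096, 0.0], 'position': [0.2686, -0.5636, 0.2305], 'orientation': [-1.3865, 0.8769, -0.8741], 'wrist_force': [-0.1634, 0.3289, 0.1062], 'torque': [0.0393, -0.0087, -0.0128], 'gripper_width': 0.0854}
scene [[395.2, 0.0, 315.8], [0.0, 395.2, 198.0], [0.0, 0.0, 1.0]] [[0.8069, -0.3533, 0.4734, 0.1251], [-0.5904, -0.507, 0.628, -0.4303], [0.0181, -0.7862, -0.6177, 0.5958], [0.0, 0.0, 0.0, 1.0]]
top [[383.9, 0.0, 320.0], [0.0, 383.9, 195.3], [0.0, 0.0, 1.0]] [[0.01, -0.9951, 0.0979, 0.4434], [-0.9999, -0.0089, 0.0121, 0.0841], [-0.0112, -0.098, -0.9951, 0.9277], [0.0, 0.0, 0.0, 1.0]]
wrist [[302.3, 0.0, 317.7], [0.0, 302.3, 204.3], [0.0, 0.0, 1.0]] [[0.4303, -0.8696, -0.2422, 0.3296], [-0.9027, -0.4149, -0.1142, -0.5346], [-0.0012, 0.2677, -0.9635, 0.3739], [0.0, 0.0, 0.0, 1.0]]
```

View pics/scene0.png

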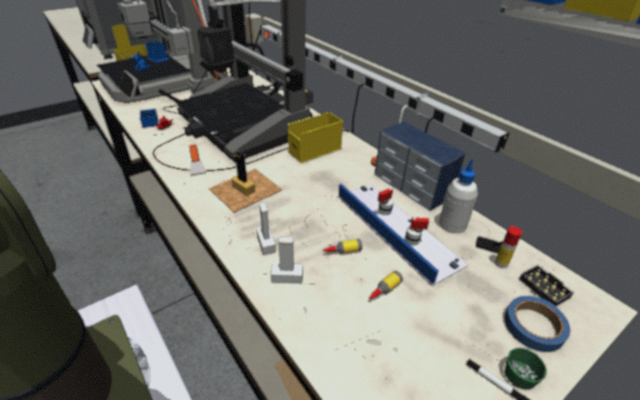

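View pics/top0.png

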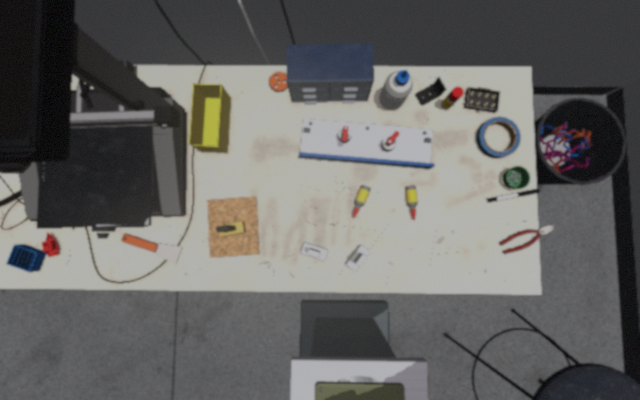

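View pics/wrist0.png

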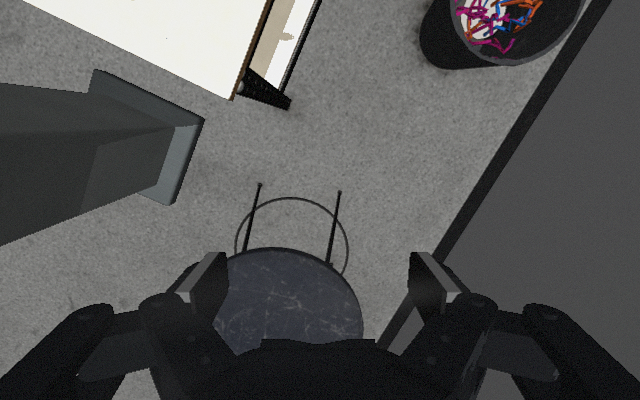

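```bash
cat > h.py <<'E'
from rig import r
import cv2,numpy as np
from scipy.spatial.transform import Rotation as R
np.set_printoptions(precision=4,suppress=True)
def ray(m,uv,z):
    uv=np.atleast_2d(np.array(uv,float)); K=m["K"];T=np.array(m["cam_to_world"])
    d=np.c_[uv,np.ones(len(uv))]@np.linalg.inv(K).T@T[:3,:3].T
    o=T[:3,3]; return o+d*((z-o[2])/d[:,2])[:,None]
def proj(m,p):
    p=np.atleast_2d(p);T=np.linalg.inv(np.array(m["cam_to_world"]))
    c=(p@T[:3,:3].T+T[:3,3])@np.array(m["K"]).T
    return c[:,:2]/c[:,2:]
def mask(im,lo,hi):
    hsv=cv2.cvtColor(im,cv2.COLOR_RGB2HSV); return cv2.inRange(hsv,np.array(lo),np.array(hi))
def blobs(mk,amin=8):
    n,l,s,c=cv2.connectedComponentsWithStats(mk)
    return [(s[i,4],c[i],s[i,:4],l==i) for i in range(1,n) if s[i,4]>=amin]
def st():
    s=r.read_state(); Rm=R.from_rotvec(s["orientation"]).as_matrix()
    print("t",round(s["time_s"],2),"pos",np.array(s["position"]),"Xax",Rm[:,0],"Yax",Rm[:,1],"F",np.array(s["wrist_force"]),"w",round(s["gripper_width"],4),"q",np.array(s["joint_pos"]))
    return s
def snap(n,name=None,scale=1,crop=None):
    m=r.camera_model(n); im=r.camera(n)
    if name:
        o=im if crop is None else im[crop[1]:crop[3],crop[0]:crop[2]]
        cv2.imwrite(f"pics/{name}.png",cv2.resize(o,None,fx=scale,fy=scale,interpolation=cv2.INTER_CUBIC)[:,:,::-1])
    return m,im
E
python3 - <<'E'
from h import *
st()
m,im=snap("top","topz",2.8,(190,60,470,274))
print("base px",proj(m,[[0,0,0],[0.4,0,0]]))
for n,lo,hi in [("blue",(105,120,40),(125,255,255)),("yellow",(22,120,100),(35,255,255)),("redA",(0,150,80),(8,255,255)),("redB",(172,150,80),(180,255,255)),("cork",(8,80,60),(18,200,255))]:
    for a,c,s,l in blobs(mask(im,lo,hi),12):
        if 180<c[0]<480 and 60<c[1]<290: print(n,a,c,s,"z0",ray(m,c,0.0)[0][:2])
E
```

```text
t 0.15 pos [ 0.2687 -0.5637  0.2307] Xax [ 0.4303 -0.9027 -0.0015] Yax [-0.0007  0.0013 -1.    ] F [-0.4447 -0.3306  0.3991] w 0.0853 q [ 1.1598  0.6898 -0.1945  1.5661  0.1573  0.9025 -0.2151]
base px [[359.329  428.0512]
 [359.324  251.6312]]
blue 120 [402.2167  77.1083] [397  71  12  13] z0 [ 0.8329 -0.107 ]
blue 12 [340.6667 157.4167] [336 157  10   2] z0 [0.6282 0.0457]
blue 166 [395.7048 162.2651] [347 158  86   9] z0 [ 0.6172 -0.0888]
yellow 87 [194.5057 108.2069] [190  84  23  59] z0 [0.7499 0.4104]
yellow 983 [211.353  121.3896] [193  86  30  62] z0 [0.7165 0.367 ]
yellow 98 [361.2857 194.9184] [356 189  12  13] z0 [ 0.5363 -0.0048]
yellow 109 [410.5046 195.6697] [406 190  10  13] z0 [ 0.5355 -0.1238]
redA 75 [456.68  92.56] [451  88  11  11] z0 [ 0.7939 -0.2415]
redA 18 [344.5 135. ] [344 131   2   9] z0 [0.6843 0.0365]
redA 16 [393.625 136.375] [391 133   6   7] z0 [ 0.6817 -0.0843]
cork 265 [277.8377  81.1623] [269  72  18  19] z0 [0.8208 0.2038]
cork 2367 [233.2286 226.365 ] [208 197  51  60] z0 [0.4572 0.3042]
```

View pics/topz.png

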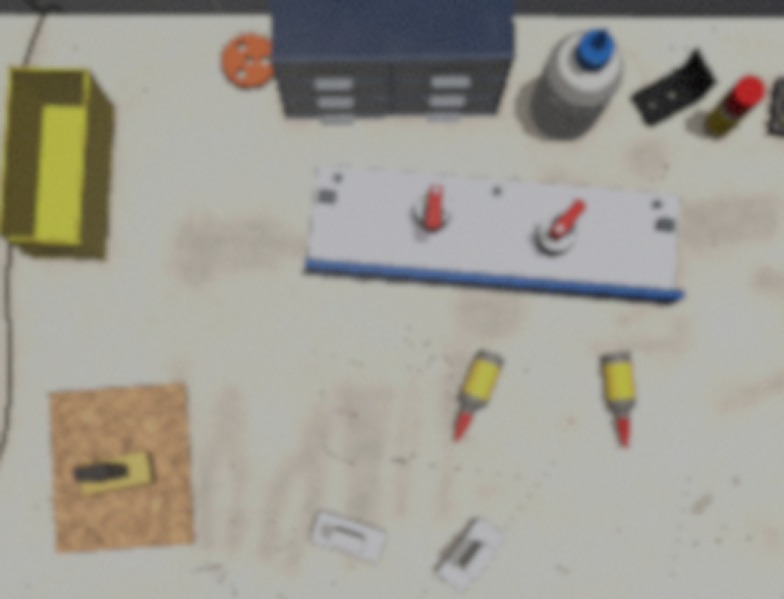

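>>> play_rows([
  {"xyz":[0.02,0.04,0.02],"delta_rot":[0,0,-0.05],"fingers":0},
  {"xyz":[0.045,0.09,0.05],"delta_rot":[0,0,-0.1],"fingers":0},
  {"xyz":[0.07,0.14,0.08],"delta_rot":[0,0,-0.16],"fingers":0},
  {"xyz":[0.1,0.19,0.1],"delta_rot":[0,0,-0.22],"fingers":0},
  {"xyz":[0.13,0.24,0.12],"delta_rot":[0,0,-0.28],"fingers":0},
  {"xyz":[0.16,0.29,0.13],"delta_rot":[0,0,-0.34],"fingers":0},
  {"xyz":[0.19,0.34,0.13],"delta_rot":[0,0,-0.4],"fingers":0},
  {"xyz":[0.22,0.39,0.13],"delta_rot":[0,0,-0.445],"fingers":0},
])

```text
time_s: 1.2
position: [0.4897, -0.1726, 0.3615]
orientation: [-1.208, 1.21, -1.211]
wrist_force: [1.7, 0.3, -0.6]
gripper_width: 0.0852
```

>>> play_rows([
  {"xyz":[0.02,0.05,0.0],"delta_rot":[0,0,0],"fingers":0},
  {"xyz":[0.04,0.1,0.0],"delta_rot":[0,0,0],"fingers":0},
  {"xyz":[0.06,0.145,0],"delta_rot":[0,0,0],"fingers":0},
  {"xyz":[0.06,0.145,0],"delta_rot":[0,0,0],"fingers":0},
  {"xyz":[0.06,0.145,0],"delta_rot":[0,0,0],"fingers":0},
])

```text
time_s: 1.82
position: [0.5485, -0.0301, 0.361]
orientation: [-1.21, 1.21, -1.21]
wrist_force: [0.7, -0.1, 0.4]
gripper_width: 0.0854
```

```bash
python3 - <<'E'
from h import *
st()
m,im=snap("wrist","w1",1.2)
E
```

```text
t 1.82 pos [ 0.5485 -0.0301  0.361 ] Xax [-0.0007 -1.      0.0011] Yax [-0.0009 -0.0011 -1.    ] F [ 0.7366 -0.1107  0.3652] w 0.0854 q [ 0.0666  0.4481 -0.1533  1.6056  0.0757  1.0947 -1.6781]
```

View pics/w1.png

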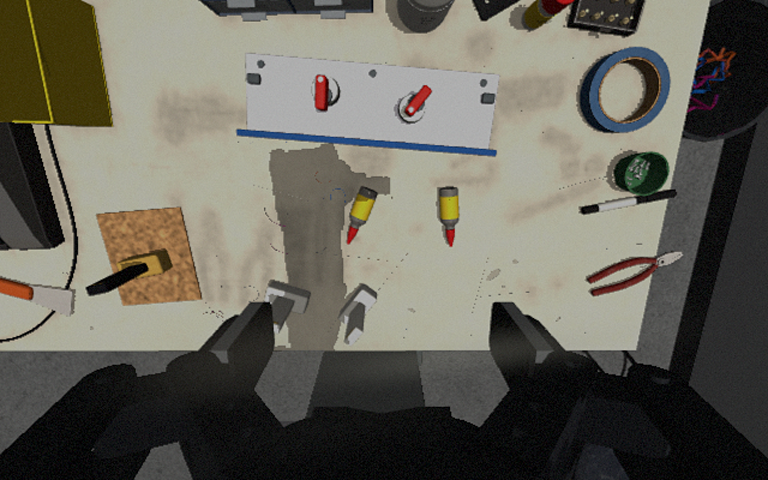

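```bash
python3 - <<'E'
from h import *
m,im=snap("wrist","w2",5,(195,40,355,132))
m,im=snap("wrist","w3",3,(190,30,430,135))
E
```

```text
(no output)
```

View pics/w2.png

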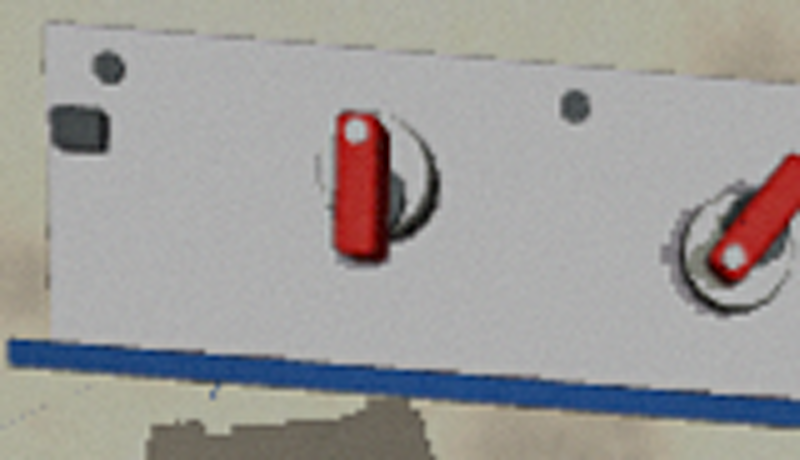

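View pics/w3.png

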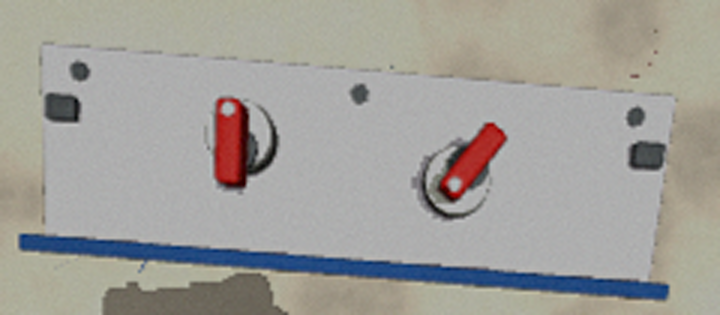

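```bash
cat > meas.py <<'E'
from h import *
def lane(m,im,verbose=1):
    mk=mask(im,(105,150,50),(125,255,255)); 
    b=max([b for b in blobs(mk,100) if (b[2][2]>120)],key=lambda b:b[0])
    cs=cv2.boxPoints(cv2.minAreaRect(np.argwhere(b[3])[:,::-1].astype(np.float32)))
    W=ray(m,cs,0.042)[:,:2]
    W=W[np.argsort(-W[:,1])]; L=W[:2].mean(0);Rr=W[2:].mean(0)
    red=cv2.bitwise_or(mask(im,(0,140,70),(9,255,255)),mask(im,(171,140,70),(180,255,255)))
    bars=[]
    for a,c,s,l in blobs(red,60):
        hull=cv2.convexHull(np.argwhere(l)[:,::-1].astype(np.float32))
        (cc,wh,ang)=cv2.minAreaRect(hull); bp=cv2.boxPoints((cc,wh,ang))
        P=ray(m,bp,0.07)[:,:2]; e=[P[1]-P[0],P[2]-P[1]]; e.sort(key=np.linalg.norm)
        bars.append((P.mean(0),np.linalg.norm(e[1]),np.linalg.norm(e[0]),np.degrees(np.arctan2(e[1][1],e[1][0]))))
    return L,Rr,bars
if __name__=="__main__":
    m,im=snap("wrist")
    L,Rr,bars=lane(m,im)
    d=L-Rr; print("fence ends",L,Rr,"len",np.linalg.norm(d)); 
    yl=d/np.linalg.norm(d); xl=np.array([yl[1],-yl[0]]); mid=(L+Rr)/2; O=mid-0.004*xl
    print("lane O",O,"yaw deg",np.degrees(np.arctan2(xl[1],xl[0])))
    for sy in (.055,-.055): print("bolt pred",O+.054*xl+sy*yl)
    for b in bars: print("bar",b, "lane", (b[0]-O)@xl,(b[0]-O)@yl)
E
python3 meas.py
```

```text
fence ends [0.6306 0.145 ] [ 0.6059 -0.1714] len 0.3173624801645888
lane O [ 0.6143 -0.0129] yaw deg -4.462379110280341
bolt pred [0.6724 0.0377]
bolt pred [ 0.6638 -0.072 ]
bar (array([ 0.7091, -0.3961]), np.float64(0.03625578651539434), np.float64(0.017200671215533148), np.float64(-115.5746592039185)) lane 0.12432182051730802 -0.3746720090517351
bar (array([0.6723, 0.0373]), np.float64(0.033519536680817065), np.float64(0.010562177110277302), np.float64(177.39971531614162)) lane 0.05395561976845796 0.05456112876623059
bar (array([ 0.6637, -0.0714]), np.float64(0.034868933164429884), np.float64(0.011436641884329192), np.float64(-41.23768053268411)) lane 0.05376884321187446 -0.05446651226706665
bar (array([0.5084, 0.0077]), np.float64(0.020496720707396613), np.float64(0.009844064477980554), np.float64(-27.30232266004427)) lane -0.10712127645523244 0.012336894330036511
bar (array([ 0.5053, -0.1148]), np.float64(0.019924559332012086), np.float64(0.008852994734740358), np.float64(-177.17363518299808)) lane -0.10077199508569615 -0.11003079947115724
bar (array([ 0.4652, -0.3346]), np.float64(0.0831228884732204), np.float64(0.012205463818749701), np.float64(-70.91571221053597)) lane -0.12359194178525759 -0.3322519115276979
bar (array([ 0.4459, -0.3432]), np.float64(0.08404380434987045), np.float64(0.012642320320352543), np.float64(-63.671039943624194)) lane -0.1421368887338471 -0.3423577027815778
bar (array([0.4366, 0.4391]), np.float64(0.04041913307524767), np.float64(0.01961832302668459), np.float64(-106.31484863527082)) lane -0.21233413382706787 0.43682102117842025
```

>>> play_rows([
  {"xyz":[0.03,0.02,-0.03],"delta_rot":[0,0,-0.02],"fingers":130},
  {"xyz":[0.06,0.04,-0.07],"delta_rot":[0,0,-0.045],"fingers":130},
  {"xyz":[0.09,0.055,-0.11],"delta_rot":[0,0,-0.045],"fingers":130},
  {"xyz":[0.124,0.067,-0.15],"delta_rot":[0,0,-0.045],"fingers":130},
  {"xyz":[0.124,0.067,-0.2],"delta_rot":[0,0,-0.045],"fingers":130},
  {"xyz":[0.124,0.067,-0.24],"delta_rot":[0,0,-0.045],"fingers":130},
  {"xyz":[0.124,0.067,-0.24],"delta_rot":[0,0,-0.045],"fingers":130},
  {"xyz":[0.124,0.067,-0.24],"delta_rot":[0,0,-0.045],"fingers":130},
])

```text
time_s: 3.02
position: [0.6743, 0.0372, 0.1231]
orientation: [-1.185, 1.241, -1.245]
wrist_force: [1.1, 0.4, 0.2]
gripper_width: 0.0417
```

```bash
python3 - <<'E'
from h import *
st()
m,im=snap("wrist","w4",1.2)
print(proj(m,[[.6724,.0377,.07],[.6724,.0377,.062]]))
E
```

```text
t 3.02 pos [0.6743 0.0372 0.1231] Xax [-0.0463 -0.9989 -0.0002] Yax [ 0.003   0.0001 -1.    ] F [1.1463 0.4273 0.1784] w 0.0417 q [-0.0652  0.8807 -0.114   1.4942  0.1267  0.771  -1.8459]
[[317.3537 225.1923]
 [317.3625 221.4784]]
```

View pics/w4.png

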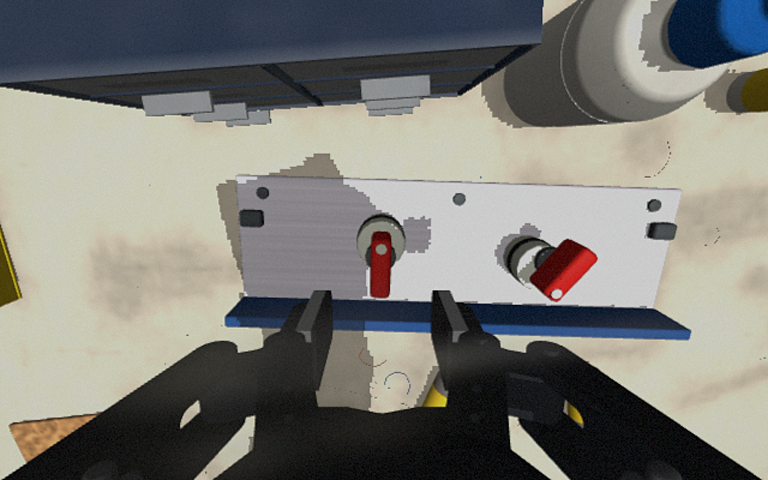

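>>> play_rows([
  {"xyz":[-0.002,0,-0.03],"delta_rot":[0,0,0],"fingers":130},
  {"xyz":[-0.002,0,-0.06],"delta_rot":[0,0,0],"fingers":130},
  {"xyz":[-0.002,0,-0.077],"delta_rot":[0,0,0],"fingers":130},
  {"xyz":[-0.002,0,-0.077],"delta_rot":[0,0,0],"fingers":130},
  {"xyz":[-0.002,0,-0.077],"delta_rot":[0,0,0],"fingers":255},
  {"xyz":[-0.002,0,-0.077],"delta_rot":[0,0,0],"fingers":255},
  {"xyz":[-0.002,0,-0.077],"delta_rot":[0,0,0],"fingers":255},
  {"xyz":[-0.002,0,-0.077],"delta_rot":[0,0,0],"fingers":255},
], squeeze=40)

```text
time_s: 4.08
position: [0.6722, 0.0381, 0.046]
orientation: [-1.185, 1.241, -1.244]
wrist_force: [-0.3, 0.6, 6.1]
gripper_width: 0.011
```

```bash
python3 - <<'E'
from h import *
st()
E
```

```text
t 4.08 pos [0.6722 0.0381 0.046 ] Xax [-0.0454 -0.999  -0.0006] Yax [ 0.0029  0.0005 -1.    ] F [-0.289   0.6261  6.0597] w 0.011 q [-0.0727  0.9833 -0.1017  1.5299  0.1432  0.6328 -1.861 ]
```

>>> play_rows([
  {"xyz":[0,0,0],"delta_rot":[0,0,0.1],"fingers":255},
  {"xyz":[0,0,0],"delta_rot":[0,0,0.25],"fingers":255},
  {"xyz":[0,0,0],"delta_rot":[0,0,0.4],"fingers":255},
  {"xyz":[0,0,0],"delta_rot":[0,0,0.55],"fingers":255},
  {"xyz":[0,0,0],"delta_rot":[0,0,0.7],"fingers":255},
  {"xyz":[0,0,0],"delta_rot":[0,0,0.8],"fingers":255},
  {"xyz":[0,0,0],"delta_rot":[0,0,0.8],"fingers":255},
])

```text
time_s: 4.95
position: [0.6724, 0.0375, 0.046]
orientation: [-1.474, 0.635, -0.639]
wrist_force: [0.3, -1.7, 5.0]
gripper_width: 0.0113
```

```bash
python3 - <<'E'
from h import *
st()
E
```

```text
t 4.95 pos [0.6724 0.0375 0.046 ] Xax [ 0.6855 -0.7281  0.0021] Yax [ 0.0032  0.0002 -1.    ] F [ 0.3232 -1.655   5.0252] w 0.0113 q [ 0.0327  0.9965 -0.3073  1.5232  0.4143  0.6836 -1.2812]
```

>>> play_rows([
  {"xyz":[0,0,0],"delta_rot":[0,0,0.15],"fingers":255},
  {"xyz":[0,0,0],"delta_rot":[0,0,0.3],"fingers":255},
  {"xyz":[0,0,0],"delta_rot":[0,0,0.45],"fingers":255},
  {"xyz":[0,0,0],"delta_rot":[0,0,0.6],"fingers":255},
  {"xyz":[0,0,0],"delta_rot":[0,0,0.72],"fingers":255},
  {"xyz":[0,0,0],"delta_rot":[0,0,0.787],"fingers":255},
  {"xyz":[0,0,0],"delta_rot":[0,0,0.787],"fingers":255},
  {"xyz":[0,0,0],"delta_rot":[0,0,0.787],"fingers":255},
])

```text
time_s: 5.95
position: [0.6729, 0.0374, 0.046]
orientation: [-1.571, 0.02, -0.027]
wrist_force: [1.9, -0.6, 5.4]
gripper_width: 0.0109
```

>>> play_rows([
  {"xyz":[0,0,0],"delta_rot":[0,0,0],"fingers":150},
  {"xyz":[0,0,0],"delta_rot":[0,0,0],"fingers":150},
  {"xyz":[0,0,0],"delta_rot":[0,0,0],"fingers":150},
  {"xyz":[0,0,0.04],"delta_rot":[0,0,0],"fingers":150},
  {"xyz":[0,0,0.08],"delta_rot":[0,0,0],"fingers":150},
  {"xyz":[-0.02,-0.03,0.12],"delta_rot":[0,0,0.1],"fingers":150},
  {"xyz":[-0.06,-0.06,0.17],"delta_rot":[0,0,0.25],"fingers":150},
  {"xyz":[-0.06,-0.06,0.17],"delta_rot":[0,0,0.25],"fingers":150},
])

```text
time_s: 6.95
position: [0.6106, -0.0248, 0.217]
orientation: [-1.566, -0.174, 0.169]
wrist_force: [0.7, 0.7, -1.0]
gripper_width: 0.0352
```

```bash
python3 - <<'E'
from h import *
st()
m,im=snap("wrist","w5",1.2)
from meas import lane
E
python3 meas.py
```

```text
t 6.95 pos [ 0.6106 -0.0248  0.217 ] Xax [0.9762 0.2167 0.0026] Yax [ 0.0031 -0.0019 -1.    ] F [ 0.7277  0.6773 -0.9939] w 0.0352 q [ 0.34    0.7597 -0.6935  1.6134  0.564   0.9747 -0.324 ]Traceback (most recent call last):
  File "meas.py", line 18, in <module>
    L,Rr,bars=lane(m,im)
              ~~~~^^^^^^
  File "meas.py", line 4, in lane
    b=max([b for b in blobs(mk,100) if (b[2][2]>120)],key=lambda b:b[0])
ValueError: max() iterable argument is empty
```

View pics/w5.png

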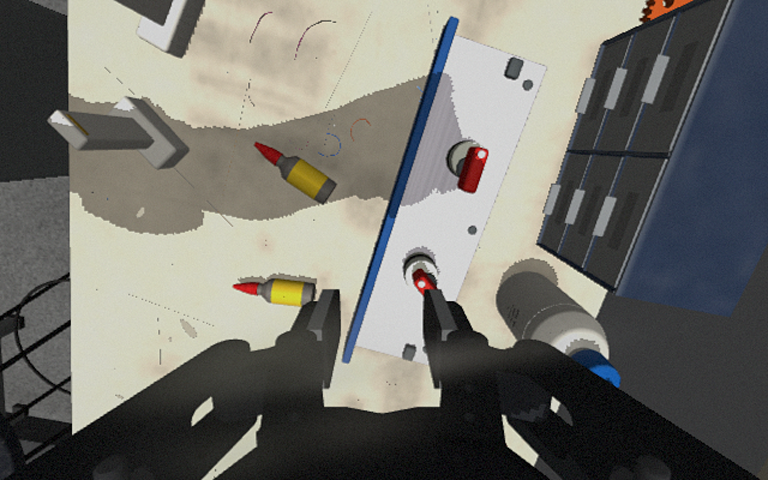

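```bash
python3 - <<'E'
from h import *
m,im=snap("top","t6",4,(360,60,460,180))
print("z0",ray(m,[[395,106],[383,95],[410,100]],0)); 
for z in (.1,.15,.2): print(z,ray(m,[[402,78]],z))
mw,iw=snap("wrist")
print("wrist left bar"); 
red=cv2.bitwise_or(mask(iw,(0,140,70),(9,255,255)),mask(iw,(171,140,70),(180,255,255)))
for a,c,s,l in blobs(red,100):
    print(a,c,ray(mw,c,.065)[0])
mb=mask(iw,(100,100,80),(115,255,255)); 
for a,c,s,l in blobs(mb,150): print("blue",a,c)
ms,is_=snap("scene","s6",4,(360,120,520,260))
E
```

```text
z0 [[ 0.7586 -0.0884  0.    ]
 [ 0.7866 -0.0588  0.    ]
 [ 0.7742 -0.1257  0.    ]]
0.1 [[ 0.7889 -0.0859  0.1   ]]
0.15 [[ 0.768  -0.0757  0.15  ]]
0.2 [[ 0.7471 -0.0654  0.2   ]]
wrist left bar
212 [559.5283   7.4387] [0.7764 0.1795 0.065 ]
189 [222.6614 129.8889] [0.5107 0.0164 0.065 ]
406 [394.9606 146.165 ] [0.673  0.0373 0.065 ]
112 [351.2232 238.6429] [ 0.6557 -0.0633  0.065 ]
145 [204.6069 242.6759] [ 0.5079 -0.101   0.065 ]
blue 2001 [333.8976 156.6272]
blue 151 [619.3311 149.5894]
blue 192 [540.0625 220.9844]
blue 231 [582.4459 253.8658]
```

View pics/t6.png

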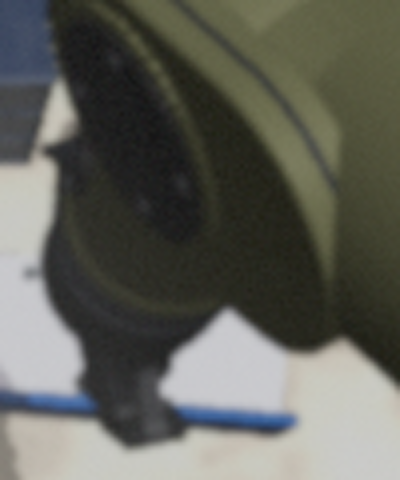

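View pics/s6.png

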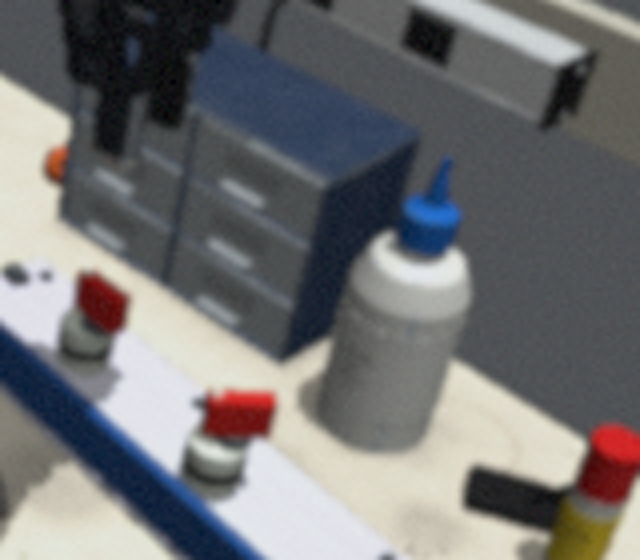

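```bash
python3 - <<'E'
from h import *
m=r.camera_model("scene")
print(ray(m,[[360+318/4,120+418/4],[360+425/4,120+435/4],[360+372/4,120+450/4],[360+372/4,120+432/4]],0))
m=r.camera_model("wrist") # w5: white bottle base edges (px in 1.2x): near-left edge (497,300),(530,262)
print(ray(m,[[497/1.2,300/1.2],[510/1.2,270/1.2],[500/1.2,320/1.2]],0))
E
```

```text
[[ 0.7546 -0.0635  0.    ]
 [ 0.7929 -0.1077  0.    ]
 [ 0.7583 -0.0984  0.    ]
 [ 0.7703 -0.0888  0.    ]]
[[ 0.7506 -0.0832  0.    ]
 [ 0.7535 -0.048   0.    ]
 [ 0.7608 -0.1049  0.    ]]
```

>>> play_rows([
  {"xyz":[0,-0.01,0],"delta_rot":[0,0,0.15],"fingers":130},
  {"xyz":[0.01,-0.02,0],"delta_rot":[0,0,0.3],"fingers":130},
  {"xyz":[0.025,-0.03,0],"delta_rot":[0,0,0.45],"fingers":130},
  {"xyz":[0.04,-0.04,-0.02],"delta_rot":[0,0,0.6],"fingers":130},
  {"xyz":[0.0534,-0.047,-0.05],"delta_rot":[0,0,0.634],"fingers":130},
  {"xyz":[0.0534,-0.047,-0.09],"delta_rot":[0,0,0.634],"fingers":130},
  {"xyz":[0.0534,-0.047,-0.1],"delta_rot":[0,0,0.634],"fingers":130},
  {"xyz":[0.0534,-0.047,-0.1],"delta_rot":[0,0,0.634],"fingers":130},
])

```text
time_s: 8.2
position: [0.6642, -0.0681, 0.1136]
orientation: [-1.464, -0.668, 0.669]
wrist_force: [-0.5, -0.1, 0.2]
gripper_width: 0.0418
```

```bash
python3 - <<'E'
from h import *
s=st(); X=R.from_rotvec(s["orientation"]).as_matrix()[:,0]; print(np.degrees(np.arctan2(X[1],X[0])))
m,im=snap("wrist","w7",1.2)
E
```

```text
t 8.2 pos [ 0.6642 -0.0681  0.1136] Xax [ 0.6554  0.7553 -0.0002] Yax [-0.0014  0.0009 -1.    ] F [-0.4894 -0.0614  0.2322] w 0.0418 q [ 0.4142  0.9943 -0.7841  1.5007  0.7892  0.9844  0.2626]
49.04861743442727
```

View pics/w7.png

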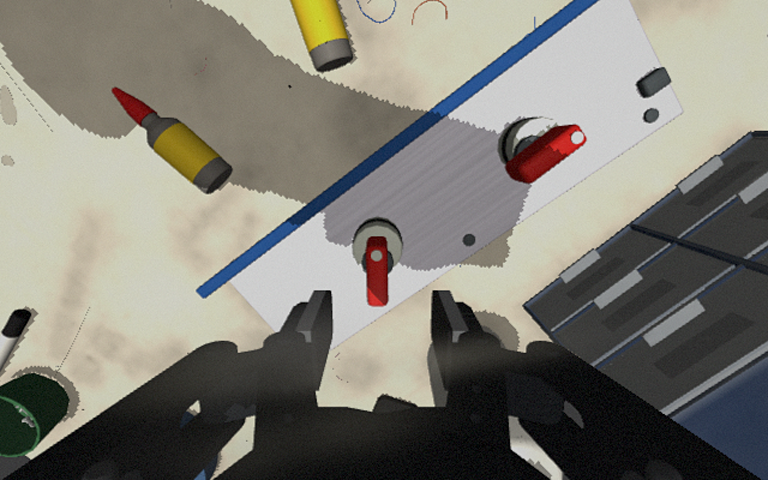

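>>> play_rows([
  {"xyz":[0,-0.003,-0.02],"delta_rot":[0,0,0],"fingers":130},
  {"xyz":[0,-0.0035,-0.05],"delta_rot":[0,0,0],"fingers":130},
  {"xyz":[0,-0.0035,-0.068],"delta_rot":[0,0,0],"fingers":130},
  {"xyz":[0,-0.0035,-0.068],"delta_rot":[0,0,0],"fingers":130},
  {"xyz":[0,-0.0035,-0.068],"delta_rot":[0,0,0],"fingers":255},
  {"xyz":[0,-0.0035,-0.068],"delta_rot":[0,0,0],"fingers":255},
  {"xyz":[0,-0.0035,-0.068],"delta_rot":[0,0,0],"fingers":255},
  {"xyz":[0,-0.0035,-0.068],"delta_rot":[0,0,0],"fingers":255},
])

```text
time_s: 9.25
position: [0.6653, -0.0724, 0.0477]
orientation: [-1.466, -0.67, 0.666]
wrist_force: [-0.3, 0.1, 5.9]
gripper_width: 0.0115
```

```bash
python3 - <<'E'
from h import *
s=st(); X=R.from_rotvec(s["orientation"]).as_matrix()[:,0]; print(np.degrees(np.arctan2(X[1],X[0])))
E
```

```text
t 9.25 pos [ 0.6653 -0.0724  0.0477] Xax [0.6561 0.7547 0.0018] Yax [ 0.0023  0.0003 -1.    ] F [-0.2956  0.1156  5.9387] w 0.0115 q [ 0.3993  1.0759 -0.7334  1.5238  0.8635  0.8862  0.2149]
48.99515723794188
```

>>> play_rows([
  {"xyz":[0,0,0],"delta_rot":[0,0,-0.12],"fingers":255},
  {"xyz":[-0.0005,0,0],"delta_rot":[0,0,-0.27],"fingers":255},
  {"xyz":[-0.001,0,0],"delta_rot":[0,0,-0.42],"fingers":255},
  {"xyz":[-0.001,0,0],"delta_rot":[0,0,-0.57],"fingers":255},
  {"xyz":[-0.001,0,0],"delta_rot":[0,0,-0.72],"fingers":255},
  {"xyz":[-0.001,0,0],"delta_rot":[0,0,-0.83],"fingers":255},
  {"xyz":[-0.001,0,0],"delta_rot":[0,0,-0.883],"fingers":255},
  {"xyz":[-0.001,0,0],"delta_rot":[0,0,-0.883],"fingers":255},
])

```text
time_s: 10.25
position: [0.6644, -0.0728, 0.0477]
orientation: [-1.571, 0.021, -0.025]
wrist_force: [0.1, -0.0, 6.0]
gripper_width: 0.0116
```

>>> play_rows([
  {"xyz":[0,0,0],"delta_rot":[0,0,0],"fingers":150},
  {"xyz":[0,0,0],"delta_rot":[0,0,0],"fingers":150},
  {"xyz":[0,0,0],"delta_rot":[0,0,0],"fingers":150},
  {"xyz":[0,0,0.04],"delta_rot":[0,0,0],"fingers":150},
  {"xyz":[0,0,0.08],"delta_rot":[0,0,0],"fingers":150},
  {"xyz":[-0.03,0.02,0.13],"delta_rot":[0,0,-0.15],"fingers":80},
  {"xyz":[-0.07,0.04,0.18],"delta_rot":[0,0,-0.3],"fingers":0},
  {"xyz":[-0.11,0.05,0.23],"delta_rot":[0,0,-0.45],"fingers":0},
])

```text
time_s: 11.25
position: [0.5563, -0.0224, 0.2724]
orientation: [-1.537, 0.377, -0.377]
wrist_force: [0.3, 0.4, 1.0]
gripper_width: 0.0852
```

>>> play_rows([
  {"xyz":[0,0.03,0.04],"delta_rot":[0,0,-0.18],"fingers":0},
  {"xyz":[0,0.06,0.04],"delta_rot":[0,0,-0.36],"fingers":0},
  {"xyz":[0,0.09,0.04],"delta_rot":[0,0,-0.54],"fingers":0},
  {"xyz":[0,0.09,0.04],"delta_rot":[0,0,-0.72],"fingers":0},
  {"xyz":[0,0.09,0.04],"delta_rot":[0,0,-0.9],"fingers":0},
  {"xyz":[0,0.09,0.04],"delta_rot":[0,0,-1.08],"fingers":0},
  {"xyz":[0,0.09,0.04],"delta_rot":[0,0,-1.08],"fingers":0},
  {"xyz":[0,0.09,0.04],"delta_rot":[0,0,-1.08],"fingers":0},
])

```text
time_s: 12.25
position: [0.5574, 0.0663, 0.311]
orientation: [-1.217, 1.198, -1.197]
wrist_force: [-0.5, -0.4, 0.0]
gripper_width: 0.0853
```

```bash
python3 - <<'E'
from h import *
s=st()
m,im=snap("wrist","w8",1.2)
E
python3 meas.py
```

```text
t 12.25 pos [0.5574 0.0663 0.311 ] Xax [ 0.016  -0.9999  0.    ] Yax [-0.0002 -0.     -1.    ] F [-0.4836 -0.3519  0.043 ] w 0.0853 q [-0.0281  0.5194 -0.2819  1.651   0.1653  0.995  -1.9197]
fence ends [0.631  0.1453] [ 0.6062 -0.1712] len 0.31741391249998785
lane O [ 0.6146 -0.0126] yaw deg -4.474816771041525
bolt pred [0.6727 0.038 ]
bolt pred [ 0.6641 -0.0717]
bar (array([0.6722, 0.0386]), np.float64(0.034451669160545866), np.float64(0.011409140624260584), np.float64(-91.64302198029253)) lane 0.05347259776547084 0.055547016039708894
bar (array([ 0.6642, -0.0708]), np.float64(0.03325905709544663), np.float64(0.011255998654363374), np.float64(-89.11916999598964)) lane 0.05396548400440001 -0.05413837169113742
bar (array([0.5105, 0.0192]), np.float64(0.020604579819224433), np.float64(0.010243127801567936), np.float64(-23.449489696007014)) lane -0.1062145104397639 0.023661570709771804
bar (array([ 0.5073, -0.1027]), np.float64(0.019656892142161722), np.float64(0.010588983748088483), np.float64(-172.54273901128226)) lane -0.09998484584285938 -0.09821536392705234
bar (array([ 0.4685, -0.3164]), np.float64(0.08221796508810031), np.float64(0.011979360616401312), np.float64(-70.80836401067845)) lane -0.12198543905727116 -0.31427844163042384
bar (array([ 0.4498, -0.3255]), np.float64(0.08167402820066441), np.float64(0.012608233436651317), np.float64(-64.0866362983436)) lane -0.1398884735550321 -0.3247314719024205
bar (array([0.4459, 0.4619]), np.float64(0.07427305577243455), np.float64(0.019467374318942642), np.float64(-107.10211329741786)) lane -0.20515142976445705 0.4598887910334186
```

View pics/w8.png

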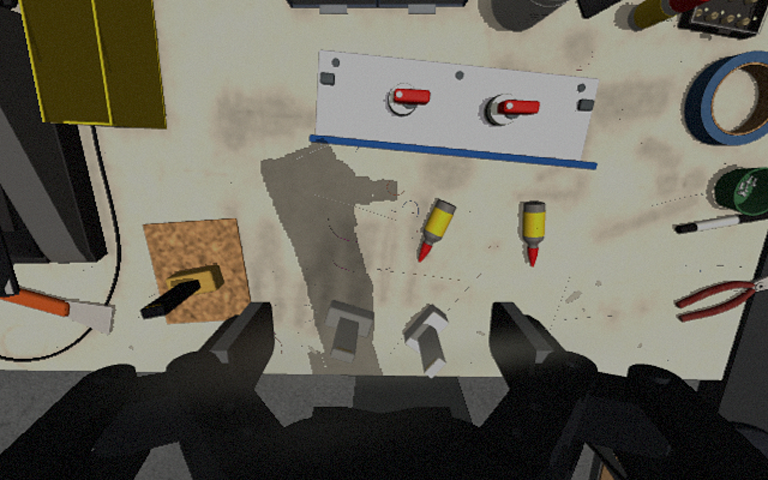

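>>> play_rows([
  {"xyz":[-0.01,0.02,0],"delta_rot":[0,0,0.17],"fingers":0},
  {"xyz":[-0.02,0.04,0],"delta_rot":[0,0,0.34],"fingers":0},
  {"xyz":[-0.035,0.06,0],"delta_rot":[0,0,0.51],"fingers":0},
  {"xyz":[-0.05,0.08,0],"delta_rot":[0,0,0.68],"fingers":0},
  {"xyz":[-0.06,0.1,-0.01],"delta_rot":[0,0,0.85],"fingers":0},
  {"xyz":[-0.075,0.12,-0.02],"delta_rot":[0,0,1.02],"fingers":0},
  {"xyz":[-0.09,0.15,-0.03],"delta_rot":[0,0,1.19],"fingers":0},
  {"xyz":[-0.097,0.164,-0.03],"delta_rot":[0,0,1.36],"fingers":0},
])

```text
time_s: 13.35
position: [0.4592, 0.2317, 0.2807]
orientation: [-1.565, 0.149, -0.147]
wrist_force: [-0.0, -0.6, -0.1]
gripper_width: 0.0857
```

>>> play_rows([
  {"xyz":[0,0,0],"delta_rot":[0,0,0.15],"fingers":0},
  {"xyz":[0,0,0],"delta_rot":[0,0,0.18],"fingers":0},
  {"xyz":[0,0,0],"delta_rot":[0,0,0.18],"fingers":0},
])

```text
time_s: 13.72
position: [0.4608, 0.2298, 0.281]
orientation: [-1.571, 0.016, -0.016]
wrist_force: [0.6, 0.1, -0.7]
gripper_width: 0.0855
```

```bash
python3 - <<'E'
from h import *
s=st()
m,im=snap("wrist","w9",1.2)
E
```

```text
t 13.72 pos [0.4608 0.2298 0.281 ] Xax [ 0.9998 -0.0203  0.    ] Yax [ 0.  0. -1.] F [ 0.5689  0.118  -0.6893] w 0.0855 q [-0.1073  0.5508 -0.7113  1.8135  0.4368  0.9402 -1.0296]
```

View pics/w9.png

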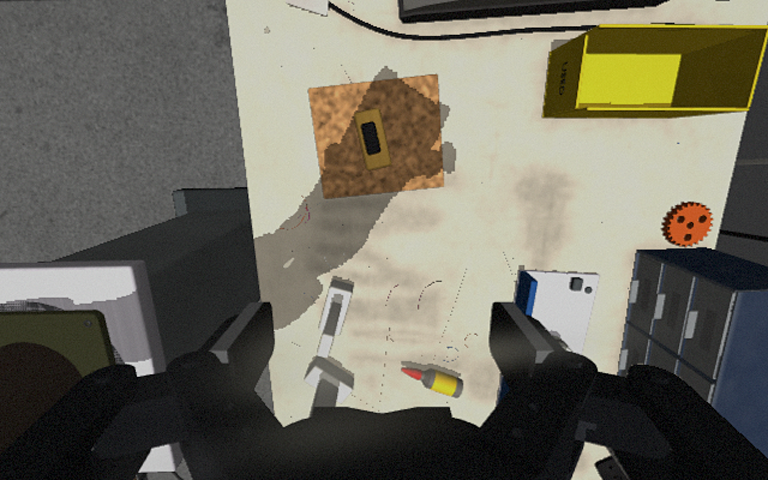

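```bash
cat > gz.py <<'E'
from h import *
m,im=snap("wrist","g_"+str(int(r.read_state()["time_s"]*100)),4,(250,50,390,180))
hsv=cv2.cvtColor(im,cv2.COLOR_RGB2HSV)
br=mask(im,(19,110,40),(30,255,255)); br[:, 400:]=0; br[200:]=0
bl=mask(im,(0,0,0),(180,255,45)); 
def rect(l,z,n):
    bp=cv2.boxPoints(cv2.minAreaRect(cv2.convexHull(np.argwhere(l)[:,::-1].astype(np.float32))))
    P=ray(m,bp,z)[:,:2]; e=sorted([P[1]-P[0],P[2]-P[1]],key=np.linalg.norm)
    print(n,"c",P.mean(0),"len",np.linalg.norm(e[1]),np.linalg.norm(e[0]),"long ang",np.degrees(np.arctan2(e[1][1],e[1][0]))%180, "px",bp.mean(0))
b=max(blobs(br,200),key=lambda b:b[0]); rect(b[3],.032,"brass")
x,y,w,h=b[2]; sub=np.zeros_like(bl); sub[y:y+h,x:x+w]=bl[y:y+h,x:x+w]
k=max(blobs(sub,30),key=lambda b:b[0]); rect(k[3],.109,"black")
ck=mask(im,(5,70,30),(18,255,255)); ck[240:]=0; ck=cv2.morphologyEx(ck,cv2.MORPH_CLOSE,np.ones((9,9)))
b=max(blobs(ck,500),key=lambda b:b[0]); rect(b[3],.004,"pad")
E
python3 gz.py; ls pics
```

```text
brass c [0.4531 0.3028] len 0.05905703467986833 0.027287425352514563 long ang 103.076969825825 px [310.4804 115.5847]
black c [0.453 0.303] len 0.02496629967429591 0.011057692621393164 long ang 101.71867045996173 px [308.6647 114.7412]
pad c [0.4587 0.3037] len 0.13870374925590226 0.11964460358012113 long ang 4.674931957582723 px [315.3049 113.7439]
g_1377.png
s6.png
scene0.png
t6.png
top0.png
topz.png
w1.png
w2.png
w3.png
w4.png
w5.png
w7.png
w8.png
w9.png
wrist0.png
```

>>> play_rows([
  {"xyz":[-0.002,0.03,-0.02],"delta_rot":[0,0,0.12],"fingers":130},
  {"xyz":[-0.005,0.06,-0.05],"delta_rot":[0,0,0.239],"fingers":130},
  {"xyz":[-0.008,0.073,-0.09],"delta_rot":[0,0,0.239],"fingers":130},
  {"xyz":[-0.008,0.073,-0.13],"delta_rot":[0,0,0.239],"fingers":130},
  {"xyz":[-0.008,0.073,-0.13],"delta_rot":[0,0,0.239],"fingers":130},
  {"xyz":[-0.008,0.073,-0.13],"delta_rot":[0,0,0.239],"fingers":130},
])

```text
time_s: 14.58
position: [0.4532, 0.3037, 0.1523]
orientation: [-1.563, -0.174, 0.172]
wrist_force: [0.6, 0.7, -0.2]
gripper_width: 0.0417
```

```bash
python3 - <<'E'
from h import *
s=st()
m,im=snap("wrist","w10",1.2)
E
```

```text
t 14.57 pos [0.4532 0.3037 0.1523] Xax [0.9759 0.2184 0.0017] Yax [ 0.0015  0.0012 -1.    ] F [ 0.609   0.679  -0.2343] w 0.0417 q [-0.3013  0.7641 -0.6369  1.8708  0.6662  0.729  -1.101 ]
```

View pics/w10.png

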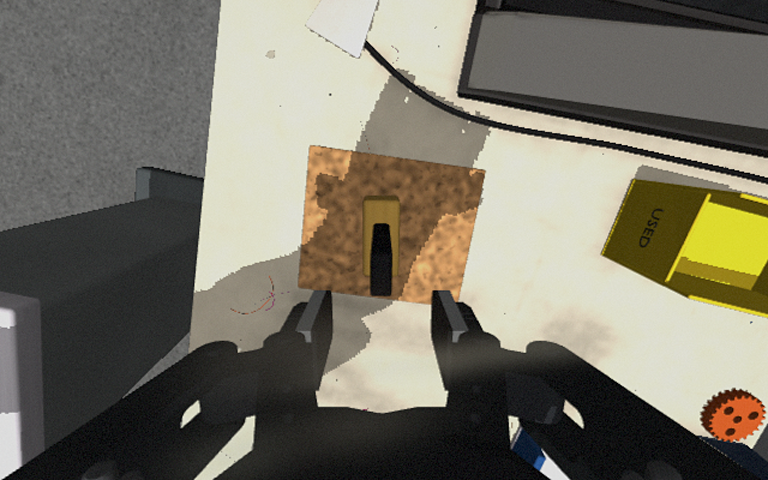

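>>> play_rows([
  {"xyz":[0,0,-0.04],"delta_rot":[0,0,0],"fingers":130},
  {"xyz":[0,0,-0.07],"delta_rot":[0,0,0],"fingers":130},
  {"xyz":[0,0,-0.08],"delta_rot":[0,0,0],"fingers":130},
  {"xyz":[0,0,-0.08],"delta_rot":[0,0,0],"fingers":130},
  {"xyz":[0,0,-0.08],"delta_rot":[0,0,0],"fingers":255},
  {"xyz":[0,0,-0.08],"delta_rot":[0,0,0],"fingers":255},
  {"xyz":[0,0,-0.08],"delta_rot":[0,0,0],"fingers":255},
  {"xyz":[0,0,-0.08],"delta_rot":[0,0,0],"fingers":255},
], squeeze=50)

```text
time_s: 15.62
position: [0.4533, 0.3039, 0.0724]
orientation: [-1.563, -0.175, 0.172]
wrist_force: [0.0, 0.2, 7.0]
gripper_width: 0.0113
```

```bash
python3 - <<'E'
from h import *
s=st()
E
```

```text
t 15.62 pos [0.4533 0.3039 0.0724] Xax [0.9757 0.219  0.0023] Yax [ 0.0021  0.0015 -1.    ] F [0.0184 0.1828 6.9735] w 0.0113 q [-0.3696  0.8769 -0.522   1.9178  0.8     0.5641 -1.2163]
```

>>> play_rows([
  {"xyz":[0,0,0.03],"delta_rot":[0,0,0],"fingers":255},
  {"xyz":[0,0,0.07],"delta_rot":[0,0,0],"fingers":255},
  {"xyz":[0.02,-0.02,0.09],"delta_rot":[0,0,-0.05],"fingers":255},
  {"xyz":[0.06,-0.055,0.09],"delta_rot":[0,0,-0.1],"fingers":255},
  {"xyz":[0.1,-0.095,0.09],"delta_rot":[0,0,-0.17],"fingers":255},
  {"xyz":[0.14,-0.135,0.09],"delta_rot":[0,0,-0.24],"fingers":255},
  {"xyz":[0.175,-0.165,0.09],"delta_rot":[0,0,-0.299],"fingers":255},
  {"xyz":[0.1963,-0.189,0.09],"delta_rot":[0,0,-0.299],"fingers":255},
])

```text
time_s: 16.62
position: [0.6504, 0.1115, 0.1609]
orientation: [-1.571, 0.063, -0.064]
wrist_force: [0.6, 1.2, -2.2]
gripper_width: 0.0114
```

>>> play_rows([
  {"xyz":[0,0,0],"delta_rot":[0,0,0],"fingers":255},
  {"xyz":[0,0,0],"delta_rot":[0,0,0],"fingers":255},
])

```text
time_s: 16.88
position: [0.6479, 0.1151, 0.161]
orientation: [-1.569, 0.061, -0.06]
wrist_force: [0.7, 1.4, -2.8]
gripper_width: 0.011
```

```bash
cat >> h.py <<'E'
O=np.array([.6145,-.0127]); ya=np.radians(-4.47); XL=np.array([np.cos(ya),np.sin(ya)]); YL=np.array([-XL[1],XL[0]])
def lanep(p): d=np.array(p[:2])-O; return np.array([d@XL,d@YL])*1000
def sl():
    s=r.read_state(); X=R.from_rotvec(s["orientation"]).as_matrix(); F=np.array(s["wrist_force"])
    print("t",round(s["time_s"],2),"lane mm",lanep(s["position"]),"z",round(s["position"][2]*1000,1),"yaw",np.degrees(np.arctan2(X[1,0],X[0,0])).round(2),"tilt",X[:,1],"Flane",F[:2]@XL,F[:2]@YL,F[2],"w",s["gripper_width"])
E
python3 - <<'E'
from h import *
sl()
m,im=snap("wrist","w11",1.2)
E
```

```text
t 16.88 lane mm [ 23.3065 130.0105] z 161.0 yaw -4.41 tilt [-0.0012  0.001  -1.    ] Flane 0.542480737032821 1.495035709714425 -2.8479591967277136 w 0.011047403855739326
```

View pics/w11.png

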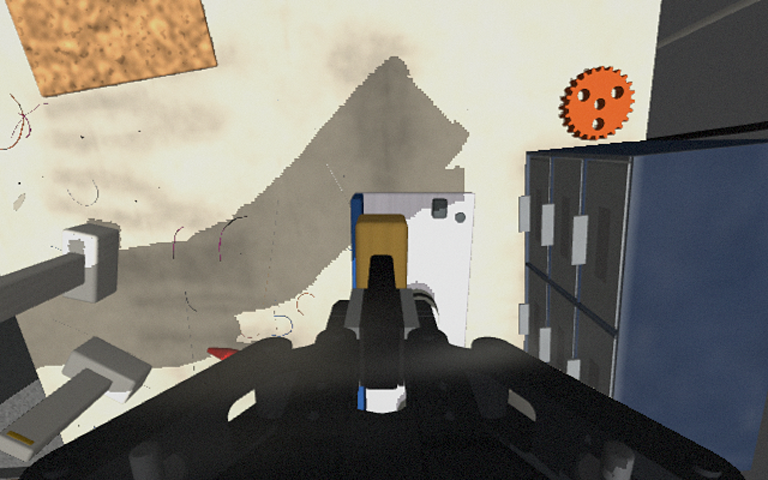

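>>> play_rows([
  {"xyz":[0.002,0,-0.03],"delta_rot":[0,0,0],"fingers":255},
  {"xyz":[0.002,0,-0.06],"delta_rot":[0,0,0],"fingers":255},
  {"xyz":[0.002,0,-0.078],"delta_rot":[0,0,0],"fingers":255},
  {"xyz":[0.002,0,-0.083],"delta_rot":[0,0,0],"fingers":255},
  {"xyz":[0.002,0,-0.085],"delta_rot":[0,0,0],"fingers":255},
  {"xyz":[0.002,0,-0.086],"delta_rot":[0,0,0],"fingers":255},
  {"xyz":[0.002,0,-0.087],"delta_rot":[0,0,0],"fingers":255},
])

```text
time_s: 17.8
position: [0.6514, 0.1143, 0.0748]
orientation: [-1.569, 0.06, -0.063]
wrist_force: [0.1, 0.0, -1.4]
gripper_width: 0.0118
```

```bash
python3 - <<'E'
from h import *
sl()
E
```

```text
t 17.8 lane mm [ 26.9053 129.4966] z 74.8 yaw -4.48 tilt [ 0.0015  0.0004 -1.    ] Flane 0.1153298535901256 0.015630747078827507 -1.3629634810556999 w 0.011794137021661327
```

>>> play_rows([
  {"xyz":[0,0,-0.0005],"delta_rot":[0,0,0],"fingers":255},
  {"xyz":[0,0,-0.001],"delta_rot":[0,0,0],"fingers":255},
])

```text
time_s: 18.05
position: [0.6513, 0.1142, 0.0744]
orientation: [-1.57, 0.06, -0.063]
wrist_force: [-3.0, -1.6, 7.7]
gripper_width: 0.0112
```

```bash
python3 - <<'E'
from h import *
sl()
E
```

```text
t 18.05 lane mm [ 26.841  129.3791] z 74.4 yaw -4.49 tilt [ 0.0013 -0.0001 -1.    ] Flane -2.8469377529627944 -1.801197155515612 7.664018778822113 w 0.011158830598221958
```

>>> play_rows([
  {"xyz":[-0.001,0,0],"delta_rot":[0,0,0],"fingers":255},
  {"xyz":[-0.002,0,0],"delta_rot":[0,0,0],"fingers":255},
  {"xyz":[-0.003,0,0],"delta_rot":[0,0,0],"fingers":255},
  {"xyz":[-0.003,0,0],"delta_rot":[0,0,0],"fingers":255},
])

```text
time_s: 18.55
position: [0.6503, 0.1144, 0.0745]
orientation: [-1.569, 0.058, -0.066]
wrist_force: [3.0, -1.3, 6.4]
gripper_width: 0.0114
```

```bash
python3 - <<'E'
from h import *
sl()
E
```

```text
t 18.55 lane mm [ 25.7631 129.5233] z 74.5 yaw -4.51 tilt [ 0.0052  0.0011 -1.    ] Flane 3.078533710899429 -1.0791675210175127 6.4069768683074075 w 0.011403293914533133
```

>>> play_rows([
  {"xyz":[0,0,0.0007],"delta_rot":[0,0,0],"fingers":255},
  {"xyz":[-0.001,0,0.0007],"delta_rot":[0,0,0],"fingers":255},
  {"xyz":[-0.001,0,0.0007],"delta_rot":[0,0,0],"fingers":255},
])

```text
time_s: 18.92
position: [0.6477, 0.1149, 0.0744]
orientation: [-1.569, 0.06, -0.063]
wrist_force: [2.0, 0.8, 6.4]
gripper_width: 0.0114
```

```bash
python3 - <<'E'
from h import *
sl()
E
```

```text
t 18.93 lane mm [ 23.1133 129.8307] z 74.4 yaw -4.46 tilt [ 0.002   0.0013 -1.    ] Flane 1.9644257162234084 0.9243170791002697 6.409840951186141 w 0.011437622536995642
```

>>> play_rows([
  {"xyz":[0,0,0.0006],"delta_rot":[0,0,0],"fingers":255},
  {"xyz":[-0.0005,0,0.0006],"delta_rot":[0,0,0],"fingers":255},
  {"xyz":[-0.001,0,0.0006],"delta_rot":[0,0,0],"fingers":255},
  {"xyz":[-0.001,0,0.0006],"delta_rot":[0,0,0],"fingers":255},
])

```text
time_s: 19.42
position: [0.6467, 0.1148, 0.0745]
orientation: [-1.569, 0.06, -0.062]
wrist_force: [5.8, 1.0, 1.3]
gripper_width: 0.0117
```

```bash
python3 - <<'E'
from h import *
sl()
E
```

```text
t 19.43 lane mm [ 22.1353 129.615 ] z 74.5 yaw -4.45 tilt [ 0.0018  0.0013 -1.    ] Flane 5.685798963925095 1.4368430459647077 1.2543480987259596 w 0.011650243372566198
```

>>> play_rows([
  {"xyz":[0.001,0,0],"delta_rot":[0,0,0],"fingers":255},
  {"xyz":[0.001,0,0],"delta_rot":[0,0,0],"fingers":255},
  {"xyz":[0.0006,-0.005,0],"delta_rot":[0,0,0],"fingers":255},
  {"xyz":[0.0002,-0.01,0],"delta_rot":[0,0,0],"fingers":255},
  {"xyz":[-0.0002,-0.015,0],"delta_rot":[0,0,0],"fingers":255},
  {"xyz":[-0.0006,-0.02,0],"delta_rot":[0,0,0],"fingers":255},
  {"xyz":[-0.0006,-0.02,0],"delta_rot":[0,0,0],"fingers":255},
])

```text
time_s: 20.3
position: [0.6451, 0.0927, 0.0744]
orientation: [-1.572, 0.062, -0.062]
wrist_force: [2.1, 2.0, 4.5]
gripper_width: 0.0112
```

```bash
python3 - <<'E'
from h import *
sl()
E
```

```text
t 20.3 lane mm [ 22.2644 107.4827] z 74.4 yaw -4.53 tilt [-0.0006 -0.0016 -1.    ] Flane 1.9732761154361949 2.1606365441560773 4.481521229384194 w 0.011193042982042725
```

>>> play_rows([
  {"xyz":[0.0007,0,0.0003],"delta_rot":[0,0,0],"fingers":255},
  {"xyz":[0.0003,-0.005,0.0003],"delta_rot":[0,0,0],"fingers":255},
  {"xyz":[-0.0001,-0.01,0.0003],"delta_rot":[0,0,0],"fingers":255},
  {"xyz":[-0.0005,-0.015,0.0003],"delta_rot":[0,0,0],"fingers":255},
  {"xyz":[-0.0005,-0.015,0.0003],"delta_rot":[0,0,0],"fingers":255},
])

```text
time_s: 20.92
position: [0.6442, 0.0777, 0.0744]
orientation: [-1.572, 0.063, -0.061]
wrist_force: [0.4, 0.2, 5.3]
gripper_width: 0.0115
```

```bash
python3 - <<'E'
from h import *
sl()
m,im=snap("wrist","w12",1.2)
E
```

```text
t 20.93 lane mm [22.5591 92.434 ] z 74.4 yaw -4.52 tilt [-0.0013 -0.0018 -1.    ] Flane 0.40907308032577294 0.20943189672120582 5.303641698078699 w 0.011451791525350512
```

View pics/w12.png

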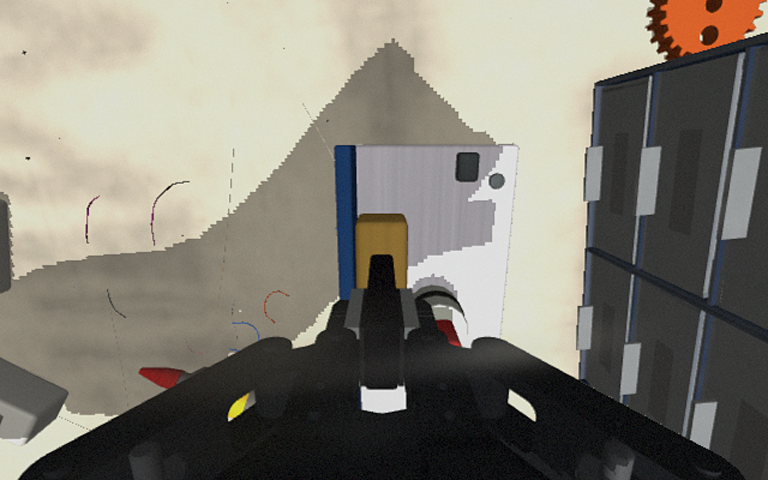

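>>> play_rows([
  {"xyz":[-0.0002,-0.005,0.0002],"delta_rot":[0,0,0],"fingers":255},
  {"xyz":[-0.0006,-0.01,0.0002],"delta_rot":[0,0,0],"fingers":255},
  {"xyz":[-0.001,-0.015,0.0002],"delta_rot":[0,0,0],"fingers":255},
  {"xyz":[-0.0014,-0.02,0.0002],"delta_rot":[0,0,0],"fingers":255},
  {"xyz":[-0.0018,-0.025,0.0002],"delta_rot":[0,0,0],"fingers":255},
  {"xyz":[-0.0018,-0.025,0.0002],"delta_rot":[0,0,0],"fingers":255},
])

```text
time_s: 21.72
position: [0.6426, 0.0525, 0.0745]
orientation: [-1.572, 0.063, -0.061]
wrist_force: [0.2, -0.7, 0.5]
gripper_width: 0.0114
```

```bash
python3 - <<'E'
from h import *
sl()
E
```

```text
t 21.73 lane mm [22.9385 67.1582] z 74.5 yaw -4.53 tilt [-0.001  -0.0019 -1.    ] Flane 0.23927536068241573 -0.6387118050840864 0.5163525095886945 w 0.011412020301924824
```

>>> play_rows([
  {"xyz":[-0.0006,-0.005,-0.0001],"delta_rot":[0,0,0],"fingers":255},
  {"xyz":[-0.0012,-0.011,-0.0001],"delta_rot":[0,0,0],"fingers":255},
  {"xyz":[-0.0017,-0.017,-0.0001],"delta_rot":[0,0,0],"fingers":255},
  {"xyz":[-0.0022,-0.023,-0.0001],"delta_rot":[0,0,0],"fingers":255},
  {"xyz":[-0.0027,-0.029,-0.0001],"delta_rot":[0,0,0],"fingers":255},
  {"xyz":[-0.0032,-0.035,-0.0001],"delta_rot":[0,0,0],"fingers":255},
  {"xyz":[-0.0032,-0.035,-0.0001],"delta_rot":[0,0,0],"fingers":255},
])

```text
time_s: 22.6
position: [0.6397, 0.0181, 0.0747]
orientation: [-1.571, 0.062, -0.062]
wrist_force: [-0.2, -0.5, -2.3]
gripper_width: 0.0119
```

```bash
python3 - <<'E'
from h import *
sl()
E
```

```text
t 22.6 lane mm [22.7264 32.7093] z 74.7 yaw -4.53 tilt [-0.0001 -0.0007 -1.    ] Flane -0.19120213462445773 -0.507822571619038 -2.277024149368503 w 0.01185493476800795
```

>>> play_rows([
  {"xyz":[-0.0004,-0.005,-0.0004],"delta_rot":[0,0,0],"fingers":255},
  {"xyz":[-0.0009,-0.011,-0.0004],"delta_rot":[0,0,0],"fingers":255},
  {"xyz":[-0.0014,-0.017,-0.0004],"delta_rot":[0,0,0],"fingers":255},
  {"xyz":[-0.0019,-0.023,-0.0005],"delta_rot":[0,0,0],"fingers":255},
  {"xyz":[-0.0024,-0.029,-0.0005],"delta_rot":[0,0,0],"fingers":255},
  {"xyz":[-0.0028,-0.035,-0.0005],"delta_rot":[0,0,0],"fingers":255},
  {"xyz":[-0.0028,-0.035,-0.0005],"delta_rot":[0,0,0],"fingers":255},
])

```text
time_s: 23.48
position: [0.6372, -0.0172, 0.0745]
orientation: [-1.571, 0.062, -0.063]
wrist_force: [-0.3, -1.1, 2.5]
gripper_width: 0.0111
```

```bash
python3 - <<'E'
from h import *
sl()
E
```

```text
t 23.48 lane mm [22.9538 -2.7031] z 74.5 yaw -4.54 tilt [ 0.0004 -0.0013 -1.    ] Flane -0.1805453567209924 -1.071414405107637 2.5487846227103086 w 0.011087063289429168
```

>>> play_rows([
  {"xyz":[-0.0006,-0.004,0],"delta_rot":[0,0,0],"fingers":255},
  {"xyz":[-0.001,-0.009,0],"delta_rot":[0,0,0],"fingers":255},
  {"xyz":[-0.0014,-0.014,0],"delta_rot":[0,0,0],"fingers":255},
  {"xyz":[-0.0018,-0.019,0],"delta_rot":[0,0,0],"fingers":255},
  {"xyz":[-0.0022,-0.024,0],"delta_rot":[0,0,0],"fingers":255},
  {"xyz":[-0.0022,-0.024,0],"delta_rot":[0,0,0],"fingers":255},
])

```text
time_s: 24.22
position: [0.635, -0.0411, 0.0744]
orientation: [-1.571, 0.062, -0.062]
wrist_force: [0.8, 0.6, 5.0]
gripper_width: 0.0113
```

```bash
python3 - <<'E'
from h import *
sl()
E
```

```text
t 24.23 lane mm [ 22.6069 -26.6964] z 74.4 yaw -4.53 tilt [ 0.0004 -0.0012 -1.    ] Flane 0.7236998078809994 0.6139870304589443 5.015267125204964 w 0.0113261778236623
```

>>> play_rows([
  {"xyz":[-0.0003,-0.005,0.0001],"delta_rot":[0,0,0],"fingers":255},
  {"xyz":[-0.0008,-0.011,0.0001],"delta_rot":[0,0,0],"fingers":255},
  {"xyz":[-0.0013,-0.017,0.0001],"delta_rot":[0,0,0],"fingers":255},
  {"xyz":[-0.0018,-0.023,0.0001],"delta_rot":[0,0,0],"fingers":255},
  {"xyz":[-0.0023,-0.029,0.0001],"delta_rot":[0,0,0],"fingers":255},
  {"xyz":[-0.0028,-0.035,0.0001],"delta_rot":[0,0,0],"fingers":255},
  {"xyz":[-0.0028,-0.035,0.0001],"delta_rot":[0,0,0],"fingers":255},
])

```text
time_s: 25.1
position: [0.632, -0.0766, 0.0744]
orientation: [-1.572, 0.062, -0.062]
wrist_force: [0.4, -0.1, 4.1]
gripper_width: 0.0114
```

```bash
python3 - <<'E'
from h import *
sl()
E
```

```text
t 25.1 lane mm [ 22.4324 -62.3559] z 74.4 yaw -4.55 tilt [ 0.0001 -0.0017 -1.    ] Flane 0.4255722117181302 -0.06647972782063574 4.129672250356935 w 0.011394224332641319
```

>>> play_rows([
  {"xyz":[-0.0002,-0.006,0],"delta_rot":[0,0,0],"fingers":255},
  {"xyz":[-0.0006,-0.013,0],"delta_rot":[0,0,0],"fingers":255},
  {"xyz":[-0.0012,-0.021,0],"delta_rot":[0,0,0],"fingers":255},
  {"xyz":[-0.0018,-0.029,0],"delta_rot":[0,0,0],"fingers":255},
  {"xyz":[-0.0024,-0.037,0],"delta_rot":[0,0,0],"fingers":255},
  {"xyz":[-0.003,-0.045,0],"delta_rot":[0,0,0],"fingers":255},
  {"xyz":[-0.003,-0.045,0],"delta_rot":[0,0,0],"fingers":255},
])

```text
time_s: 25.98
position: [0.6289, -0.1222, 0.0744]
orientation: [-1.572, 0.063, -0.063]
wrist_force: [0.8, 0.5, 5.2]
gripper_width: 0.0115
```

```bash
python3 - <<'E'
from h import *
sl()
E
```

```text
t 25.98 lane mm [  22.9004 -108.0658] z 74.4 yaw -4.57 tilt [ 0.0001 -0.0021 -1.    ] Flane 0.7855317229456248 0.600574664343264 5.178766901845672 w 0.011468625743818128
```

>>> play_rows([
  {"xyz":[-0.0005,-0.006,0],"delta_rot":[0,0,0],"fingers":255},
  {"xyz":[-0.001,-0.012,0],"delta_rot":[0,0,0],"fingers":255},
  {"xyz":[-0.0015,-0.018,0],"delta_rot":[0,0,0],"fingers":255},
  {"xyz":[-0.0019,-0.023,0],"delta_rot":[0,0,0],"fingers":255},
  {"xyz":[-0.0019,-0.023,0],"delta_rot":[0,0,0],"fingers":255},
  {"xyz":[-0.0019,-0.023,0],"delta_rot":[0,0,0],"fingers":255},
])

```text
time_s: 26.72
position: [0.627, -0.1447, 0.0744]
orientation: [-1.572, 0.062, -0.062]
wrist_force: [0.8, 1.3, 6.0]
gripper_width: 0.0114
```

```bash
python3 - <<'E'
from h import *
sl()
m,im=snap("wrist","w13",1.2)
E
```

```text
t 26.73 lane mm [  22.7687 -130.6183] z 74.4 yaw -4.54 tilt [ 0.0001 -0.0019 -1.    ] Flane 0.7234035621212137 1.3387726008979541 5.971925224683738 w 0.01135819792718377
```

View pics/w13.png

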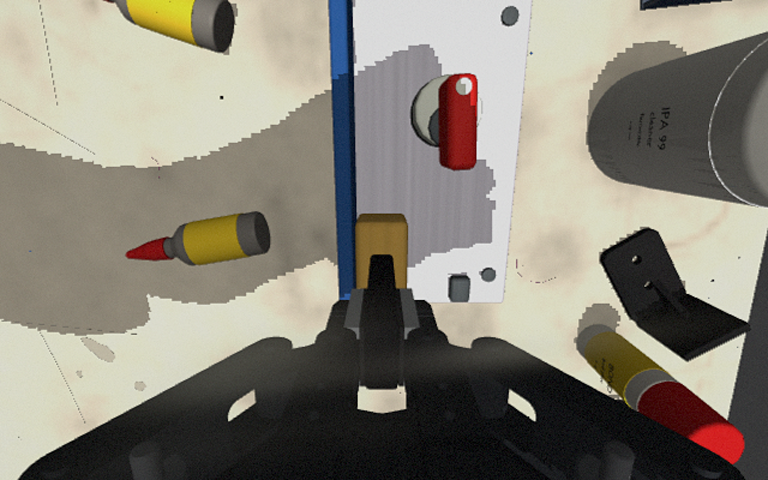

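>>> play_rows([
  {"xyz":[0,0,0.03],"delta_rot":[0,0,0],"fingers":255},
  {"xyz":[0,0,0.07],"delta_rot":[0,0,0],"fingers":255},
  {"xyz":[-0.01,0.02,0.1],"delta_rot":[0,0,0.02],"fingers":255},
  {"xyz":[-0.025,0.06,0.11],"delta_rot":[0,0,0.04],"fingers":255},
  {"xyz":[-0.04,0.105,0.11],"delta_rot":[0,0,0.06],"fingers":255},
  {"xyz":[-0.055,0.15,0.11],"delta_rot":[0,0,0.08],"fingers":255},
  {"xyz":[-0.07,0.195,0.11],"delta_rot":[0,0,0.1],"fingers":255},
  {"xyz":[-0.085,0.24,0.11],"delta_rot":[0,0,0.12],"fingers":255},
])

```text
time_s: 27.78
position: [0.5409, 0.0952, 0.1829]
orientation: [-1.575, -0.029, 0.034]
wrist_force: [0.5, 0.3, -1.9]
gripper_width: 0.0114
```

>>> play_rows([
  {"xyz":[-0.015,0.045,0],"delta_rot":[0,0,0.02],"fingers":255},
  {"xyz":[-0.03,0.09,0],"delta_rot":[0,0,0.04],"fingers":255},
  {"xyz":[-0.05,0.135,0],"delta_rot":[0,0,0.04],"fingers":255},
  {"xyz":[-0.07,0.175,0],"delta_rot":[0,0,0.04],"fingers":255},
  {"xyz":[-0.083,0.2,0],"delta_rot":[0,0,0.04],"fingers":255},
  {"xyz":[-0.083,0.208,0],"delta_rot":[0,0,0.04],"fingers":255},
  {"xyz":[-0.083,0.208,0],"delta_rot":[0,0,0.04],"fingers":255},
  {"xyz":[-0.083,0.208,-0.01],"delta_rot":[0,0,0.04],"fingers":255},
])

```text
time_s: 28.78
position: [0.4607, 0.303, 0.1739]
orientation: [-1.571, -0.063, 0.061]
wrist_force: [0.4, 0.1, -2.7]
gripper_width: 0.0113
```

```bash
python3 - <<'E'
from h import *
st();sl()
m,im=snap("wrist","w14",1.2)
E
```

```text
t 28.77 pos [0.4607 0.303  0.1739] Xax [0.9969 0.0786 0.0012] Yax [ 0.0013 -0.0015 -1.    ] F [ 0.4422  0.0943 -2.7038] w 0.0113 q [-0.2931  0.7363 -0.6379  1.8345  0.6104  0.7767 -1.1795]
t 28.77 lane mm [-177.964   302.7786] z 173.9 yaw 4.51 tilt [ 0.0013 -0.0015 -1.    ] Flane 0.4335322212148045 0.1285195973859724 -2.7037665775006037 w 0.011294155808779328
```

View pics/w14.png

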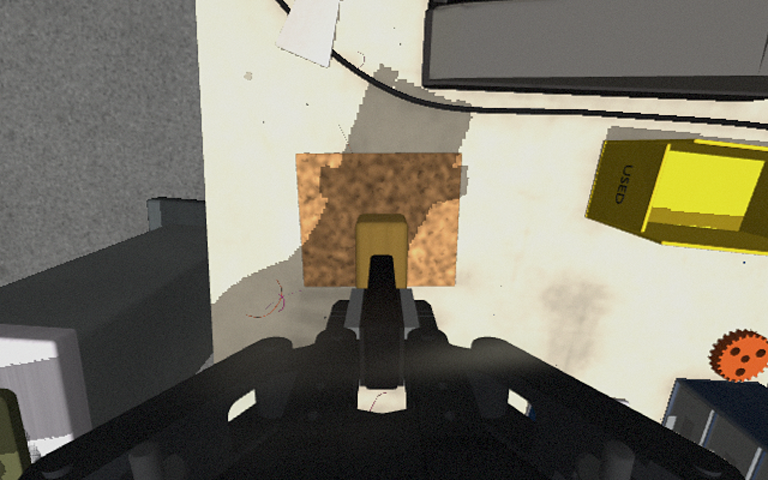

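>>> play_rows([
  {"xyz":[-0.002,0.001,-0.04],"delta_rot":[0,0,0],"fingers":255},
  {"xyz":[-0.002,0.001,-0.075],"delta_rot":[0,0,0],"fingers":255},
  {"xyz":[-0.002,0.001,-0.093],"delta_rot":[0,0,0],"fingers":255},
  {"xyz":[-0.002,0.001,-0.098],"delta_rot":[0,0,0],"fingers":255},
  {"xyz":[-0.002,0.001,-0.1],"delta_rot":[0,0,0],"fingers":255},
  {"xyz":[-0.002,0.001,-0.101],"delta_rot":[0,0,0],"fingers":255},
  {"xyz":[-0.002,0.001,-0.1015],"delta_rot":[0,0,0],"fingers":255},
])

```text
time_s: 29.7
position: [0.4575, 0.3065, 0.0736]
orientation: [-1.569, -0.065, 0.063]
wrist_force: [-0.6, -0.6, -1.3]
gripper_width: 0.0112
```

```bash
python3 - <<'E'
from h import *
st()
E
```

```text
t 29.7 pos [0.4575 0.3065 0.0736] Xax [0.9967 0.0818 0.0013] Yax [ 0.0012  0.0008 -1.    ] F [-0.5889 -0.6451 -1.2971] w 0.0112 q [-0.379   0.8753 -0.5054  1.9019  0.7665  0.5658 -1.3197]
```

>>> play_rows([
  {"xyz":[0,0,-0.0007],"delta_rot":[0,0,0],"fingers":255},
  {"xyz":[0,0,-0.0013],"delta_rot":[0,0,0],"fingers":255},
  {"xyz":[0,0,-0.0013],"delta_rot":[0,0,0],"fingers":255},
])

```text
time_s: 30.08
position: [0.4573, 0.3063, 0.0723]
orientation: [-1.57, -0.065, 0.064]
wrist_force: [-0.6, -0.9, 4.8]
gripper_width: 0.0113
```

```bash
python3 - <<'E'
from h import *
st()
E
```

```text
t 30.07 pos [0.4573 0.3063 0.0723] Xax [0.9966 0.0819 0.0011] Yax [ 0.001   0.0003 -1.    ] F [-0.5591 -0.859   4.8076] w 0.0113 q [-0.3804  0.877  -0.5034  1.9027  0.7684  0.5637 -1.3216]
```

>>> play_rows([
  {"xyz":[0,0,0],"delta_rot":[0,0,0],"fingers":140},
  {"xyz":[0,0,0],"delta_rot":[0,0,0],"fingers":140},
  {"xyz":[0,0,0],"delta_rot":[0,0,0],"fingers":140},
  {"xyz":[0,0,0.03],"delta_rot":[0,0,0],"fingers":140},
  {"xyz":[0,0,0.07],"delta_rot":[0,0,0],"fingers":140},
  {"xyz":[0,0,0.12],"delta_rot":[0,0,0],"fingers":140},
  {"xyz":[0,-0.04,0.17],"delta_rot":[0,0,-0.15],"fingers":140},
  {"xyz":[0,-0.09,0.2],"delta_rot":[0,0,-0.3],"fingers":140},
])

```text
time_s: 31.08
position: [0.4575, 0.217, 0.2738]
orientation: [-1.561, 0.171, -0.175]
wrist_force: [1.7, -0.9, -0.5]
gripper_width: 0.0385
```

>>> play_rows([
  {"xyz":[0,-0.04,0],"delta_rot":[0,0,-0.18],"fingers":140},
  {"xyz":[0,-0.08,0],"delta_rot":[0,0,-0.36],"fingers":140},
  {"xyz":[0,-0.12,0],"delta_rot":[0,0,-0.54],"fingers":140},
  {"xyz":[0.01,-0.16,0],"delta_rot":[0,0,-0.72],"fingers":140},
  {"xyz":[0.02,-0.2,0],"delta_rot":[0,0,-0.9],"fingers":140},
  {"xyz":[0.03,-0.24,0],"delta_rot":[0,0,-1.08],"fingers":140},
  {"xyz":[0.04,-0.27,0],"delta_rot":[0,0,-1.26],"fingers":140},
  {"xyz":[0.04,-0.27,0],"delta_rot":[0,0,-1.35],"fingers":140},
])

```text
time_s: 32.08
position: [0.4974, -0.0571, 0.2713]
orientation: [-1.207, 1.213, -1.215]
wrist_force: [-0.7, 1.3, 0.2]
gripper_width: 0.0384
```

```bash
python3 - <<'E'
from h import *
st()
m,im=snap("wrist","w15",1.2)
E
```

```text
t 32.08 pos [ 0.4974 -0.0571  0.2713] Xax [-0.0062 -1.      0.0016] Yax [ 0.0001 -0.0016 -1.    ] F [-0.6625  1.2947  0.208 ] w 0.0384 q [ 0.2097  0.4801 -0.2875  1.879   0.1845  0.808  -1.7521]
```

View pics/w15.png

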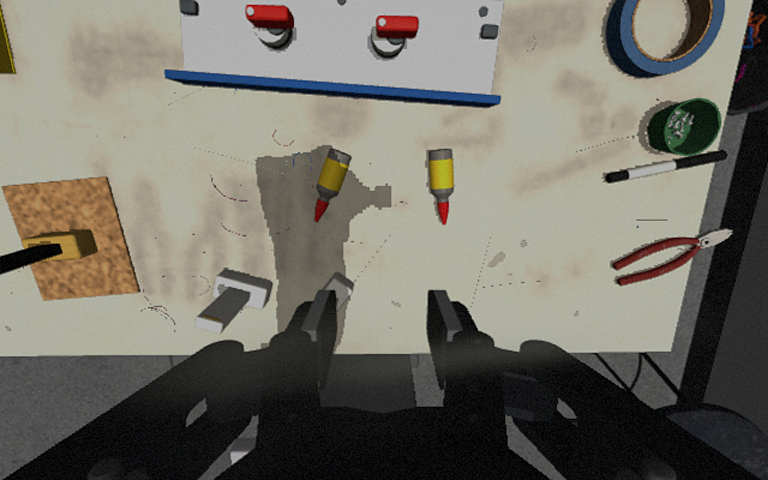

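```bash
cat > bt.py <<'E'
from h import *
def bottles(m,im,zz=0.0125):
    ye=mask(im,(22,140,90),(34,255,255)); rd=cv2.bitwise_or(mask(im,(0,140,70),(9,255,255)),mask(im,(171,140,70),(180,255,255)))
    Y=[(a,c,ray(m,c,zz)[0][:2]) for a,c,s,l in blobs(ye,150)]
    Rd=[(a,c,ray(m,c,zz-.001)[0][:2]) for a,c,s,l in blobs(rd,40)]
    out=[]
    for a,c,p in Y:
        for a2,c2,q in Rd:
            d=np.linalg.norm(p-q)
            if .02<d<.06: out.append((p,q,d,np.degrees(np.arctan2(*(q-p)[::-1])),c,c2))
    return out
if __name__=="__main__":
    t=r.read_state()["time_s"]
    m,im=snap("wrist","b_%d"%int(t*100),4,(230,110,430,210))
    for o in bottles(m,im): print("yellow",o[0],"red",o[1],"d",o[2],"cap ang",o[3],"px",o[4],o[5])
E
python3 bt.py; ls pics/b_*
```

```text
yellow [ 0.5344 -0.003 ] red [0.4952 0.0122] d 0.042016791158996224 cap ang 158.75140162946016 px [277.5553 144.4832] [267.5405 174.045 ]
yellow [ 0.5339 -0.1232] red [ 0.4924 -0.1269] d 0.04167753346290837 cap ang -174.91582425377328 px [369.3333 144.3135] [370.7143 175.521 ]
pics/b_3212.png
```

View pics/b_3212.png

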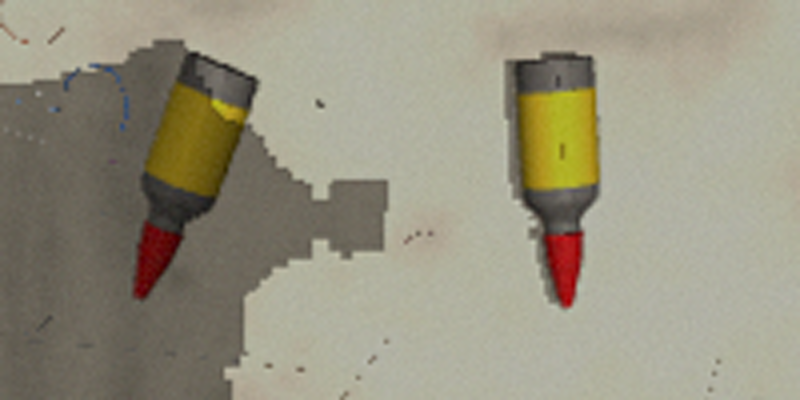

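>>> play_rows([
  {"xyz":[0,0,0],"delta_rot":[0,0,0.18],"fingers":140},
  {"xyz":[0,-0.01,0],"delta_rot":[0,0,0.36],"fingers":140},
  {"xyz":[0,-0.02,0],"delta_rot":[0,0,0.54],"fingers":140},
  {"xyz":[0,-0.03,0],"delta_rot":[0,0,0.72],"fingers":140},
  {"xyz":[0,-0.04,0],"delta_rot":[0,0,0.9],"fingers":120},
  {"xyz":[0,-0.05,0],"delta_rot":[0,0,1.08],"fingers":120},
  {"xyz":[0,-0.06,0],"delta_rot":[0,0,1.26],"fingers":120},
  {"xyz":[0.01,-0.066,0],"delta_rot":[0,0,1.44],"fingers":120},
])

```text
time_s: 33.17
position: [0.5064, -0.1199, 0.2716]
orientation: [-1.569, 0.094, -0.093]
wrist_force: [-0.1, 0.5, -0.9]
gripper_width: 0.0455
```

>>> play_rows([
  {"xyz":[0,0,0],"delta_rot":[0,0,0.18],"fingers":120},
  {"xyz":[0,0,0],"delta_rot":[0,0,0.36],"fingers":120},
  {"xyz":[0,0,0],"delta_rot":[0,0,0.54],"fingers":120},
  {"xyz":[0,0,-0.02],"delta_rot":[0,0,0.72],"fingers":120},
  {"xyz":[0.01,0,-0.04],"delta_rot":[0,0,0.9],"fingers":120},
  {"xyz":[0.02,0,-0.06],"delta_rot":[0,0,1.08],"fingers":120},
  {"xyz":[0.021,0,-0.08],"delta_rot":[0,0,1.26],"fingers":120},
  {"xyz":[0.021,0,-0.11],"delta_rot":[0,0,1.44],"fingers":120},
])

```text
time_s: 34.17
position: [0.5289, -0.1192, 0.1614]
orientation: [-1.318, -1.025, 1.021]
wrist_force: [-0.4, -0.3, -0.4]
gripper_width: 0.0455
```

>>> play_rows([
  {"xyz":[0,0,0],"delta_rot":[0,0,0.18],"fingers":120},
  {"xyz":[0,0,0],"delta_rot":[0,0,0.357],"fingers":120},
  {"xyz":[0,0,0],"delta_rot":[0,0,0.357],"fingers":120},
])

```text
time_s: 34.55
position: [0.5281, -0.1193, 0.1614]
orientation: [-1.16, -1.282, 1.28]
wrist_force: [1.0, -0.3, 0.9]
gripper_width: 0.0453
```

```bash
python3 - <<'E'
from h import *
st();sl()
m,im=snap("wrist","w16",1.2)
E
```

```text
t 34.55 pos [ 0.5281 -0.1193  0.1614] Xax [-0.0983  0.9952  0.0012] Yax [-0.      0.0012 -1.    ] F [ 0.9806 -0.3441  0.9004] w 0.0453 q [ 0.7117  0.8864 -1.0508  1.8642  0.9363  0.986   0.9027]
t 34.55 lane mm [ -77.864  -113.0186] z 161.4 yaw 95.64 tilt [-0.      0.0012 -1.    ] Flane 1.0044617196774124 -0.2666410073562694 0.9003949080468739 w 0.045302435356479015
```

View pics/w16.png

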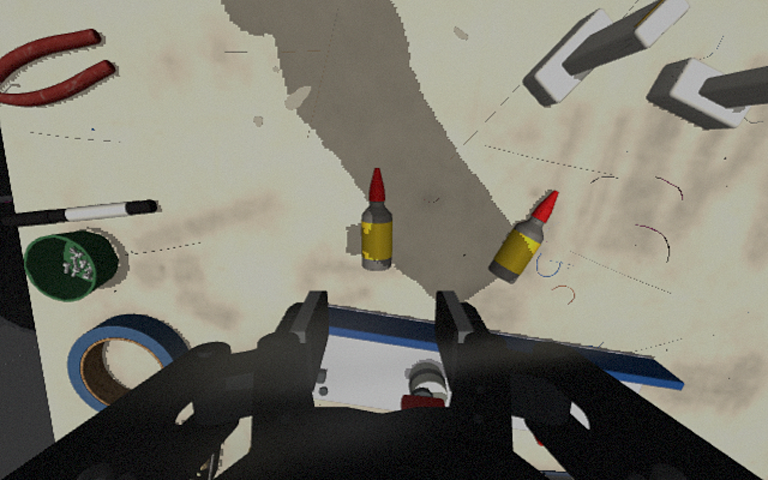

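>>> play_rows([
  {"xyz":[0,0,0],"delta_rot":[0.015,-0.15,0],"fingers":120},
  {"xyz":[0,0,0],"delta_rot":[0.03,-0.3,0],"fingers":120},
  {"xyz":[0,0,0],"delta_rot":[0.045,-0.45,0],"fingers":120},
  {"xyz":[0,0,0],"delta_rot":[0.06,-0.6,0],"fingers":120},
  {"xyz":[0,0,0],"delta_rot":[0.07,-0.7,0],"fingers":120},
  {"xyz":[0,0,0],"delta_rot":[0.07,-0.7,0],"fingers":120},
])

```text
time_s: 35.35
position: [0.528, -0.1194, 0.1624]
orientation: [-1.634, -1.803, 0.827]
wrist_force: [-0.0, 0.6, -1.2]
gripper_width: 0.0454
```

```bash
python3 - <<'E'
from h import *
st();sl()
E
```

```text
t 35.35 pos [ 0.528  -0.1194  0.1624] Xax [-0.0973  0.9952  0.0028] Yax [ 0.647   0.0654 -0.7597] F [-0.0067  0.6167 -1.2041] w 0.0454 q [ 0.9266  0.9978 -1.1777  2.4881  2.3867  0.9193 -0.33  ]
t 35.35 lane mm [ -77.9675 -113.1574] z 162.4 yaw 95.59 tilt [ 0.647   0.0654 -0.7597] Flane -0.05477272523454325 0.6143468302603976 -1.204081694625532 w 0.04541074116444039
```

```bash
python3 bt.py
```

```text
yellow [ 0.5415 -0.1218] red [ 0.4947 -0.1262] d 0.04706010001471499 cap ang -174.65182814577693 px [312.6723  95.3978] [312.0296  37.0679]
yellow [ 0.5378 -0.005 ] red [0.497  0.0124] d 0.04435232711504034 cap ang 156.8608035266169 px [449.7231 102.9037] [496.8017  58.4   ]
```

>>> play_rows([
  {"xyz":[0.011,-0.003,-0.04],"delta_rot":[0,0,0],"fingers":120},
  {"xyz":[0.011,-0.003,-0.08],"delta_rot":[0,0,0],"fingers":120},
  {"xyz":[0.011,-0.003,-0.12],"delta_rot":[0,0,0],"fingers":120},
  {"xyz":[0.011,-0.003,-0.14],"delta_rot":[0,0,0],"fingers":120},
  {"xyz":[0.011,-0.003,-0.15],"delta_rot":[0,0,0],"fingers":120},
  {"xyz":[0.011,-0.003,-0.154],"delta_rot":[0,0,0],"fingers":120},
  {"xyz":[0.011,-0.003,-0.154],"delta_rot":[0,0,0],"fingers":120},
])

```text
time_s: 36.28
position: [0.5395, -0.123, 0.0082]
orientation: [-1.632, -1.802, 0.833]
wrist_force: [-0.5, -0.1, 0.3]
gripper_width: 0.0453
```

```bash
python3 - <<'E'
from h import *
st()
m,im=snap("scene","s17",5,(330,200,480,320))
m,im=snap("wrist","w17",1.2)
E
```

```text
t 36.27 pos [ 0.5395 -0.123   0.0082] Xax [-0.0984  0.9951  0.0002] Yax [ 0.6441  0.0639 -0.7623] F [-0.4788 -0.0585  0.289 ] w 0.0453 q [ 0.8766  1.399  -1.0261  2.4428  2.6703  1.1682 -0.2735]
```

View pics/s17.png

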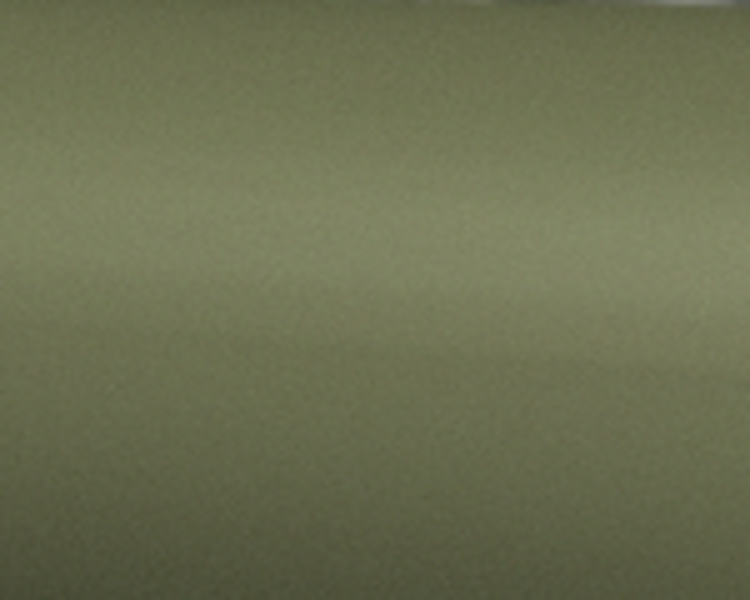

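View pics/w17.png

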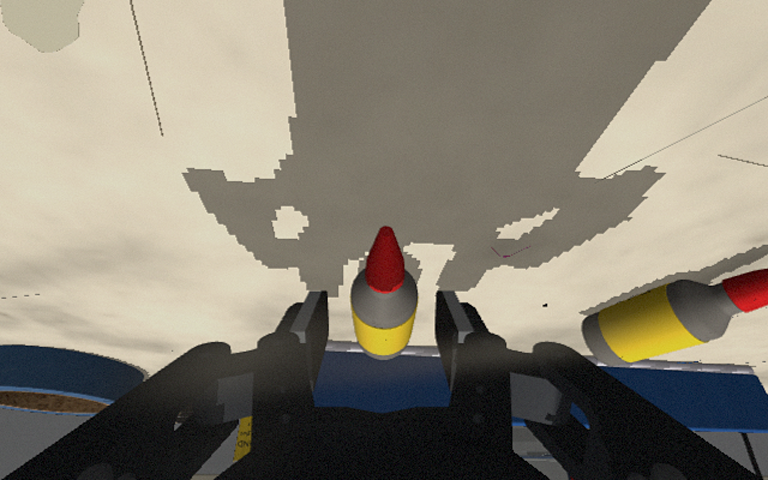

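>>> play_rows([
  {"xyz":[0,0,0],"delta_rot":[0,0,0],"fingers":255},
  {"xyz":[0,0,0],"delta_rot":[0,0,0],"fingers":255},
  {"xyz":[0,0,0],"delta_rot":[0,0,0],"fingers":255},
  {"xyz":[0,0,0],"delta_rot":[0,0,0],"fingers":255},
], squeeze=40)

```text
time_s: 36.88
position: [0.5393, -0.1229, 0.0083]
orientation: [-1.632, -1.802, 0.833]
wrist_force: [-2.9, -1.0, 6.3]
gripper_width: 0.0234
```

```bash
python3 - <<'E'
from h import *
st()
m,im=snap("wrist","w18",1.2)
E
```

```text
t 36.88 pos [ 0.5393 -0.1229  0.0083] Xax [-0.0987  0.9951  0.0006] Yax [ 0.6448  0.0644 -0.7617] F [-2.8896 -0.9828  6.2568] w 0.0234 q [ 0.8771  1.3999 -1.0266  2.4439  2.6716  1.1695 -0.2735]
```

View pics/w18.png

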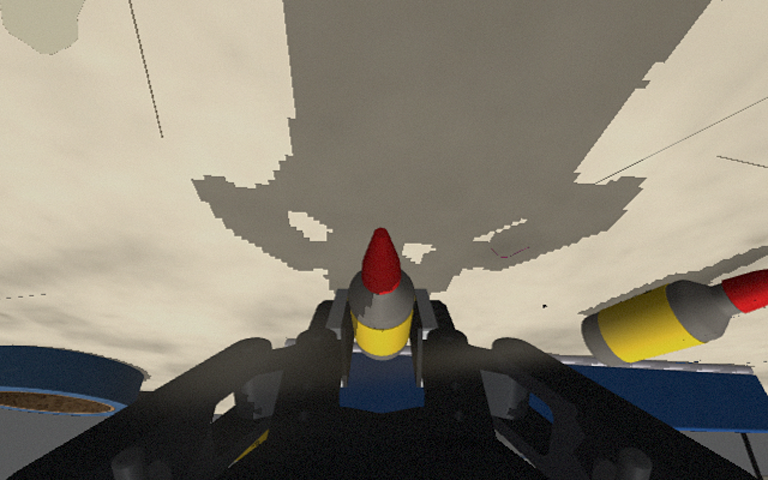

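>>> play_rows([
  {"xyz":[0,0,0.03],"delta_rot":[0,0,0],"fingers":255},
  {"xyz":[-0.01,0,0.07],"delta_rot":[0,0,0],"fingers":255},
  {"xyz":[-0.02,0,0.1],"delta_rot":[-0.015,0.15,0],"fingers":255},
  {"xyz":[-0.02,0,0.12],"delta_rot":[-0.03,0.3,0],"fingers":255},
  {"xyz":[-0.02,0,0.12],"delta_rot":[-0.045,0.45,0],"fingers":255},
  {"xyz":[-0.02,0,0.12],"delta_rot":[-0.06,0.6,0],"fingers":255},
  {"xyz":[-0.02,0,0.12],"delta_rot":[-0.07,0.7,0],"fingers":255},
  {"xyz":[-0.02,0,0.12],"delta_rot":[-0.07,0.7,0],"fingers":255},
])

```text
time_s: 37.92
position: [0.5177, -0.1276, 0.1257]
orientation: [-1.182, -1.283, 1.284]
wrist_force: [0.8, -1.8, -1.6]
gripper_width: 0.0231
```

```bash
python3 - <<'E'
from h import *
st()
m,im=snap("wrist","w19",1.2)
E
```

```text
t 37.92 pos [ 0.5177 -0.1276  0.1257] Xax [-0.0959  0.9953 -0.0145] Yax [ 0.0138 -0.0133 -0.9998] F [ 0.8473 -1.8465 -1.5534] w 0.0231 q [ 0.5942  0.8299 -0.767   1.9365  0.8888  0.7395  0.9547]
```

View pics/w19.png

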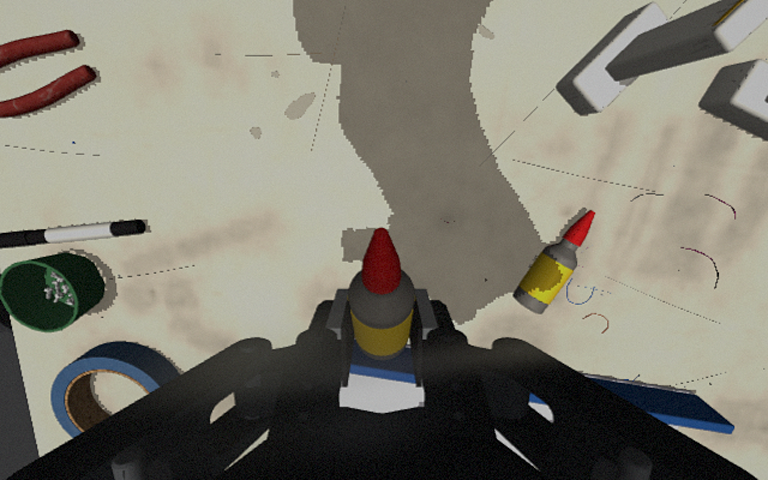

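>>> play_rows([
  {"xyz":[-0.01,0,0],"delta_rot":[-0.014,0.15,0],"fingers":255},
  {"xyz":[-0.02,0,0],"delta_rot":[-0.029,0.3,0],"fingers":255},
  {"xyz":[-0.03,0,0],"delta_rot":[-0.043,0.45,0],"fingers":255},
  {"xyz":[-0.04,0,0],"delta_rot":[-0.058,0.6,0],"fingers":255},
  {"xyz":[-0.04,0,0],"delta_rot":[-0.072,0.74,0],"fingers":255},
  {"xyz":[-0.04,0,0],"delta_rot":[-0.085,0.877,0],"fingers":255},
  {"xyz":[-0.04,0,0],"delta_rot":[-0.085,0.877,0],"fingers":255},
  {"xyz":[-0.04,0,0],"delta_rot":[-0.085,0.877,0],"fingers":255},
])

```text
time_s: 38.98
position: [0.4788, -0.1281, 0.1254]
orientation: [-0.543, -0.585, 1.604]
wrist_force: [-0.3, -0.6, -0.8]
gripper_width: 0.0237
```

```bash
python3 - <<'E'
from h import *
st()
m,im=snap("wrist","w20",1.2)
m,im=snap("top","t20",4,(320,140,480,260))
E
```

```text
t 38.98 pos [ 0.4788 -0.1281  0.1254] Xax [-0.1072  0.9942 -0.0124] Yax [-0.753  -0.0893 -0.6519] F [-0.3326 -0.5659 -0.8448] w 0.0237 q [ 0.3564  1.1802 -0.6614  1.2793  0.518   1.7648  1.2752]
```

View pics/w20.png

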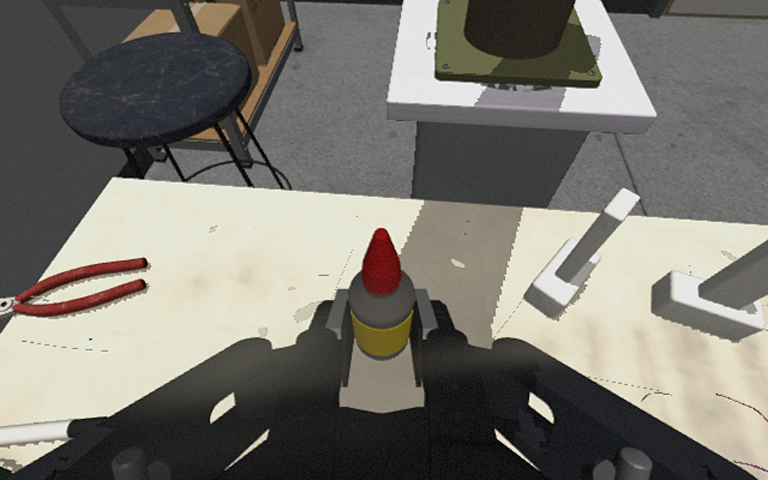

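View pics/t20.png

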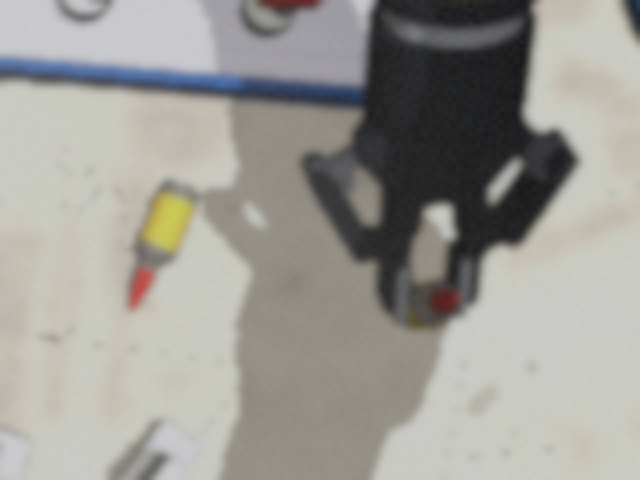

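>>> play_rows([
  {"xyz":[0,0,-0.03],"delta_rot":[0,0,0],"fingers":255},
  {"xyz":[0,0,-0.06],"delta_rot":[0,0,0],"fingers":255},
  {"xyz":[0,0,-0.085],"delta_rot":[0,0,0],"fingers":255},
  {"xyz":[0,0,-0.095],"delta_rot":[0,0,0],"fingers":255},
  {"xyz":[0,0,-0.097],"delta_rot":[0,0,0],"fingers":255},
  {"xyz":[0,0,-0.099],"delta_rot":[0,0,0],"fingers":255},
  {"xyz":[0,0,-0.099],"delta_rot":[0,0,0],"fingers":255},
])

```text
time_s: 39.95
position: [0.4795, -0.1275, 0.027]
orientation: [-0.541, -0.585, 1.603]
wrist_force: [0.5, 0.9, -0.2]
gripper_width: 0.0231
```

```bash
python3 - <<'E'
from h import *
st()
E
```

```text
t 39.95 pos [ 0.4795 -0.1275  0.027 ] Xax [-0.1067  0.9942 -0.0107] Yax [-0.7538 -0.0879 -0.6512] F [ 0.461   0.9098 -0.1872] w 0.0231 q [ 0.3421  1.3183 -0.6329  1.2481  0.5771  1.6677  1.2686]
```

>>> play_rows([
  {"xyz":[0,0,-0.001],"delta_rot":[0,0,0],"fingers":255},
  {"xyz":[0,0,-0.002],"delta_rot":[0,0,0],"fingers":255},
  {"xyz":[0,0,-0.003],"delta_rot":[0,0,0],"fingers":255},
  {"xyz":[0,0,-0.003],"delta_rot":[0,0,0],"fingers":255},
])

```text
time_s: 40.45
position: [0.479, -0.1276, 0.0234]
orientation: [-0.54, -0.584, 1.604]
wrist_force: [-0.5, 0.2, -0.1]
gripper_width: 0.0233
```

```bash
python3 - <<'E'
from h import *
st()
E
```

```text
t 40.45 pos [ 0.479  -0.1276  0.0234] Xax [-0.1068  0.9942 -0.0105] Yax [-0.7546 -0.0879 -0.6503] F [-0.549   0.2362 -0.15  ] w 0.0233 q [ 0.3416  1.3238 -0.6316  1.2467  0.579   1.665   1.2687]
```

>>> play_rows([
  {"xyz":[0,0,-0.001],"delta_rot":[0,0,0],"fingers":255},
  {"xyz":[0,0,-0.002],"delta_rot":[0,0,0],"fingers":255},
  {"xyz":[0,0,-0.002],"delta_rot":[0,0,0],"fingers":255},
])

```text
time_s: 40.83
position: [0.479, -0.1276, 0.0214]
orientation: [-0.54, -0.584, 1.604]
wrist_force: [-1.4, 0.5, -0.6]
gripper_width: 0.0231
```

```bash
python3 - <<'E'
from h import *
st()
E
```

```text
t 40.83 pos [ 0.479  -0.1276  0.0214] Xax [-0.1068  0.9942 -0.0105] Yax [-0.7546 -0.0879 -0.6503] F [-1.4125  0.4612 -0.5953] w 0.0231 q [ 0.3413  1.3267 -0.631   1.2455  0.5802  1.6633  1.2688]
```

>>> play_rows([
  {"xyz":[0,0,-0.001],"delta_rot":[0,0,0],"fingers":255},
  {"xyz":[0,0,-0.002],"delta_rot":[0,0,0],"fingers":255},
  {"xyz":[0,0,-0.002],"delta_rot":[0,0,0],"fingers":255},
])

```text
time_s: 41.2
position: [0.479, -0.1276, 0.0211]
orientation: [-0.539, -0.583, 1.604]
wrist_force: [1.4, -0.6, 7.8]
gripper_width: 0.0232
```

```bash
python3 - <<'E'
from h import *
st()
m,im=snap("wrist","w21",1.2)
m,im=snap("top","t21",4,(320,140,480,260))
E
```

```text
t 41.2 pos [ 0.479  -0.1276  0.0211] Xax [-0.107   0.9942 -0.0106] Yax [-0.7555 -0.0882 -0.6492] F [ 1.3691 -0.5578  7.8363] w 0.0232 q [ 0.341   1.3279 -0.6312  1.2441  0.5806  1.665   1.2689]
```

View pics/w21.png

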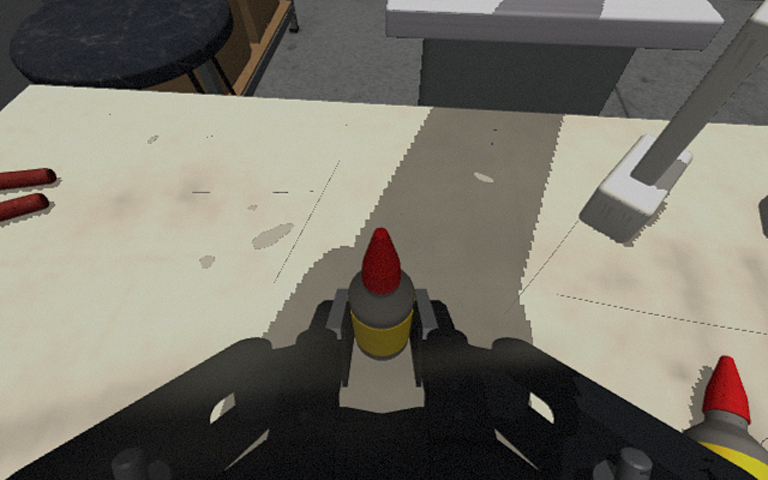

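>>> play_rows([
  {"xyz":[0,0,0.0015],"delta_rot":[0,0,0],"fingers":130},
  {"xyz":[0,0,0.0015],"delta_rot":[0,0,0],"fingers":130},
  {"xyz":[0,0,0.0015],"delta_rot":[0,0,0],"fingers":130},
  {"xyz":[0.01,0.001,0.01],"delta_rot":[0,0,0],"fingers":130},
  {"xyz":[0.025,0.003,0.023],"delta_rot":[0,0,0],"fingers":130},
  {"xyz":[0.04,0.0045,0.036],"delta_rot":[0,0,0],"fingers":130},
  {"xyz":[0.04,0.0045,0.09],"delta_rot":[0,0,0],"fingers":130},
  {"xyz":[0.04,0.0045,0.13],"delta_rot":[0,0,0],"fingers":130},
])

```text
time_s: 42.3
position: [0.5201, -0.1225, 0.1516]
orientation: [-0.541, -0.586, 1.603]
wrist_force: [-0.2, -0.3, -1.3]
gripper_width: 0.0418
```

```bash
python3 - <<'E'
from h import *
st()
m,im=snap("wrist","w22",1.2)
m,im=snap("top","t22",4,(320,140,480,260))
E
```

```text
t 42.3 pos [ 0.5201 -0.1225  0.1516] Xax [-0.1066  0.9943 -0.0099] Yax [-0.7534 -0.0873 -0.6517] F [-0.2317 -0.2788 -1.309 ] w 0.0418 q [ 0.3116  1.1922 -0.6546  1.1099  0.5089  1.891   1.3277]
```

View pics/w22.png

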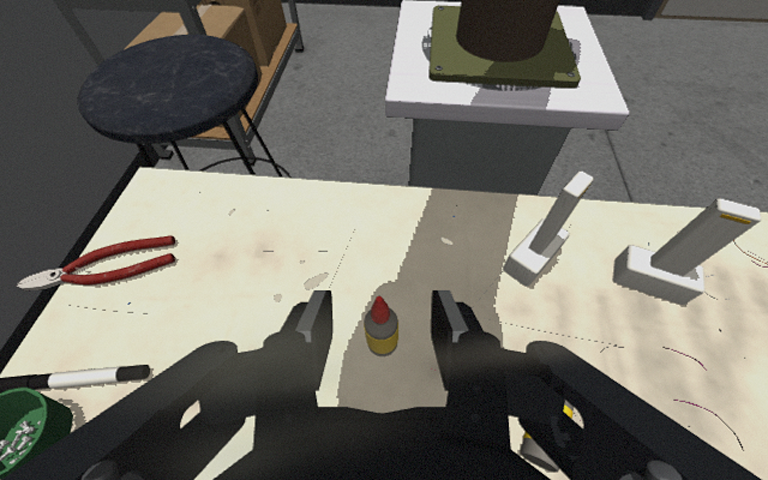

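View pics/t22.png

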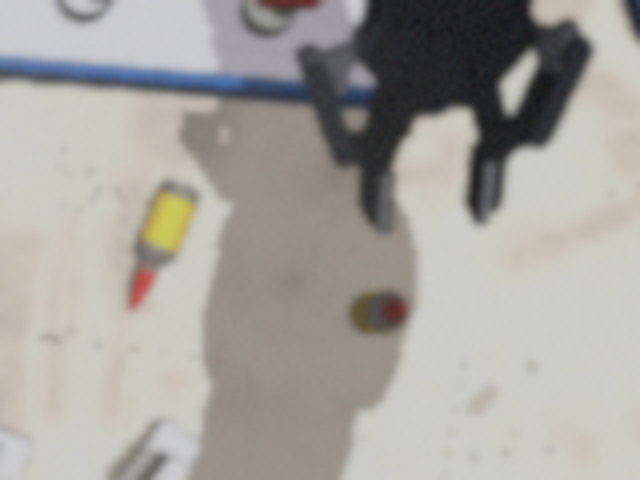

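>>> play_rows([
  {"xyz":[0,0.02,0.02],"delta_rot":[0.016,-0.15,0],"fingers":120},
  {"xyz":[0,0.04,0.03],"delta_rot":[0.032,-0.3,0],"fingers":120},
  {"xyz":[0,0.06,0.03],"delta_rot":[0.048,-0.45,0],"fingers":120},
  {"xyz":[0,0.08,0.03],"delta_rot":[0.064,-0.6,0],"fingers":120},
  {"xyz":[0,0.1,0.03],"delta_rot":[0.08,-0.75,0],"fingers":120},
  {"xyz":[0.01,0.12,0.03],"delta_rot":[0.092,-0.857,0],"fingers":120},
  {"xyz":[0.01,0.12,0.03],"delta_rot":[0.092,-0.857,0],"fingers":120},
  {"xyz":[0.01,0.12,0.03],"delta_rot":[0.092,-0.857,0],"fingers":120},
])

```text
time_s: 43.4
position: [0.5298, -0.004, 0.1793]
orientation: [-1.166, -1.276, 1.287]
wrist_force: [1.2, -0.4, -0.0]
gripper_width: 0.0451
```

>>> play_rows([
  {"xyz":[0,0,0],"delta_rot":[0,0,-0.16],"fingers":120},
  {"xyz":[0,0,0],"delta_rot":[0,0,-0.32],"fingers":120},
  {"xyz":[0,0,0],"delta_rot":[0,0,-0.48],"fingers":120},
  {"xyz":[0,0,0],"delta_rot":[0,0,-0.48],"fingers":120},
])

```text
time_s: 43.9
position: [0.5299, -0.0039, 0.179]
orientation: [-1.369, -0.919, 0.93]
wrist_force: [1.4, -0.0, 0.6]
gripper_width: 0.0452
```

```bash
python3 - <<'E'
from h import *
st();sl()
E
python3 bt.py
```

```text
t 43.9 pos [ 0.5299 -0.0039  0.179 ] Xax [ 0.3719  0.9282 -0.0078] Yax [-0.0041 -0.0068 -1.    ] F [ 1.3533 -0.0498  0.6055] w 0.0452 q [ 0.31    0.7112 -0.6597  1.8881  0.625   0.7652  0.4863]
t 43.9 lane mm [-85.0336   2.1672] z 179.0 yaw 68.17 tilt [-0.0041 -0.0068 -1.    ] Flane 1.3530683648682238 0.055845078038884645 0.6055449445722586 w 0.04521772686728996
yellow [ 0.5374 -0.0056] red [0.4966 0.0111] d 0.04409125902339282 cap ang 157.76083861606324 px [320.2185 194.98  ] [320.617  152.6936]
```

>>> play_rows([
  {"xyz":[0.002,0,0],"delta_rot":[-0.056,-0.14,0],"fingers":120},
  {"xyz":[0.004,0,0],"delta_rot":[-0.112,-0.28,0],"fingers":120},
  {"xyz":[0.006,-0.001,0],"delta_rot":[-0.168,-0.42,0],"fingers":120},
  {"xyz":[0.008,-0.001,-0.02],"delta_rot":[-0.224,-0.56,0],"fingers":120},
  {"xyz":[0.009,-0.0015,-0.04],"delta_rot":[-0.264,-0.658,0],"fingers":120},
  {"xyz":[0.009,-0.0015,-0.07],"delta_rot":[-0.264,-0.658,0],"fingers":120},
  {"xyz":[0.009,-0.0015,-0.1],"delta_rot":[-0.264,-0.658,0],"fingers":120},
  {"xyz":[0.009,-0.0015,-0.1],"delta_rot":[-0.264,-0.658,0],"fingers":120},
])

```text
time_s: 44.95
position: [0.5394, -0.0026, 0.0782]
orientation: [-1.956, -1.321, 0.606]
wrist_force: [0.5, -1.7, -1.4]
gripper_width: 0.0454
```

```bash
python3 - <<'E'
from h import *
st();sl()
m,im=snap("wrist","w23",1.2)
E
```

```text
t 44.95 pos [ 0.5394 -0.0026  0.0782] Xax [ 0.3734  0.9277 -0.0004] Yax [ 0.6055 -0.244  -0.7575] F [ 0.5061 -1.6736 -1.4344] w 0.0454 q [-0.1377  1.0103 -0.3823  2.5174  2.3586  1.1833 -1.5803]
t 44.95 lane mm [-75.6374   4.2295] z 78.2 yaw 68.07 tilt [ 0.6055 -0.244  -0.7575] Flane 0.6349966836565353 -1.6290878629371515 -1.4344193134458256 w 0.04537651695135477
```

View pics/w23.png

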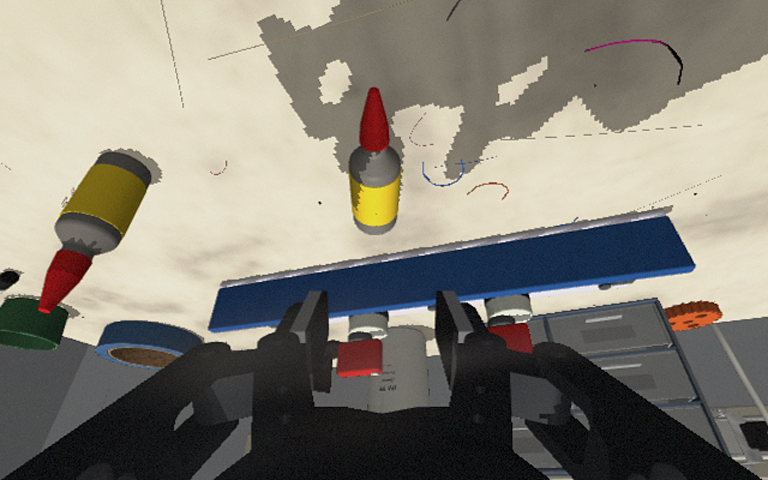

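>>> play_rows([
  {"xyz":[0,-0.002,-0.03],"delta_rot":[0,0,0],"fingers":120},
  {"xyz":[0,-0.0025,-0.055],"delta_rot":[0,0,0],"fingers":120},
  {"xyz":[0,-0.0025,-0.065],"delta_rot":[0,0,0],"fingers":120},
  {"xyz":[0,-0.0025,-0.07],"delta_rot":[0,0,0],"fingers":120},
  {"xyz":[0,-0.0025,-0.07],"delta_rot":[0,0,0],"fingers":120},
])

```text
time_s: 45.62
position: [0.5385, -0.0071, 0.0101]
orientation: [-1.959, -1.315, 0.611]
wrist_force: [0.1, 0.6, 0.0]
gripper_width: 0.0452
```

```bash
python3 - <<'E'
from h import *
st()
m,im=snap("wrist","w24",1.2)
E
```

```text
t 45.62 pos [ 0.5385 -0.0071  0.0101] Xax [ 0.3759  0.9266 -0.0058] Yax [ 0.6018 -0.2489 -0.7589] F [0.1218 0.5533 0.0486] w 0.0452 q [-0.1291  1.1928 -0.3681  2.4892  2.4308  1.3159 -1.6387]
```

View pics/w24.png

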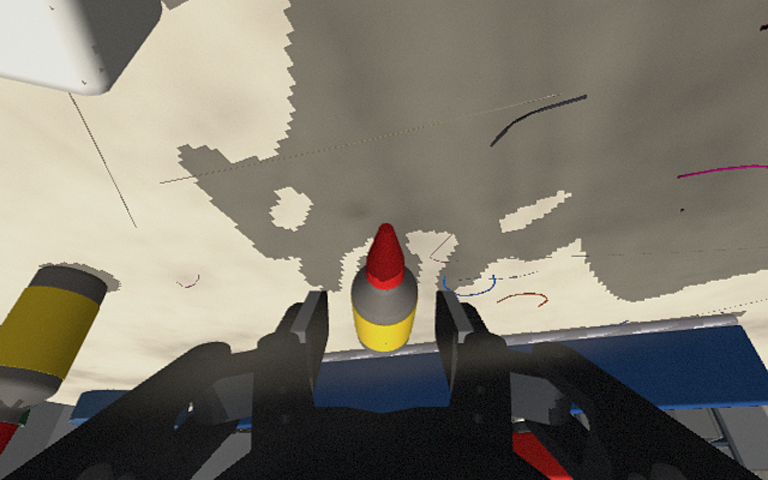

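>>> play_rows([
  {"xyz":[0,0,-0.0015],"delta_rot":[0,0,0],"fingers":120},
  {"xyz":[0,0,-0.0015],"delta_rot":[0,0,0],"fingers":255},
  {"xyz":[0,0,-0.0015],"delta_rot":[0,0,0],"fingers":255},
  {"xyz":[0,0,-0.0015],"delta_rot":[0,0,0],"fingers":255},
  {"xyz":[0,0,-0.0015],"delta_rot":[0,0,0],"fingers":255},
])

```text
time_s: 46.3
position: [0.5382, -0.007, 0.0084]
orientation: [-1.958, -1.316, 0.611]
wrist_force: [-2.0, 1.2, 5.7]
gripper_width: 0.0232
```

```bash
python3 - <<'E'
from h import *
st()
print(np.array(r.camera_model("wrist")["cam_to_world"])[:3,3])
m,im=snap("top"); 
E
```

```text
t 46.3 pos [ 0.5382 -0.007   0.0084] Xax [ 0.3756  0.9267 -0.0054] Yax [ 0.6019 -0.2484 -0.759 ] F [-2.0397  1.1849  5.6734] w 0.0232 q [-0.1293  1.1975 -0.3679  2.4891  2.4328  1.3198 -1.6409]
[0.4045 0.0477 0.0734]
```

>>> play_rows([
  {"xyz":[0,0,0.03],"delta_rot":[0,0,0],"fingers":255},
  {"xyz":[0,0,0.07],"delta_rot":[0,0,0],"fingers":255},
  {"xyz":[-0.01,0,0.1],"delta_rot":[0.056,0.139,0],"fingers":255},
  {"xyz":[-0.01,0,0.12],"delta_rot":[0.112,0.278,0],"fingers":255},
  {"xyz":[-0.01,0,0.12],"delta_rot":[0.168,0.417,0],"fingers":255},
  {"xyz":[-0.01,0,0.12],"delta_rot":[0.225,0.556,0],"fingers":255},
  {"xyz":[-0.01,0,0.12],"delta_rot":[0.263,0.649,0],"fingers":255},
  {"xyz":[-0.01,0,0.12],"delta_rot":[0.263,0.649,0],"fingers":255},
])

```text
time_s: 47.35
position: [0.5306, -0.0259, 0.1187]
orientation: [-1.623, -0.989, 0.889]
wrist_force: [0.2, -0.8, -1.2]
gripper_width: 0.0234
```

```bash
python3 - <<'E'
from h import *
st()
m,im=snap("wrist","w25",1.2)
E
```

```text
t 47.35 pos [ 0.5306 -0.0259  0.1187] Xax [ 0.3959  0.9143 -0.0857] Yax [ 0.1822 -0.1697 -0.9685] F [ 0.2198 -0.7774 -1.1807] w 0.0234 q [ 0.0651  0.7324 -0.3664  2.1237  1.246   0.4714 -0.1963]
```

View pics/w25.png

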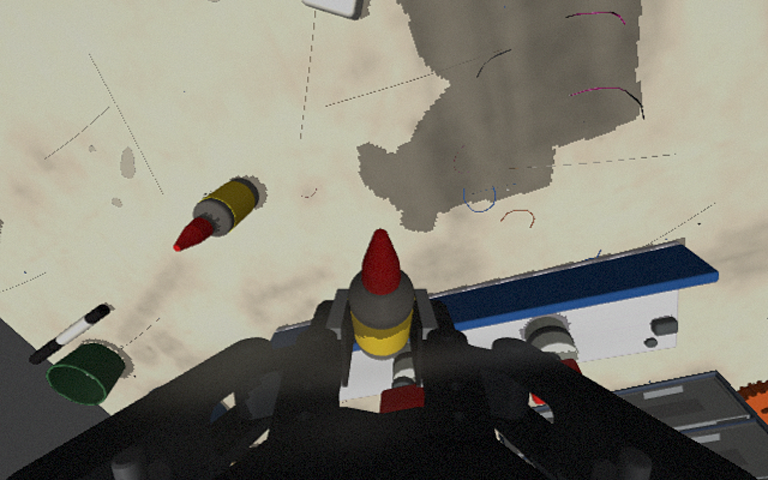

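>>> play_rows([
  {"xyz":[0,0,0],"delta_rot":[0,0,0],"fingers":255},
  {"xyz":[0,0,0],"delta_rot":[0,0,0],"fingers":255},
])

```text
time_s: 47.65
position: [0.5302, -0.0261, 0.1185]
orientation: [-1.627, -0.991, 0.891]
wrist_force: [0.8, -0.5, -0.0]
gripper_width: 0.023
```

```bash
python3 - <<'E'
from h import *
s=st()
Rm=R.from_rotvec(s["orientation"]).as_matrix()
# want total rotation: initial at grasp
R0=np.array([[0.3756,0.9267,-0.0054],[0.6019,-0.2484,-0.759]]); x=R0[0]/np.linalg.norm(R0[0]); y=R0[1]-x*(x@R0[1]); y/=np.linalg.norm(y); Z=np.cross(x,y); R0=np.c_[x,y,Z]
Rt=R.from_rotvec(np.radians(89.7)*np.array([.3756,.9267,0])/np.hypot(.3756,.9267)).as_matrix()@R0
print("remaining rotvec",R.from_matrix(Rt@Rm.T).as_rotvec(),"target Y",Rt[:,1])
E
```

```text
t 47.65 pos [ 0.5302 -0.0261  0.1185] Xax [ 0.3945  0.9147 -0.0879] Yax [ 0.1849 -0.1727 -0.9675] F [ 0.8337 -0.4597 -0.0157] w 0.023 q [ 0.0604  0.732  -0.3623  2.1277  1.2588  0.4704 -0.2096]
remaining rotvec [ 0.4932  0.9822 -0.0236] target Y [-0.7018  0.28   -0.6551]
```

>>> play_rows([
  {"xyz":[0,0.005,0],"delta_rot":[0.06,0.12,-0.003],"fingers":255},
  {"xyz":[-0.005,0.01,0],"delta_rot":[0.12,0.24,-0.006],"fingers":255},
  {"xyz":[-0.01,0.02,0],"delta_rot":[0.18,0.36,-0.009],"fingers":255},
  {"xyz":[-0.015,0.03,0],"delta_rot":[0.24,0.48,-0.012],"fingers":255},
  {"xyz":[-0.02,0.035,0],"delta_rot":[0.3,0.6,-0.015],"fingers":255},
  {"xyz":[-0.025,0.035,0],"delta_rot":[0.37,0.73,-0.018],"fingers":255},
  {"xyz":[-0.03,0.035,0],"delta_rot":[0.43,0.86,-0.021],"fingers":255},
  {"xyz":[-0.03,0.035,0],"delta_rot":[0.493,0.982,-0.024],"fingers":255},
])

```text
time_s: 48.65
position: [0.5003, 0.0082, 0.118]
orientation: [-0.627, -0.418, 1.14]
wrist_force: [0.2, 0.2, -0.5]
gripper_width: 0.0232
```

>>> play_rows([
  {"xyz":[0,0,0],"delta_rot":[0,0,0],"fingers":255},
])

```text
time_s: 48.78
position: [0.5002, 0.0077, 0.1152]
orientation: [-0.63, -0.417, 1.138]
wrist_force: [-0.2, -0.4, -0.5]
gripper_width: 0.0232
```

```bash
python3 - <<'E'
from h import *
s=st()
Rm=R.from_rotvec(s["orientation"]).as_matrix()
R0=np.array([[0.3756,0.9267,-0.0054],[0.6019,-0.2484,-0.759]]); x=R0[0]/np.linalg.norm(R0[0]); y=R0[1]-x*(x@R0[1]); y/=np.linalg.norm(y); Z=np.cross(x,y); R0=np.c_[x,y,Z]
Rt=R.from_rotvec(np.radians(89.7)*np.array([.3756,.9267,0])/np.hypot(.3756,.9267)).as_matrix()@R0
print("remaining rotvec",R.from_matrix(Rt@Rm.T).as_rotvec(),"target Y",Rt[:,1])
m,im=snap("wrist","w26",1.2)
m,im=snap("top","t26",4,(300,140,460,260))
E
```

```text
t 48.77 pos [0.5002 0.0077 0.1152] Xax [ 0.373   0.9278 -0.0072] Yax [-0.7036  0.2777 -0.654 ] F [-0.1745 -0.399  -0.5044] w 0.0232 q [ 0.3698  1.2209 -0.7543  1.2633  0.2423  1.6041  0.8454]
remaining rotvec [ 0.0062 -0.0039  0.0025] target Y [-0.7018  0.28   -0.6551]
```

View pics/w26.png

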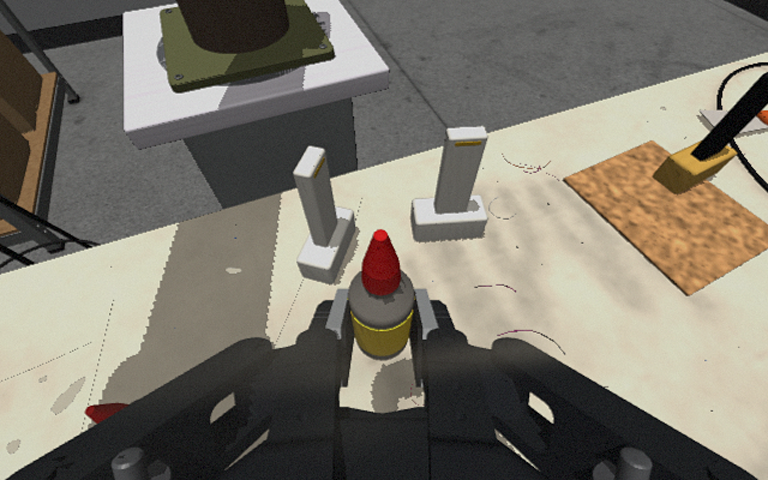

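View pics/t26.png

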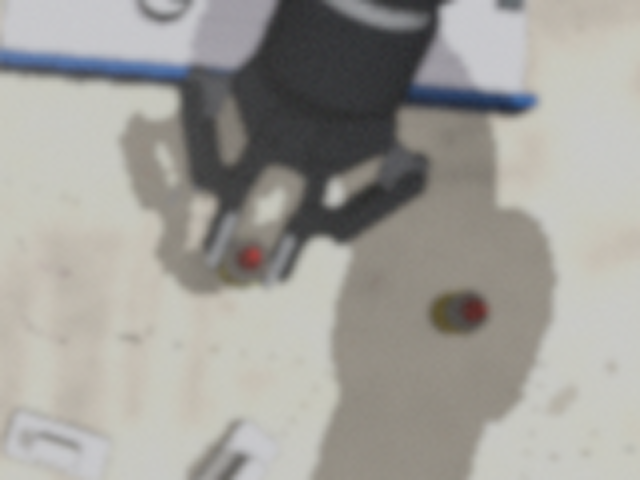

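>>> play_rows([
  {"xyz":[0,0,-0.03],"delta_rot":[0,0,0],"fingers":255},
  {"xyz":[0,0,-0.06],"delta_rot":[0,0,0],"fingers":255},
  {"xyz":[0,0,-0.08],"delta_rot":[0,0,0],"fingers":255},
  {"xyz":[0,0,-0.088],"delta_rot":[0,0,0],"fingers":255},
  {"xyz":[0,0,-0.09],"delta_rot":[0,0,0],"fingers":255},
  {"xyz":[0,0,-0.09],"delta_rot":[0,0,0],"fingers":255},
])

```text
time_s: 49.62
position: [0.5014, 0.0091, 0.0297]
orientation: [-0.628, -0.424, 1.136]
wrist_force: [-0.5, -1.2, -0.2]
gripper_width: 0.0233
```

>>> play_rows([
  {"xyz":[0,0,-0.001],"delta_rot":[0,0,0],"fingers":255},
  {"xyz":[0,0,-0.002],"delta_rot":[0,0,0],"fingers":255},
  {"xyz":[0,0,-0.002],"delta_rot":[0,0,0],"fingers":255},
])

```text
time_s: 50.0
position: [0.501, 0.0089, 0.027]
orientation: [-0.628, -0.423, 1.136]
wrist_force: [0.3, 0.0, -0.7]
gripper_width: 0.0229
```

>>> play_rows([
  {"xyz":[0,0,-0.001],"delta_rot":[0,0,0],"fingers":255},
  {"xyz":[0,0,-0.002],"delta_rot":[0,0,0],"fingers":255},
  {"xyz":[0,0,-0.003],"delta_rot":[0,0,0],"fingers":255},
  {"xyz":[0,0,-0.003],"delta_rot":[0,0,0],"fingers":255},
])

```text
time_s: 50.5
position: [0.5009, 0.0089, 0.0239]
orientation: [-0.627, -0.423, 1.136]
wrist_force: [0.3, 0.4, 0.3]
gripper_width: 0.023
```

>>> play_rows([
  {"xyz":[0,0,-0.001],"delta_rot":[0,0,0],"fingers":255},
  {"xyz":[0,0,-0.002],"delta_rot":[0,0,0],"fingers":255},
  {"xyz":[0,0,-0.0025],"delta_rot":[0,0,0],"fingers":255},
  {"xyz":[0,0,-0.0025],"delta_rot":[0,0,0],"fingers":255},
])

```text
time_s: 51.0
position: [0.5009, 0.0089, 0.0217]
orientation: [-0.627, -0.423, 1.136]
wrist_force: [0.1, -0.4, 0.9]
gripper_width: 0.0232
```

>>> play_rows([
  {"xyz":[0,0,-0.0007],"delta_rot":[0,0,0],"fingers":255},
  {"xyz":[0,0,-0.0013],"delta_rot":[0,0,0],"fingers":255},
  {"xyz":[0,0,-0.0013],"delta_rot":[0,0,0],"fingers":255},
])

```text
time_s: 51.38
position: [0.5009, 0.0089, 0.0215]
orientation: [-0.626, -0.423, 1.137]
wrist_force: [0.7, -2.2, 7.4]
gripper_width: 0.0236
```

>>> play_rows([
  {"xyz":[0,0,0.001],"delta_rot":[0,0,0],"fingers":130},
  {"xyz":[0,0,0.001],"delta_rot":[0,0,0],"fingers":130},
  {"xyz":[0,0,0.001],"delta_rot":[0,0,0],"fingers":130},
  {"xyz":[0.01,-0.004,0.01],"delta_rot":[0,0,0],"fingers":130},
  {"xyz":[0.025,-0.01,0.024],"delta_rot":[0,0,0],"fingers":130},
  {"xyz":[0.038,-0.015,0.036],"delta_rot":[0,0,0],"fingers":130},
  {"xyz":[0.038,-0.015,0.09],"delta_rot":[0,0,0],"fingers":130},
  {"xyz":[0.038,-0.015,0.14],"delta_rot":[0,0,0],"fingers":130},
])

```text
time_s: 52.38
position: [0.5396, -0.0061, 0.162]
orientation: [-0.627, -0.424, 1.135]
wrist_force: [1.0, -0.3, 0.4]
gripper_width: 0.0416
```

```bash
python3 - <<'E'
from h import *
st()
m,im=snap("wrist","w27",1.2)
m,im=snap("top","t27",2.8,(190,60,470,274))
E
```

```text
t 52.38 pos [ 0.5396 -0.0061  0.162 ] Xax [ 0.3729  0.9279 -0.    ] Yax [-0.7008  0.2816 -0.6555] F [ 0.9652 -0.3302  0.4115] w 0.0416 q [ 0.3493  1.2034 -0.7534  1.0925  0.221   1.7691  0.8746]
```

View pics/w27.png

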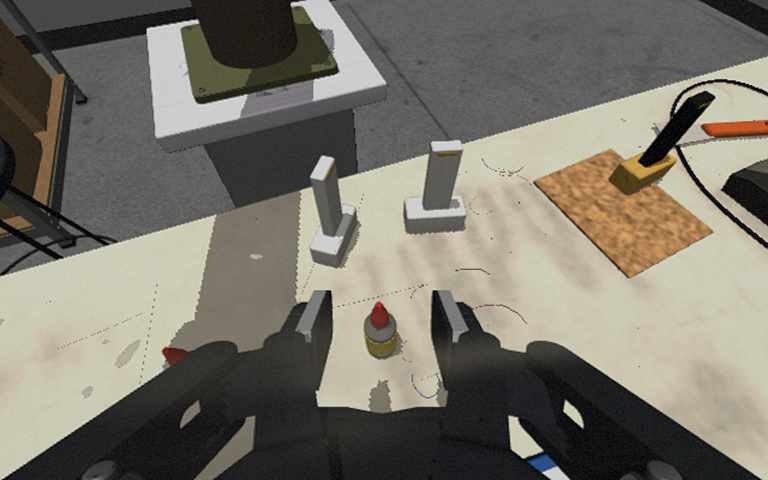

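View pics/t27.png

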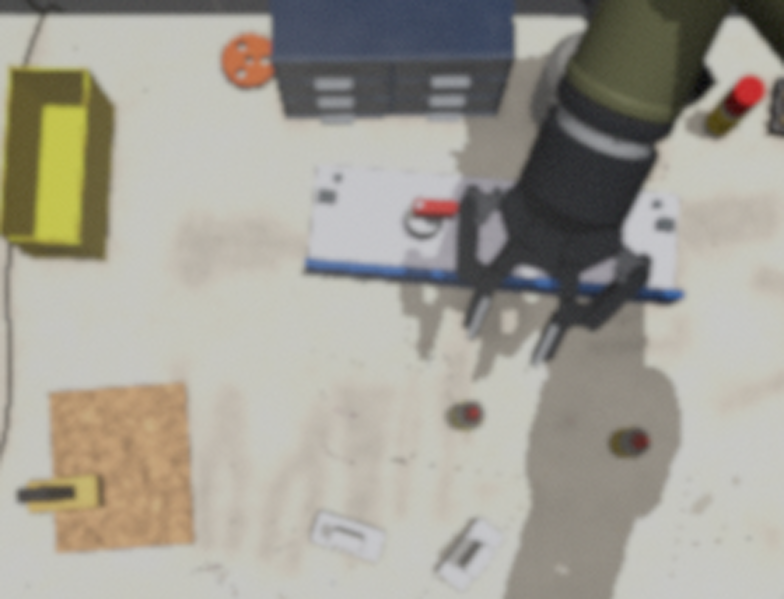

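>>> play_rows([
  {"xyz":[0,0,0.01],"delta_rot":[-0.052,-0.13,0],"fingers":110},
  {"xyz":[-0.005,0,0.02],"delta_rot":[-0.104,-0.26,0],"fingers":110},
  {"xyz":[-0.01,0.005,0.02],"delta_rot":[-0.156,-0.39,0],"fingers":110},
  {"xyz":[-0.015,0.005,0.02],"delta_rot":[-0.21,-0.52,0],"fingers":110},
  {"xyz":[-0.02,0.01,0.02],"delta_rot":[-0.265,-0.66,0],"fingers":110},
  {"xyz":[-0.03,0.01,0.02],"delta_rot":[-0.319,-0.794,0],"fingers":110},
  {"xyz":[-0.035,0.0135,0.02],"delta_rot":[-0.319,-0.794,0],"fingers":110},
  {"xyz":[-0.035,0.0135,0.02],"delta_rot":[-0.319,-0.794,0],"fingers":110},
])

```text
time_s: 53.48
position: [0.5051, 0.0076, 0.1806]
orientation: [-1.367, -0.923, 0.924]
wrist_force: [0.5, 0.2, -0.4]
gripper_width: 0.0488
```

>>> play_rows([
  {"xyz":[0,0,0],"delta_rot":[0,0,0.16],"fingers":110},
  {"xyz":[0,0,0],"delta_rot":[0,0,0.305],"fingers":110},
  {"xyz":[0,0,0],"delta_rot":[0,0,0.305],"fingers":110},
])

```text
time_s: 53.85
position: [0.5057, 0.0069, 0.1797]
orientation: [-1.246, -1.149, 1.149]
wrist_force: [0.4, 0.3, -1.0]
gripper_width: 0.0485
```

```bash
python3 - <<'E'
from h import *
s=st();sl()
m,im=snap("wrist","w28",1.2)
# red cap blobs -> rays at z .07
red=cv2.bitwise_or(mask(im,(0,140,70),(9,255,255)),mask(im,(171,140,70),(180,255,255)))
for a,c,_,l in blobs(red,60): print(a,c,ray(m,c,.069)[0])
print(proj(m,[[.505,.0074,.08],[.505,.0074,.04]]))
E
```

```text
t 53.85 pos [0.5057 0.0069 0.1797] Xax [0.0815 0.9967 0.0005] Yax [-0.0006  0.0006 -1.    ] F [ 0.3788  0.2693 -0.9732] w 0.0485 q [ 0.3472  0.7053 -0.7477  1.9576  0.6964  0.7562  0.6749]
t 53.85 lane mm [-109.9752   11.0864] z 179.7 yaw 85.33 tilt [-0.0006  0.0006 -1.    ] Flane 0.35663338891793467 0.29796425626381484 -0.9731871602189762 w 0.0484552875298761
155 [157.8839 187.1355] [ 0.4818 -0.1288  0.069 ]
[[318.1034 204.0828]
 [318.0608 193.0396]]
```

View pics/w28.png

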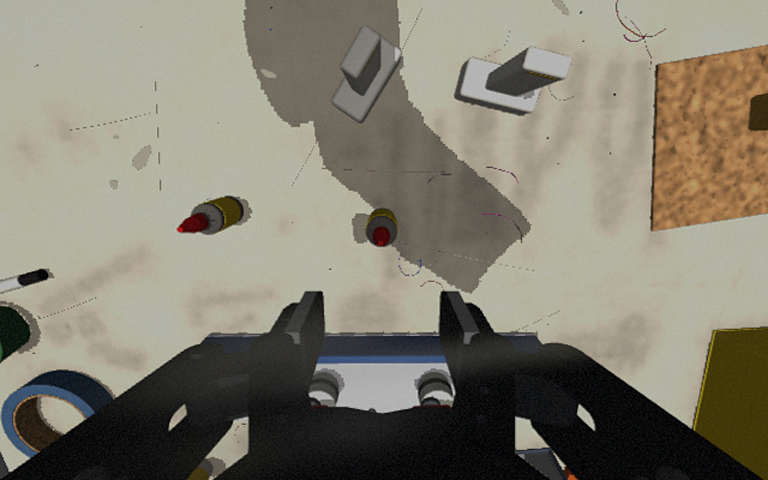

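>>> play_rows([
  {"xyz":[-0.0015,0,-0.04],"delta_rot":[0,0,0],"fingers":110},
  {"xyz":[-0.0015,0,-0.08],"delta_rot":[0,0,0],"fingers":110},
  {"xyz":[-0.0015,0,-0.12],"delta_rot":[0,0,0],"fingers":110},
  {"xyz":[-0.0015,0,-0.141],"delta_rot":[0,0,0],"fingers":110},
  {"xyz":[-0.0015,0,-0.141],"delta_rot":[0,0,0],"fingers":110},
])

```text
time_s: 54.52
position: [0.5023, 0.0072, 0.0378]
orientation: [-1.245, -1.148, 1.153]
wrist_force: [-0.8, -0.2, 0.5]
gripper_width: 0.0487
```

```bash
python3 - <<'E'
from h import *
s=st()
m,im=snap("wrist","w29",1.2)
E
```

```text
t 54.52 pos [0.5023 0.0072 0.0378] Xax [ 0.0792  0.9969 -0.0022] Yax [-0.0029 -0.0019 -1.    ] F [-0.8442 -0.1652  0.4821] w 0.0487 q [ 0.1824  0.9098 -0.4818  2.0504  1.0216  0.445   0.3872]
```

View pics/w29.png

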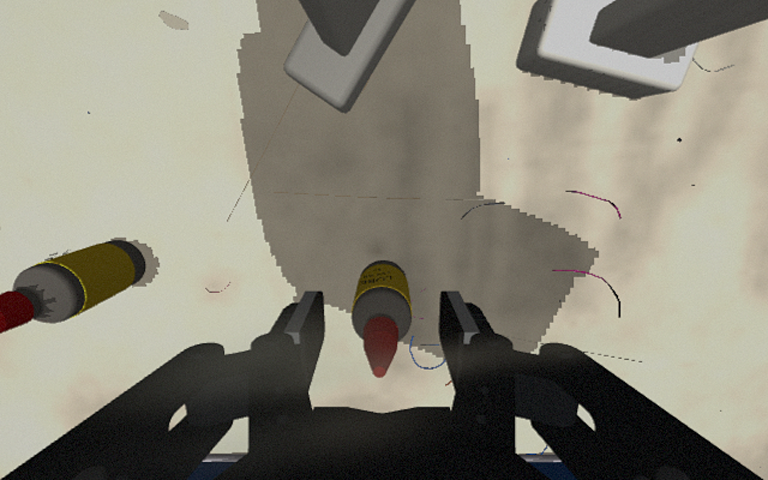

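```bash
python3 - <<'E'
from h import *
m,im=snap("wrist")
red=cv2.bitwise_or(mask(im,(0,120,50),(9,255,255)),mask(im,(171,120,50),(180,255,255)))
for a,c,_,l in blobs(red,60): 
    print(a,c,ray(m,c,.069)[0])
    v=np.argwhere(l); b=v[v[:,0]>=v[:,0].max()-1].mean(0)[::-1]; print("tip",b,ray(m,b,.082)[0])
E
```

```text
752 [ 12.1144 256.2274] [ 0.4788 -0.116   0.069 ]
tip [  1.625 273.375] [ 0.4803 -0.1074  0.082 ]
842 [316.6686 279.1615] [0.4989 0.0074 0.069 ]
tip [317.3333 298.3333] [0.4997 0.0077 0.082 ]
64 [315.1562 306.4219] [0.5118 0.0057 0.069 ]
tip [315.     309.4167] [0.5044 0.0064 0.082 ]
```

>>> play_rows([
  {"xyz":[0,0,0],"delta_rot":[0,0,0],"fingers":255},
  {"xyz":[0,0,0],"delta_rot":[0,0,0],"fingers":255},
  {"xyz":[0,0,0],"delta_rot":[0,0,0],"fingers":255},
  {"xyz":[0,0,0],"delta_rot":[0,0,0],"fingers":255},
  {"xyz":[0,0,0.03],"delta_rot":[0,0,0],"fingers":255},
  {"xyz":[0,0,0.07],"delta_rot":[0,0,0],"fingers":255},
  {"xyz":[0.02,0,0.09],"delta_rot":[0,0,0],"fingers":255},
  {"xyz":[0.05,0,0.09],"delta_rot":[0,0,0],"fingers":255},
], squeeze=40)

```text
time_s: 55.62
position: [0.5534, 0.0073, 0.1315]
orientation: [-1.247, -1.153, 1.152]
wrist_force: [0.3, -1.0, -0.9]
gripper_width: 0.0217
```

```bash
python3 - <<'E'
from h import *
s=st()
m,im=snap("wrist","w30",1.2)
E
```

```text
t 55.62 pos [0.5534 0.0073 0.1315] Xax [ 0.0771  0.997  -0.0007] Yax [ 0.002  -0.0009 -1.    ] F [ 0.3495 -0.9711 -0.9069] w 0.0217 q [ 0.2998  0.8203 -0.6895  1.8606  0.7603  0.7435  0.6713]
```

View pics/w30.png

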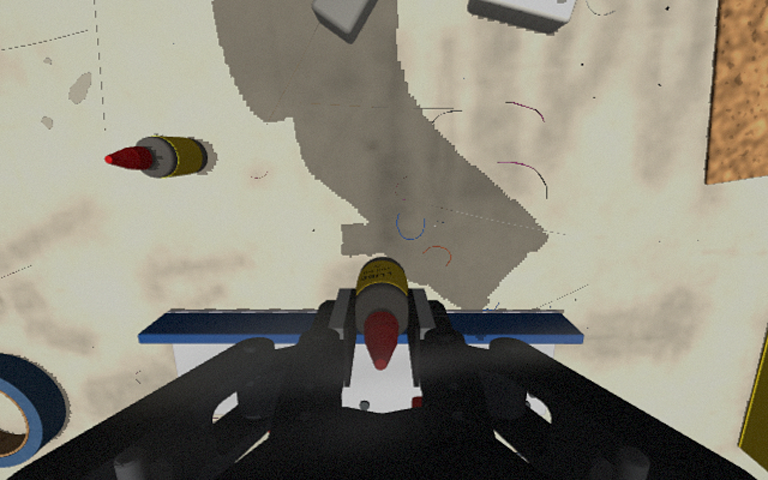

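>>> play_rows([
  {"xyz":[0.025,0.002,0],"delta_rot":[0,0,0],"fingers":255},
  {"xyz":[0.05,0.004,0],"delta_rot":[0,0,0],"fingers":255},
  {"xyz":[0.075,0.005,0],"delta_rot":[0,0,0],"fingers":255},
  {"xyz":[0.086,0.005,0],"delta_rot":[0,0,0],"fingers":255},
  {"xyz":[0.086,0.005,0],"delta_rot":[0,0,0],"fingers":255},
  {"xyz":[0.086,0.005,0],"delta_rot":[0,0,0],"fingers":255},
])

```text
time_s: 56.42
position: [0.6373, 0.0122, 0.1291]
orientation: [-1.244, -1.15, 1.155]
wrist_force: [-1.1, 0.1, 0.6]
gripper_width: 0.0219
```

```bash
python3 - <<'E'
from h import *
s=sl()
m,im=snap("wrist","w31",1.2)
E
```

```text
t 56.42 lane mm [20.7616 26.6236] z 129.1 yaw 85.6 tilt [-0.0021 -0.0015 -1.    ] Flane -1.088164763532473 0.0017129631460533789 0.5948386578610338 w 0.021933676593768592
```

View pics/w31.png

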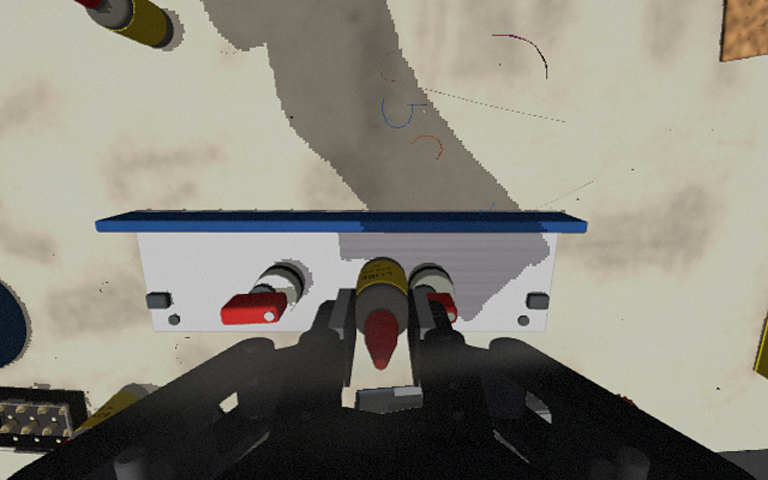

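>>> play_rows([
  {"xyz":[0.0025,0,0],"delta_rot":[0,0,0],"fingers":255},
  {"xyz":[0.0025,0,-0.02],"delta_rot":[0,0,0],"fingers":255},
  {"xyz":[0.0025,0,-0.035],"delta_rot":[0,0,0],"fingers":255},
  {"xyz":[0.0025,0,-0.035],"delta_rot":[0,0,0],"fingers":255},
])

```text
time_s: 56.98
position: [0.6393, 0.0119, 0.0918]
orientation: [-1.242, -1.148, 1.156]
wrist_force: [0.4, -0.8, 0.1]
gripper_width: 0.0213
```

```bash
python3 - <<'E'
from h import *
s=sl()
E
```

```text
t 56.98 lane mm [22.8305 26.5012] z 91.8 yaw 85.6 tilt [-0.0049 -0.0018 -1.    ] Flane 0.4410834659469269 -0.7656924732199941 0.12462448803318488 w 0.02125578508143122
```

>>> play_rows([
  {"xyz":[0,0,-0.02],"delta_rot":[0,0,0],"fingers":255},
  {"xyz":[0,0,-0.035],"delta_rot":[0,0,0],"fingers":255},
  {"xyz":[0,0,-0.043],"delta_rot":[0,0,0],"fingers":255},
  {"xyz":[0,0,-0.046],"delta_rot":[0,0,0],"fingers":255},
  {"xyz":[0,0,-0.046],"delta_rot":[0,0,0],"fingers":255},
])

```text
time_s: 57.6
position: [0.6411, 0.0125, 0.0483]
orientation: [-1.245, -1.151, 1.153]
wrist_force: [1.1, -0.3, -0.7]
gripper_width: 0.0218
```

```bash
python3 - <<'E'
from h import *
s=sl()
E
```

```text
t 57.6 lane mm [24.5883 27.2264] z 48.3 yaw 85.58 tilt [-0.0004 -0.0008 -1.    ] Flane 1.0836649657884831 -0.2024002977169953 -0.7396331128503423 w 0.021780661619306498
```

>>> play_rows([
  {"xyz":[-0.0015,0,-0.001],"delta_rot":[0,0,0],"fingers":255},
  {"xyz":[-0.002,0,-0.002],"delta_rot":[0,0,0],"fingers":255},
  {"xyz":[-0.002,0,-0.003],"delta_rot":[0,0,0],"fingers":255},
  {"xyz":[-0.002,0,-0.004],"delta_rot":[0,0,0],"fingers":255},
  {"xyz":[-0.002,0,-0.004],"delta_rot":[0,0,0],"fingers":255},
])

```text
time_s: 58.22
position: [0.64, 0.0125, 0.0464]
orientation: [-1.247, -1.153, 1.152]
wrist_force: [-2.9, -0.7, 11.5]
gripper_width: 0.0219
```

```bash
python3 - <<'E'
from h import *
s=sl()
E
```

```text
t 58.23 lane mm [23.5074 27.0697] z 46.4 yaw 85.55 tilt [ 0.002  -0.0014 -1.    ] Flane -2.8196942079751115 -0.9354222773520691 11.489742482872522 w 0.021923320077734457
```

```bash
python3 - <<'E'
from h import *
m,im=snap("wrist","w32",1.2)
m,im=snap("scene","s32",5,(340,170,480,290))
E
```

```text
(no output)
```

View pics/w32.png

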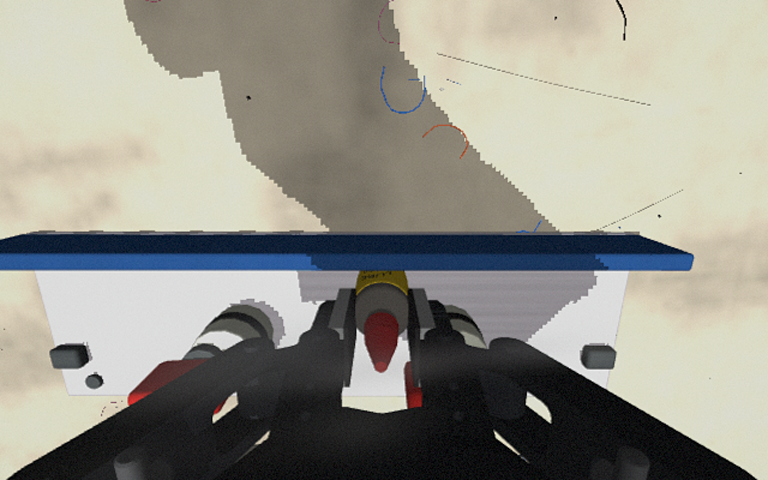

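View pics/s32.png

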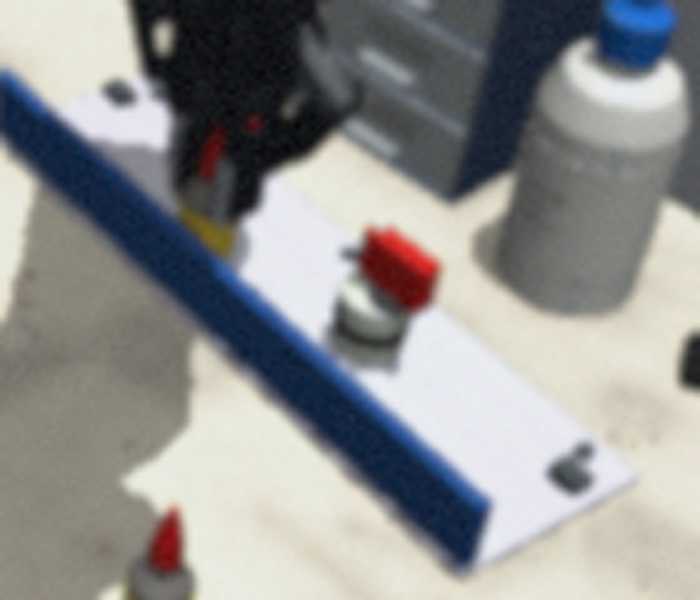

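>>> play_rows([
  {"xyz":[0,0,0.0012],"delta_rot":[0,0,0],"fingers":255},
  {"xyz":[0,0,0.0012],"delta_rot":[0,0,0],"fingers":190},
  {"xyz":[0,0,0.0012],"delta_rot":[0,0,0],"fingers":150},
  {"xyz":[0,0,0.0012],"delta_rot":[0,0,0],"fingers":150},
  {"xyz":[0,0,0.03],"delta_rot":[0,0,0],"fingers":150},
  {"xyz":[0,0,0.07],"delta_rot":[0,0,0],"fingers":150},
  {"xyz":[0,0,0.11],"delta_rot":[0,0,0],"fingers":150},
  {"xyz":[-0.02,-0.01,0.13],"delta_rot":[0,0,0],"fingers":150},
])

```text
time_s: 59.32
position: [0.6208, 0.0041, 0.1764]
orientation: [-1.246, -1.156, 1.15]
wrist_force: [-1.2, -0.3, -0.0]
gripper_width: 0.035
```

```bash
python3 - <<'E'
from h import *
s=sl()
m,im=snap("wrist","w33",1.2)
E
```

```text
t 59.33 lane mm [ 4.9251 17.2696] z 176.4 yaw 85.62 tilt [ 0.0039  0.0014 -1.    ] Flane -1.1258278426299202 -0.371844775781744 -0.025637225255229795 w 0.03501492128889944
```

View pics/w33.png

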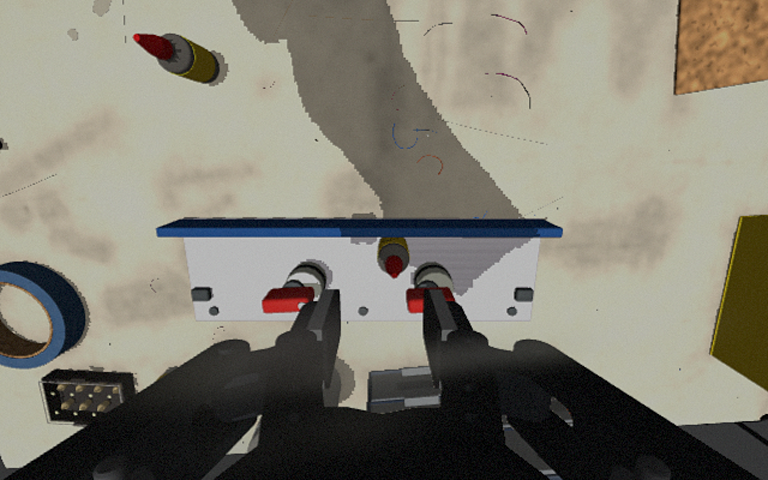

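>>> play_rows([
  {"xyz":[-0.03,-0.028,0],"delta_rot":[0,0,0],"fingers":110},
  {"xyz":[-0.06,-0.057,0],"delta_rot":[0,0,0],"fingers":110},
  {"xyz":[-0.09,-0.086,0],"delta_rot":[0,0,0],"fingers":110},
  {"xyz":[-0.12,-0.115,0],"delta_rot":[0,0,0],"fingers":110},
  {"xyz":[-0.138,-0.132,0],"delta_rot":[0,0,0],"fingers":110},
  {"xyz":[-0.138,-0.132,0],"delta_rot":[0,0,0],"fingers":110},
  {"xyz":[-0.138,-0.132,0],"delta_rot":[0,0,0],"fingers":110},
])

```text
time_s: 60.25
position: [0.4821, -0.1286, 0.1742]
orientation: [-1.245, -1.153, 1.152]
wrist_force: [0.2, -1.2, 1.0]
gripper_width: 0.0482
```

```bash
python3 - <<'E'
from h import *
s=st()
m,im=snap("wrist","w34",1.2)
red=cv2.bitwise_or(mask(im,(0,120,50),(9,255,255)),mask(im,(171,120,50),(180,255,255)))
for a,c,_,l in blobs(red,60): print(a,c,ray(m,c,.069)[0])
print(proj(m,[[.4825,-.1275,.082],[.4825,-.1275,.0]]))
E
```

```text
t 60.25 pos [ 0.4821 -0.1286  0.1742] Xax [0.0764 0.9971 0.0003] Yax [ 0.0007  0.0003 -1.    ] F [ 0.2488 -1.2216  1.0354] w 0.0482 q [ 0.6282  0.7107 -0.7594  1.9828  0.7272  0.7414  0.9184]
870 [ 59.454  146.3782] [ 0.4186 -0.3336  0.069 ]
799 [ 75.7397 168.8248] [ 0.4376 -0.3258  0.069 ]
179 [318.162  200.6983] [ 0.48  -0.128  0.069]
[[319.0508 207.6726]
 [318.7609 186.4002]]
```

View pics/w34.png

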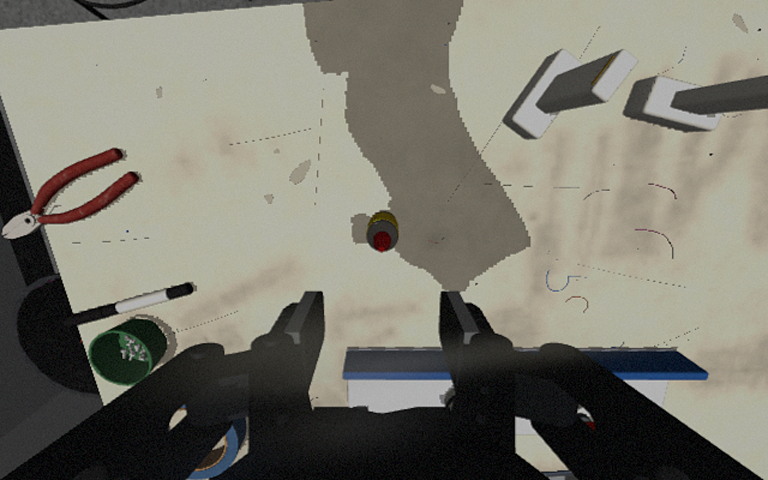

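>>> play_rows([
  {"xyz":[-0.001,0,-0.04],"delta_rot":[0,0,0],"fingers":110},
  {"xyz":[-0.001,0,-0.08],"delta_rot":[0,0,0],"fingers":110},
  {"xyz":[-0.001,0,-0.115],"delta_rot":[0,0,0],"fingers":110},
  {"xyz":[-0.001,0,-0.135],"delta_rot":[0,0,0],"fingers":110},
  {"xyz":[-0.001,0,-0.135],"delta_rot":[0,0,0],"fingers":110},
])

```text
time_s: 60.92
position: [0.4802, -0.1281, 0.038]
orientation: [-1.242, -1.152, 1.155]
wrist_force: [-0.5, 0.2, -0.2]
gripper_width: 0.0484
```

```bash
python3 - <<'E'
from h import *
s=st()
m,im=snap("wrist","w35",1.2)
E
```

```text
t 60.92 pos [ 0.4802 -0.1281  0.038 ] Xax [ 0.0749  0.9972 -0.0003] Yax [-0.0023 -0.0001 -1.    ] F [-0.5067  0.1746 -0.1663] w 0.0484 q [ 0.4669  0.9099 -0.497   2.0666  1.0582  0.4471  0.6275]
```

View pics/w35.png

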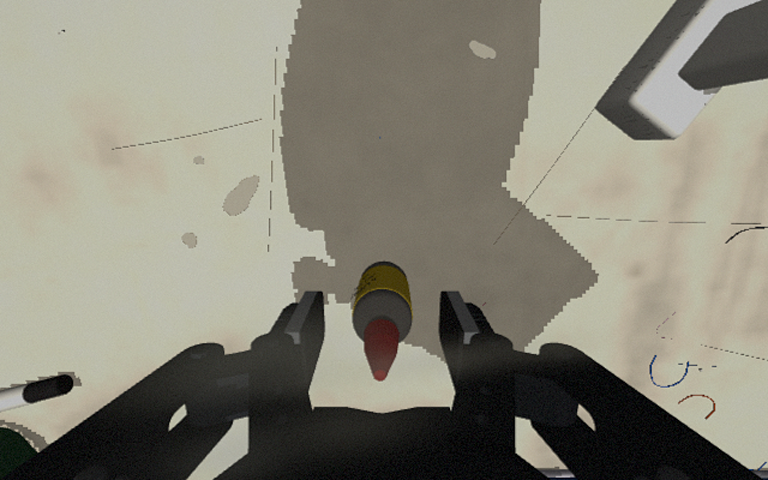

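>>> play_rows([
  {"xyz":[0,0,0],"delta_rot":[0,0,0],"fingers":255},
  {"xyz":[0,0,0],"delta_rot":[0,0,0],"fingers":255},
  {"xyz":[0,0,0],"delta_rot":[0,0,0],"fingers":255},
  {"xyz":[0,0,0],"delta_rot":[0,0,0],"fingers":255},
  {"xyz":[0,0,0.03],"delta_rot":[0,0,0],"fingers":255},
  {"xyz":[0,0,0.07],"delta_rot":[0,0,0],"fingers":255},
  {"xyz":[0.02,0.011,0.095],"delta_rot":[0,0,0],"fingers":255},
  {"xyz":[0.045,0.025,0.095],"delta_rot":[0,0,0],"fingers":255},
], squeeze=40)

```text
time_s: 61.98
position: [0.526, -0.1053, 0.1363]
orientation: [-1.249, -1.152, 1.151]
wrist_force: [0.9, -0.0, 0.2]
gripper_width: 0.022
```

>>> play_rows([
  {"xyz":[0.025,0.014,0],"delta_rot":[0,0,0],"fingers":255},
  {"xyz":[0.05,0.028,0],"delta_rot":[0,0,0],"fingers":255},
  {"xyz":[0.075,0.042,0],"delta_rot":[0,0,0],"fingers":255},
  {"xyz":[0.1,0.055,0],"delta_rot":[0,0,0],"fingers":255},
  {"xyz":[0.111,0.0615,0],"delta_rot":[0,0,0],"fingers":255},
  {"xyz":[0.111,0.0615,0],"delta_rot":[0,0,0],"fingers":255},
  {"xyz":[0.111,0.0615,0],"delta_rot":[0,0,0],"fingers":255},
])

```text
time_s: 62.85
position: [0.6348, -0.0443, 0.1339]
orientation: [-1.245, -1.149, 1.155]
wrist_force: [-0.6, 0.7, -0.4]
gripper_width: 0.0216
```

```bash
python3 - <<'E'
from h import *
s=sl()
m,im=snap("wrist","w36",1.2)
E
```

```text
t 62.85 lane mm [ 22.6574 -29.8774] z 133.9 yaw 85.55 tilt [-0.0023 -0.0023 -1.    ] Flane -0.6257013228991604 0.6127816672126233 -0.3509258215471206 w 0.021603441560089042
```

View pics/w36.png

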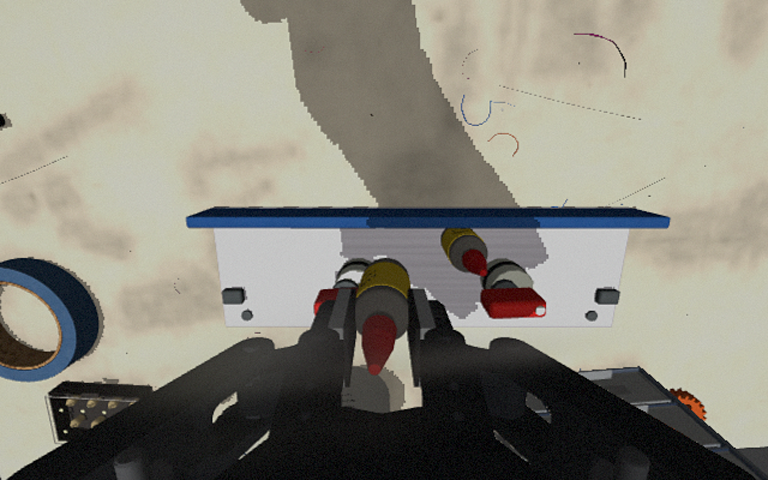

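>>> play_rows([
  {"xyz":[0,0.006,0],"delta_rot":[0,0,0],"fingers":255},
  {"xyz":[0,0.006,-0.02],"delta_rot":[0,0,0],"fingers":255},
  {"xyz":[0,0.006,-0.04],"delta_rot":[0,0,0],"fingers":255},
  {"xyz":[0,0.006,-0.055],"delta_rot":[0,0,0],"fingers":255},
  {"xyz":[0,0.006,-0.055],"delta_rot":[0,0,0],"fingers":255},
])

```text
time_s: 63.52
position: [0.6346, -0.0374, 0.077]
orientation: [-1.243, -1.148, 1.155]
wrist_force: [0.4, -0.1, 0.0]
gripper_width: 0.0219
```

```bash
python3 - <<'E'
from h import *
s=sl()
E
```

```text
t 63.52 lane mm [ 21.9584 -23.0631] z 77.0 yaw 85.58 tilt [-0.0044 -0.0013 -1.    ] Flane 0.38453499665506724 -0.02810633072115895 0.027161811010671 w 0.02185702616975428
```

>>> play_rows([
  {"xyz":[0.0005,0,-0.015],"delta_rot":[0,0,0],"fingers":255},
  {"xyz":[0.0005,0,-0.025],"delta_rot":[0,0,0],"fingers":255},
  {"xyz":[0.0005,0,-0.028],"delta_rot":[0,0,0],"fingers":255},
  {"xyz":[0.0005,0,-0.03],"delta_rot":[0,0,0],"fingers":255},
  {"xyz":[0.0005,0,-0.03],"delta_rot":[0,0,0],"fingers":255},
])

```text
time_s: 64.15
position: [0.6367, -0.037, 0.0494]
orientation: [-1.245, -1.151, 1.153]
wrist_force: [0.6, 0.2, -0.4]
gripper_width: 0.0216
```

```bash
python3 - <<'E'
from h import *
s=sl()
E
```

```text
t 64.15 lane mm [ 23.9939 -22.5385] z 49.4 yaw 85.57 tilt [-0.0002 -0.0009 -1.    ] Flane 0.604546919807113 0.23343541574956353 -0.40359513681607945 w 0.021586329736300966
```

>>> play_rows([
  {"xyz":[-0.001,0,-0.001],"delta_rot":[0,0,0],"fingers":255},
  {"xyz":[-0.0012,0,-0.002],"delta_rot":[0,0,0],"fingers":255},
  {"xyz":[-0.0012,0,-0.003],"delta_rot":[0,0,0],"fingers":255},
  {"xyz":[-0.0012,0,-0.0035],"delta_rot":[0,0,0],"fingers":255},
  {"xyz":[-0.0012,0,-0.0035],"delta_rot":[0,0,0],"fingers":255},
])

```text
time_s: 64.78
position: [0.6358, -0.037, 0.0463]
orientation: [-1.246, -1.152, 1.152]
wrist_force: [-0.3, -0.0, 5.6]
gripper_width: 0.0217
```

```bash
python3 - <<'E'
from h import *
s=sl()
m,im=snap("wrist","w37",1.2)
E
```

```text
t 64.78 lane mm [ 23.1105 -22.5791] z 46.3 yaw 85.57 tilt [ 0.0005 -0.001  -1.    ] Flane -0.344500189331566 -0.05530246267177239 5.57789993800622 w 0.021682455738783045
```

View pics/w37.png

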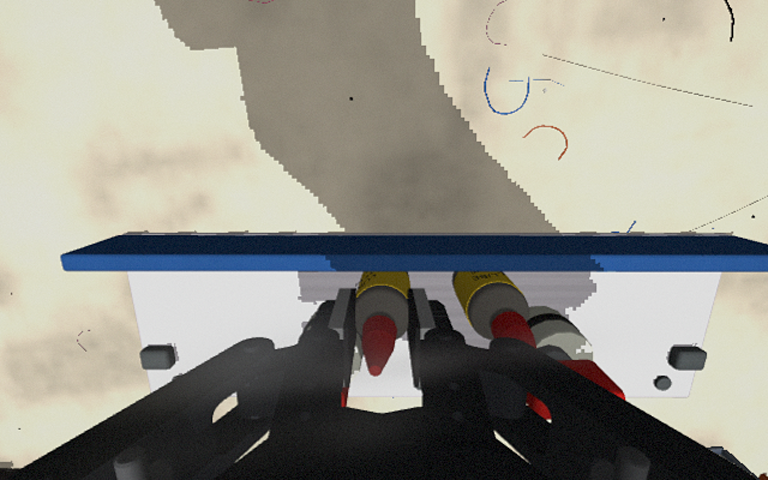

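>>> play_rows([
  {"xyz":[0,0,0.0006],"delta_rot":[0,0,0],"fingers":255},
  {"xyz":[0,0,0.0006],"delta_rot":[0,0,0],"fingers":180},
  {"xyz":[0,0,0.0006],"delta_rot":[0,0,0],"fingers":168},
  {"xyz":[0,0,0.0006],"delta_rot":[0,0,0],"fingers":168},
  {"xyz":[0,0,0.02],"delta_rot":[0,0,0],"fingers":168},
  {"xyz":[0,0,0.05],"delta_rot":[0,0,0],"fingers":168},
  {"xyz":[0,0,0.09],"delta_rot":[0,0,0],"fingers":168},
  {"xyz":[-0.02,0,0.13],"delta_rot":[0,0,0],"fingers":168},
])

```text
time_s: 65.82
position: [0.6164, -0.0366, 0.1783]
orientation: [-1.247, -1.153, 1.151]
wrist_force: [0.3, -0.3, 1.0]
gripper_width: 0.029
```

```bash
python3 - <<'E'
from h import *
s=sl()
m,im=snap("wrist","w38",1.2)
E
```

```text
t 65.83 lane mm [  3.749  -23.6955] z 178.3 yaw 85.54 tilt [ 0.0022  0.     -1.    ] Flane 0.2931890648075218 -0.2930255965553271 0.9977200538815544 w 0.028990031849085166
```

View pics/w38.png

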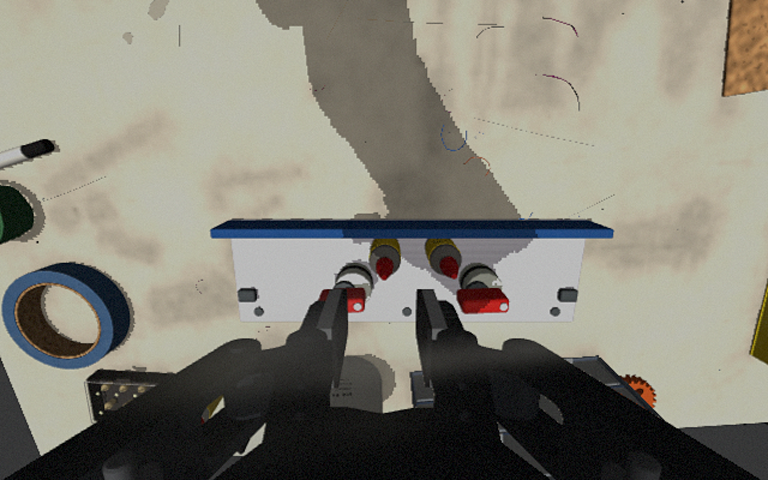

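>>> play_rows([
  {"xyz":[-0.01,0.01,0.04],"delta_rot":[0,0,-0.15],"fingers":130},
  {"xyz":[-0.03,0.04,0.08],"delta_rot":[0,0,-0.33],"fingers":130},
  {"xyz":[-0.05,0.08,0.1],"delta_rot":[0,0,-0.51],"fingers":130},
  {"xyz":[-0.07,0.12,0.1],"delta_rot":[0,0,-0.69],"fingers":130},
  {"xyz":[-0.09,0.16,0.1],"delta_rot":[0,0,-0.87],"fingers":130},
  {"xyz":[-0.11,0.2,0.1],"delta_rot":[0,0,-1.05],"fingers":130},
  {"xyz":[-0.135,0.25,0.1],"delta_rot":[0,0,-1.23],"fingers":130},
  {"xyz":[-0.16,0.29,0.1],"delta_rot":[0,0,-1.4],"fingers":130},
])

```text
time_s: 66.88
position: [0.454, 0.2555, 0.2769]
orientation: [-1.567, -0.071, 0.07]
wrist_force: [0.6, 0.0, 0.4]
gripper_width: 0.0419
```

>>> play_rows([
  {"xyz":[0,0.005,0],"delta_rot":[0,0,-0.1],"fingers":130},
  {"xyz":[0,0.005,0],"delta_rot":[0,0,-0.1],"fingers":130},
  {"xyz":[0,0.005,0],"delta_rot":[0,0,-0.1],"fingers":130},
])

```text
time_s: 67.25
position: [0.4556, 0.2571, 0.2761]
orientation: [-1.57, 0.005, -0.004]
wrist_force: [-0.5, -1.0, 1.1]
gripper_width: 0.0416
```

```bash
python3 - <<'E'
from h import *
s=st()
m,im=snap("wrist","w39",1.2)
E
python3 gz.py
```

```text
t 67.25 pos [0.4556 0.2571 0.2761] Xax [ 1.     -0.006  -0.0005] Yax [-0.0005  0.0004 -1.    ] F [-0.5355 -1.0253  1.1002] w 0.0416 q [-0.344   0.5162 -0.4048  1.8064  0.2561  0.8709 -0.8738]
brass c [0.4351 0.3459] len 0.059265478145601014 0.02695416108201441 long ang 96.609710299805 px [300.6624 101.9652]
black c [0.4364 0.3452] len 0.026845614067910892 0.013229566601784518 long ang 96.48270011712879 px [297.6308  98.5462]
pad c [0.4577 0.3096] len 0.13757446373131046 0.13108905017700762 long ang 4.233217431459567 px [319.4081 129.9428]
```

View pics/w39.png

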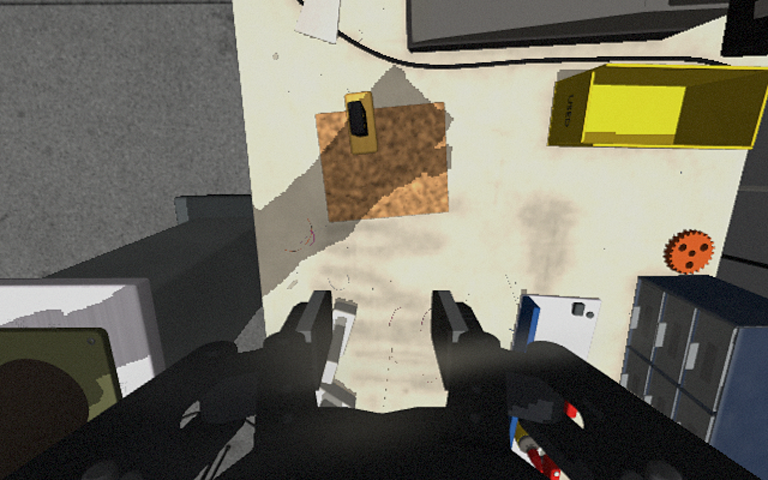

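>>> play_rows([
  {"xyz":[-0.005,0.03,0],"delta_rot":[0,0,0.06],"fingers":130},
  {"xyz":[-0.012,0.06,-0.03],"delta_rot":[0,0,0.12],"fingers":130},
  {"xyz":[-0.02,0.0885,-0.07],"delta_rot":[0,0,0.12],"fingers":130},
  {"xyz":[-0.02,0.0885,-0.115],"delta_rot":[0,0,0.12],"fingers":130},
  {"xyz":[-0.02,0.0885,-0.125],"delta_rot":[0,0,0.12],"fingers":130},
  {"xyz":[-0.02,0.0885,-0.125],"delta_rot":[0,0,0.12],"fingers":130},
])

```text
time_s: 68.1
position: [0.4359, 0.3457, 0.1509]
orientation: [-1.569, -0.087, 0.089]
wrist_force: [1.1, 0.1, 0.1]
gripper_width: 0.0418
```

```bash
python3 - <<'E'
from h import *
s=st()
m,im=snap("wrist","w40",1.2)
E
```

```text
t 68.1 pos [0.4359 0.3457 0.1509] Xax [ 0.9937  0.1121 -0.0012] Yax [-0.0012 -0.0001 -1.    ] F [1.1346 0.065  0.1146] w 0.0418 q [-0.5456  0.7273 -0.349   1.8457  0.3906  0.6372 -1.0185]
```

View pics/w40.png

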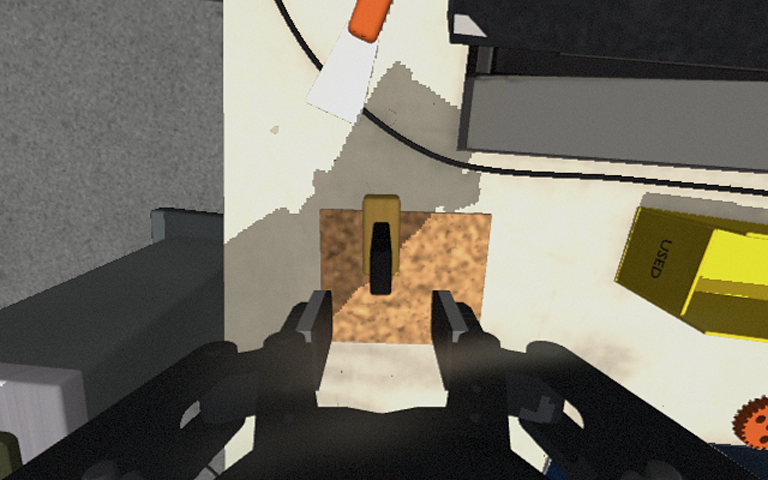

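Aligned with the handle; descend and grip.

>>> play_rows([
  {"xyz":[0,0,-0.04],"delta_rot":[0,0,0],"fingers":130},
  {"xyz":[0,0,-0.07],"delta_rot":[0,0,0],"fingers":130},
  {"xyz":[0,0,-0.0785],"delta_rot":[0,0,0],"fingers":130},
  {"xyz":[0,0,-0.0785],"delta_rot":[0,0,0],"fingers":255},
  {"xyz":[0,0,-0.0785],"delta_rot":[0,0,0],"fingers":255},
  {"xyz":[0,0,-0.0785],"delta_rot":[0,0,0],"fingers":255},
  {"xyz":[0,0,-0.0785],"delta_rot":[0,0,0],"fingers":255},
], squeeze=50)

```text
time_s: 69.03
position: [0.4362, 0.3471, 0.0737]
orientation: [-1.567, -0.09, 0.088]
wrist_force: [-0.0, 0.3, 7.0]
gripper_width: 0.0114
```

>>> play_rows([
  {"xyz":[0,0,0.02],"delta_rot":[0,0,0],"fingers":255},
  {"xyz":[0.007,-0.014,0.02],"delta_rot":[0,0,0],"fingers":255},
  {"xyz":[0.014,-0.028,0.02],"delta_rot":[0,0,0],"fingers":255},
  {"xyz":[0.022,-0.041,0.02],"delta_rot":[0,0,-0.03],"fingers":255},
  {"xyz":[0.022,-0.041,0.02],"delta_rot":[0,0,-0.03],"fingers":255},
  {"xyz":[0.022,-0.041,0.02],"delta_rot":[0,0,-0.03],"fingers":255},
])

```text
time_s: 69.78
position: [0.4571, 0.3058, 0.092]
orientation: [-1.568, -0.065, 0.067]
wrist_force: [0.0, 1.0, -2.1]
gripper_width: 0.0114
```

```bash
python3 - <<'E'
from h import *
s=st()
m,im=snap("wrist","w41",1.2)
E
```

```text
t 69.78 pos [0.4571 0.3058 0.092 ] Xax [ 0.9965  0.0836 -0.0014] Yax [-0.0015  0.0012 -1.    ] F [ 0.0134  0.9696 -2.1125] w 0.0114 q [-0.4985  0.8117 -0.2934  1.9015  0.4541  0.4938 -1.0259]
```

View pics/w41.png

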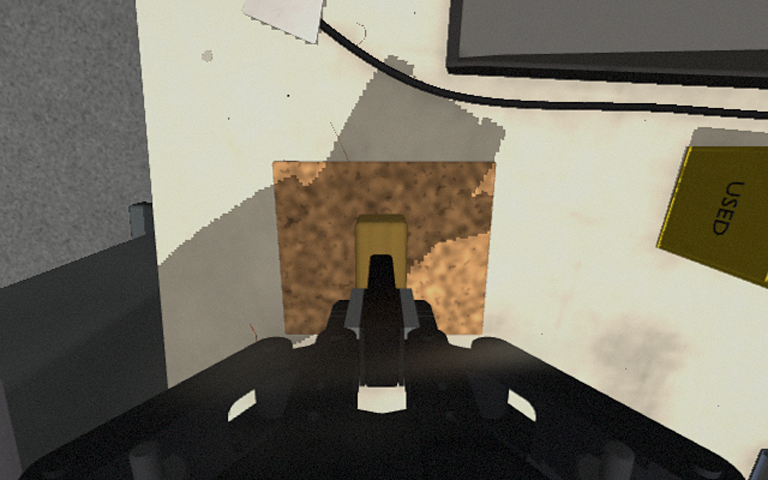

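>>> play_rows([
  {"xyz":[0.001,-0.002,-0.01],"delta_rot":[0,0,0],"fingers":255},
  {"xyz":[0.001,-0.002,-0.015],"delta_rot":[0,0,0],"fingers":255},
  {"xyz":[0.001,-0.002,-0.0175],"delta_rot":[0,0,0],"fingers":255},
  {"xyz":[0.001,-0.002,-0.0185],"delta_rot":[0,0,0],"fingers":255},
  {"xyz":[0.001,-0.002,-0.0185],"delta_rot":[0,0,0],"fingers":255},
])

```text
time_s: 70.45
position: [0.4582, 0.3036, 0.0738]
orientation: [-1.569, -0.065, 0.066]
wrist_force: [-0.3, -1.1, -0.6]
gripper_width: 0.0118
```

>>> play_rows([
  {"xyz":[0,0,-0.0006],"delta_rot":[0,0,0],"fingers":255},
  {"xyz":[0,0,-0.001],"delta_rot":[0,0,0],"fingers":255},
  {"xyz":[0,0,-0.001],"delta_rot":[0,0,0],"fingers":255},
])

```text
time_s: 70.82
position: [0.4583, 0.3035, 0.0737]
orientation: [-1.569, -0.065, 0.066]
wrist_force: [-2.5, -1.7, 9.3]
gripper_width: 0.0114
```

Seated. Release, rise and check.

>>> play_rows([
  {"xyz":[0,0,0.0006],"delta_rot":[0,0,0],"fingers":255},
  {"xyz":[0,0,0.0006],"delta_rot":[0,0,0],"fingers":140},
  {"xyz":[0,0,0.0006],"delta_rot":[0,0,0],"fingers":140},
  {"xyz":[0,0,0.0006],"delta_rot":[0,0,0],"fingers":140},
  {"xyz":[0,0,0.03],"delta_rot":[0,0,0],"fingers":140},
  {"xyz":[0,0,0.07],"delta_rot":[0,0,0],"fingers":140},
  {"xyz":[0,-0.02,0.12],"delta_rot":[0,0,0],"fingers":140},
  {"xyz":[0,-0.06,0.18],"delta_rot":[0,0,0],"fingers":140},
])

```text
time_s: 71.82
position: [0.458, 0.2493, 0.246]
orientation: [-1.568, -0.067, 0.068]
wrist_force: [1.5, 0.2, 0.2]
gripper_width: 0.0383
```

```bash
python3 gz.py; python3 - <<'E'
from h import *
st(); snap("wrist","w42",1.2)
E
```

```text
brass c [0.4578 0.303 ] len 0.05838328110911375 0.027047464779029775 long ang 95.74406547257843 px [322. 133.]
black c [0.4578 0.3029] len 0.02482737537003148 0.010755513552039953 long ang 95.49192830031716 px [323. 137.]
pad c [0.4581 0.3043] len 0.13784562301379458 0.11943986988818697 long ang 4.915409945034524 px [322.  129.5]
t 71.88 pos [0.4612 0.2442 0.2516] Xax [0.9969 0.0787 0.0069] Yax [ 0.0069 -0.0002 -1.    ] F [ 0.0899 -3.896   3.1083] w 0.0386 q [-0.2975  0.5485 -0.4439  1.8474  0.3205  0.8107 -0.8278]
```

>>> play_rows([
  {"xyz":[0.01,-0.03,0.01],"delta_rot":[0,0,-0.18],"fingers":80},
  {"xyz":[0.02,-0.06,0.02],"delta_rot":[0,0,-0.36],"fingers":0},
  {"xyz":[0.03,-0.09,0.03],"delta_rot":[0,0,-0.54],"fingers":0},
  {"xyz":[0.04,-0.12,0.04],"delta_rot":[0,0,-0.72],"fingers":0},
  {"xyz":[0.05,-0.15,0.05],"delta_rot":[0,0,-0.9],"fingers":0},
  {"xyz":[0.06,-0.18,0.05],"delta_rot":[0,0,-1.08],"fingers":0},
  {"xyz":[0.07,-0.21,0.05],"delta_rot":[0,0,-1.26],"fingers":0},
  {"xyz":[0.08,-0.22,0.05],"delta_rot":[0,0,-1.44],"fingers":0},
])

```text
time_s: 72.92
position: [0.5383, 0.0263, 0.294]
orientation: [-1.3, 1.057, -1.056]
wrist_force: [0.2, 0.4, 0.8]
gripper_width: 0.0851
```

>>> play_rows([
  {"xyz":[0,0,0],"delta_rot":[0,0,-0.2],"fingers":0},
  {"xyz":[0,0,0],"delta_rot":[0,0,-0.2],"fingers":0},
  {"xyz":[0,0,0],"delta_rot":[0,0,-0.2],"fingers":0},
])

```text
time_s: 73.3
position: [0.538, 0.0293, 0.2943]
orientation: [-1.217, 1.196, -1.195]
wrist_force: [-0.7, -0.2, 0.1]
gripper_width: 0.0855
```

```bash
python3 meas.py; python3 - <<'E'
from h import *
st(); snap("wrist","w43",1.2); snap("scene","s43",1.25)
E
```

```text
fence ends [0.6303 0.1451] [ 0.6056 -0.1716] len 0.31767100717716684
lane O [ 0.6139 -0.013 ] yaw deg -4.459978205220116
bolt pred [0.6721 0.0377]
bolt pred [ 0.6635 -0.072 ]
bar (array([0.6721, 0.0379]), np.float64(0.034531546694069624), np.float64(0.011304760629494965), np.float64(-92.03377883985485)) lane 0.05398875628227801 0.055204225964650244
bar (array([ 0.6634, -0.0712]), np.float64(0.03463276613405713), np.float64(0.011442740841582873), np.float64(-88.96547130280457)) lane 0.05380038305368632 -0.05426233968961623
bar (array([ 0.4668, -0.3193]), np.float64(0.0811349331056461), np.float64(0.011996942611184514), np.float64(-70.50374133900343)) lane -0.12290060711337611 -0.31685498824588065
bar (array([ 0.4482, -0.3284]), np.float64(0.08112870214677075), np.float64(0.012040971300285015), np.float64(-63.8946380989326)) lane -0.14068015537150869 -0.32740731356870045
bar (array([0.4372, 0.4322]), np.float64(0.029897109057018666), np.float64(0.019138842260357253), np.float64(-107.45867339601942)) lane -0.21079484951926508 0.43007248872306686
t 73.35 pos [0.5381 0.0292 0.2945] Xax [ 0.0176 -0.9998 -0.0012] Yax [ 0.0001  0.0012 -1.    ] F [-0.3622  0.33    0.4613] w 0.0853 q [-0.1438  0.4943  0.0074  1.7499 -0.0059  0.8971 -1.6867]
```

View pics/w43.png

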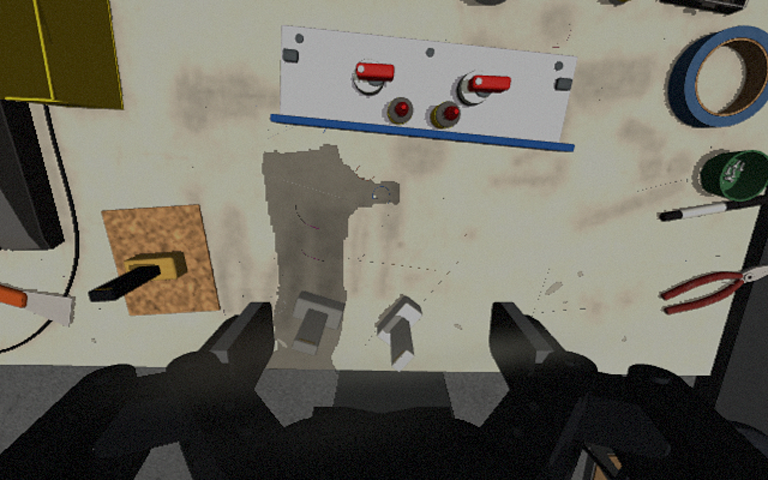

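View pics/s43.png

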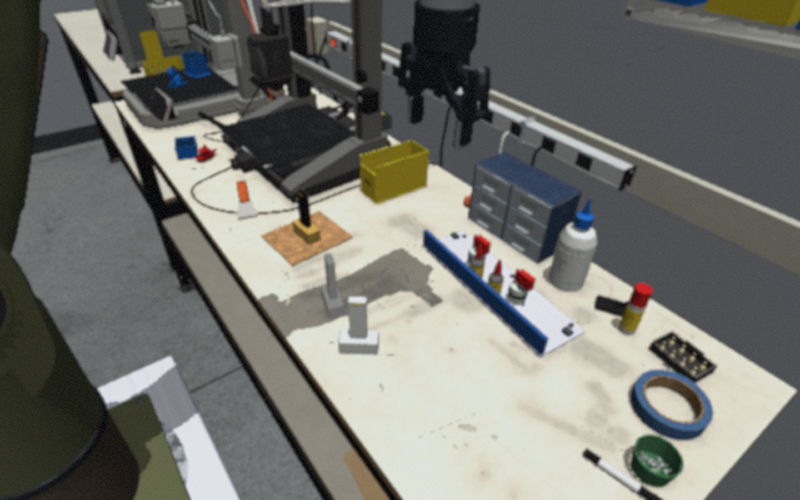

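View pics/w42.png

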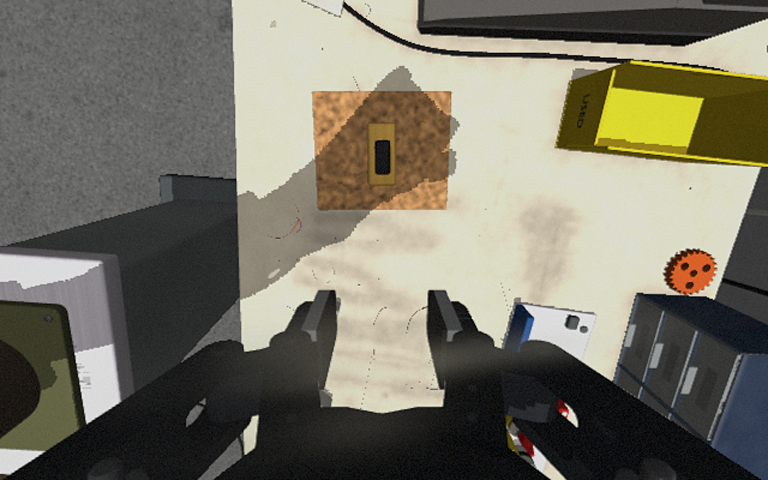

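```bash
python3 - <<'E'
from rig import r
print(r.job_done())
E
```

```text
the job is handed in; nothing more can be done
None
```

The job is done and handed in at about 73 s. Both rollers are set, the gauge slid through and is back on its pad, and both bottles stand in the lane.

- **Rollers:** the final camera check put the left bolt at about 92.4° (gap about 29.7 mm) and the right at about 95.5° (gap about 29.3 mm). That leaves roughly 1.3–1.7 mm of play around the 28 mm gauge. The angle measurement is good to about 2°, which is about 0.25 mm of gap.
- **Gauge run:** I slid it upright along the lane floor from y = +130 to y = −131 mm, past both rollers. The force readings between moves never showed more than about 2 N sideways or along the lane. The one deliberate exception was a touch of about 6 N to find the fence at the start.
- **Gauge return:** something knocked it about 4.5 cm aside while I was righting the bottles. I picked it up again and stood it within about 1.5 mm of the pad centre.
- **Bottles:** only two were present. I did not use the fence brace. I gripped each bottle, turned it upright in the air, set it down and re-gripped it. They went into the lane at about x = 23 mm, y = +27 and −23 mm. The last pictures show both upright and everything else undisturbed.

No check failed or disagreed.

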